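# Hang the washed pestles to dry and pulse a sample in the homogeniser

## Task

Hang every washed pestle that lies on the bench in the drip rack, each dropped handle first through a free ring until its white head catches; the pestle that already hangs there stays in its ring. Give the open sample a pulse in the homogeniser: slide the blue tube rack along its bed until the open tube with the green band stands under the probe, push the drive head fully down, press the green start button, raise the drive head fully again and draw the rack back until the open tube is well clear of the drive head. Keep the tubes upright in the rack and leave the other things on the bench where they are.

Things in the scene. Friction and masses are not known exactly. Their poses are not given: they have to be found in the camera images.
- pestle_a_head (a point): Pestle a (may be absent), loose, lying, handle towards the robot and its right. 145 mm, 0.14 kg: white head 38 mm thick, 43 mm long, round end; 21 mm steel collar; grey square handle 15 x 15 mm, ending 123 mm from this point. Point: centre of the head, on the axis, 21 mm above the bench when lying, 21 mm from the flat shoulder under the head. x axis: along the pestle from handle to head.
- pestle_b_head (a point): Pestle b (may be absent), loose, lying, handle towards the robot and its right. 145 mm, 0.14 kg: white head 38 mm thick, 43 mm long, round end; 21 mm steel collar; grey square handle 15 x 15 mm, ending 123 mm from this point. Point: centre of the head, on the axis, 21 mm above the bench when lying, 21 mm from the flat shoulder under the head. x axis: along the pestle from handle to head.
- pestle_c_head (a point): Pestle c (may be absent), loose, lying, handle towards the robot and its right. 145 mm, 0.14 kg: white head 38 mm thick, 43 mm long, round end; 21 mm steel collar; grey square handle 15 x 15 mm, ending 123 mm from this point. Point: centre of the head, on the axis, 21 mm above the bench when lying, 21 mm from the flat shoulder under the head. x axis: along the pestle from handle to head.
- pestle_d_head (a point): Pestle d (may be absent), same kind as pestle a, already hanging head up in one ring of the drip rack. Point and axes as for pestle a.
- pestle_e_head (a point): Pestle e (may be absent), same kind as pestle a, already hanging head up in one ring of the drip rack. Point and axes as for pestle a.
- ring_1 (a point): Ring 1 of 4 on the fixed steel drip rack: hole 25 mm, outside 37 mm, wire 6 mm. Point: centre of the hole at the ring's top, 126 mm above the bench (base plate 8 mm thick). Rings are 66 mm apart in a row along the y axis, joined to a level bar 42 mm behind (+x axis), of the same height. A pestle hangs with its shoulder on the wire, head centre 21 mm above this point.
- ring_2 (a point): Ring 2 of 4 on the fixed steel drip rack: hole 25 mm, outside 37 mm, wire 6 mm. Point: centre of the hole at the ring's top, 126 mm above the bench (base plate 8 mm thick). Rings are 66 mm apart in a row along the y axis, joined to a level bar 42 mm behind (+x axis), of the same height. A pestle hangs with its shoulder on the wire, head centre 21 mm above this point.
- ring_3 (a point): Ring 3 of 4 on the fixed steel drip rack: hole 25 mm, outside 37 mm, wire 6 mm. Point: centre of the hole at the ring's top, 126 mm above the bench (base plate 8 mm thick). Rings are 66 mm apart in a row along the y axis, joined to a level bar 42 mm behind (+x axis), of the same height. A pestle hangs with its shoulder on the wire, head centre 21 mm above this point.
- ring_4 (a point): Ring 4 of 4 on the fixed steel drip rack: hole 25 mm, outside 37 mm, wire 6 mm. Point: centre of the hole at the ring's top, 126 mm above the bench (base plate 8 mm thick). Rings are 66 mm apart in a row along the y axis, joined to a level bar 42 mm behind (+x axis), of the same height. A pestle hangs with its shoulder on the wire, head centre 21 mm above this point.
- open_tube_mouth (a point): Open glass tube with a green band, no cap, standing loose in one of the rack's three holes: the sample to run. 30 mm outside, 26 mm inside, 86 mm tall. Point: centre of its mouth; z axis up the tube.
- capped_tube_1_top (a point): White tube with an orange screw cap (34 mm), 89 mm tall, loose in another hole of the rack. Point: centre of the cap's top; z axis up the tube.
- capped_tube_2_top (a point): White tube with an orange screw cap (34 mm), 89 mm tall, loose in another hole of the rack. Point: centre of the cap's top; z axis up the tube.
- rack_tab (a point): Pull tab of the blue tube rack: plate 12 mm thick along the slide (y axis), 30 mm wide, top 20 mm above this point, tongue 22 mm below it; 155 mm from the middle hole. The rack (block 54 x 132 x 40 mm, holes 42 mm apart, 0.45 kg) slides freely along its y axis between two fences, 2 mm play each side; +y = away from the tab, on under the probe. It starts drawn back; keep its block on the bed (tab under 0.28 m from the probe).
- probe_tip (a point): Lower tip of the homogeniser's steel probe (15 mm thick at the tip, pointing straight down). It moves only up and down with the drive head. With the head up it is 15 mm above the open tube's mouth. Its y axis runs along the rack's slide, the same way as the rack's (+y = away from the tab).
- palm_knob (a point): Centre of the top of the round black knob (38 mm across, 18 mm thick, 9 mm above the motor) on the drive head, straight above the probe: push down here, or grip its rim from above to raise the head. 274 mm above the bench when up. The motor below is 52 mm thick. The steel column, 22 mm thick, stands 80 mm behind (+x axis), its top at 262 mm.
- drive_head (a joint): Travel of the drive head down its column: 0 = fully up (start), 0.050 m = fully down, each at a stop. Stays where it is left; pushing it down takes about 5 N, raising it about 12 N.
- start_button (a joint): Travel of the start button: 0 = out, 0.005 m = fully pressed (5 N); springs back.
- start_button_top (a point): Centre of the top of the green start button (26 mm across) on the stand's control box, pressed straight down. A black dial (22 mm across, 12 mm tall) stands 42 mm from it.
- pipette: Grey and white hand pipette, 58 x 242 x 30 mm, lying beside the drip rack; a bystander to leave alone. Its origin is on its underside.
- tip_box: Open tip box with a pink rack and yellow tips, 82 x 122 x 68 mm; a bystander to leave alone. Its origin is on its underside.
- plate: White 96-well plate on its holder, 86 x 128 x 30 mm; a bystander to leave alone. Its origin is on its underside.
Mind the look-alikes: they are no part of the job. What is shaped like the part that bears pestle_a_head but pink is not meant.

How it is judged:
On the way, in this order (a step that is already met when the one before it is completed fails the run):
1. the open tube stands under the probe, the drive head still up (horizontal distance between open_tube_mouth and probe_tip below 0.007 m and value of joint drive_head below 0.006 m), for 0.2 s.
2. the drive head is fully down, the probe in the open tube (horizontal distance between open_tube_mouth and probe_tip below 0.007 m and value of joint drive_head above 0.045 m), for 0.2 s.
3. the start button is pressed with the head down (all of step 2 and value of joint start_button above 0.0035 m), for 0.05 s.
4. the drive head is fully up again over the open tube (all of step 1), for 0.2 s.
At the end, for the whole second after the job is handed in: Every pestle present hangs at rest, head up, in a ring of its own (head 14 to 28 mm above the ring, within 12 mm of its centre). After the pulse the drive head is up again (within 6 mm), the open tube is over 42 mm from the probe, and all tubes stand upright in the rack (((horizontal distance between pestle_a_head and ring_1 below 0.012 m and z of pestle_a_head in the frame of ring_1 between 0.014 and 0.028 m) or (horizontal distance between pestle_a_head and ring_2 below 0.012 m and z of pestle_a_head in the frame of ring_2 between 0.014 and 0.028 m) or (horizontal distance between pestle_a_head and ring_3 below 0.012 m and z of pestle_a_head in the frame of ring_3 between 0.014 and 0.028 m) or (horizontal distance between pestle_a_head and ring_4 below 0.012 m and z of pestle_a_head in the frame of ring_4 between 0.014 and 0.028 m)) and ((horizontal distance between pestle_b_head and ring_1 below 0.012 m and z of pestle_b_head in the frame of ring_1 between 0.014 and 0.028 m) or (horizontal distance between pestle_b_head and ring_2 below 0.012 m and z of pestle_b_head in the frame of ring_2 between 0.014 and 0.028 m) or (horizontal distance between pestle_b_head and ring_3 below 0.012 m and z of pestle_b_head in the frame of ring_3 between 0.014 and 0.028 m) or (horizontal distance between pestle_b_head and ring_4 below 0.012 m and z of pestle_b_head in the frame of ring_4 between 0.014 and 0.028 m)) and ((horizontal distance between pestle_c_head and ring_1 below 0.012 m and z of pestle_c_head in the frame of ring_1 between 0.014 and 0.028 m) or (horizontal distance between pestle_c_head and ring_2 below 0.012 m and z of pestle_c_head in the frame of ring_2 between 0.014 and 0.028 m) or (horizontal distance between pestle_c_head and ring_3 below 0.012 m and z of pestle_c_head in the frame of ring_3 between 0.014 and 0.028 m) or (horizontal distance between pestle_c_head and ring_4 below 0.012 m and z of pestle_c_head in the frame of ring_4 between 0.014 and 0.028 m)) and (horizontal distance between pestle_d_head and ring_1 below 0.012 m and z of pestle_d_head in the frame of ring_1 between 0.014 and 0.028 m) and (horizontal distance between pestle_e_head and ring_3 below 0.012 m and z of pestle_e_head in the frame of ring_3 between 0.014 and 0.028 m) and angle between each of pestle_a_head, pestle_b_head, pestle_c_head, pestle_d_head, pestle_e_head's own x axis and vertical below 0.25 rad and linear speed of each of pestle_a, pestle_b, pestle_c, pestle_d, pestle_e below 0.03 m/s and value of joint drive_head below 0.006 m and horizontal distance between open_tube_mouth and probe_tip above 0.042 m and height (world z) of open_tube_mouth between 0.092 and 0.112 m and angle between each of open_tube_mouth, capped_tube_1_top, capped_tube_2_top's own z axis and vertical below 0.15 rad and value of joint start_button below 0.002 m and linear speed of rack below 0.02 m/s); the robot touches nothing.
It fails at once if the pipette is moved more than 3 cm (distance of pipette from where it was at the start of the episode above 0.03 m).
It fails at once if the tip box is moved more than 3 cm (distance of tip_box from where it was at the start of the episode above 0.03 m).
It fails at once if the plate is moved more than 3 cm (distance of plate from where it was at the start of the episode above 0.03 m).
It fails at once if a tube is tipped over or pulled out of the rack (angle between any of capped_tube_1_top, capped_tube_2_top, open_tube_mouth's own z axis and vertical above 0.6 rad).
Of pestle_d, pestle_e only 1 to 1 are there at a start; the rules pass over those that are not, and their reading is None.
Of pestle_a, pestle_b, pestle_c only 2 to 3 are there at a start; the rules pass over those that are not, and their reading is None.
At some moment in a run one of pestle_a, pestle_b, pestle_c may be knocked a few centimetres aside while the robot is not near it.
Once in a run the grip may slacken for a moment while it holds something.
It also fails if it takes over 210 s, if anything falls off the work surface, if the arm or the gripper's body presses on something with over 40 N, if the wrist force passes 120 N, or if a joint passes its speed limit or range.

## Robot

A 7-joint arm with a two-finger parallel gripper is mounted at the origin on a cart in front of the work surface, level with it; the furniture and walls round the work are solid. World frame = base frame: x ahead of the robot, y to its left, z up, the work surface at z = 0. Lengths are in m, angles in rad, forces in N, time in s.
With the tool pointing down it reaches from about 0.35 to 0.9 m from the base axis. Payload 7.2 kg.
Tool frame: the origin (TCP) lies midway between the tips of the shut fingers; the grasp point (between the pads) lies 19 mm behind it; x points along the fingers, z is the direction in which the jaws open and shut, and the axes are right-handed (so a half turn about x gives the same grasp; the last joint's range is limited). The gripper opens to 88 mm and grips with 3 to 60 N. Pads are 20 mm wide; open, the fingers measure 115 mm over their backs; the gripper's body (75 mm by 178 mm) begins 61 mm behind the grasp point.
Start: joints at [1.196, 0.411, -0.013, 1.596, 0.006, 1.134, -0.082], TCP at [0.189, -0.596, 0.223] pointing down, gripper open.
Joint ranges: [-2.95, 2.95], [-0.29, 1.99], [-1.47, 1.44], [0.14, 2.54], [-1.03, 4.17], [0.13, 1.85], [-2.86, 2.86]. Speed limits (rad/s): [2.39, 2.39, 3.01, 3.01, 3.14, 3.14, 3.14].

## Interface

Orientations are given as a rotation vector (axis times angle).
In Python, from workcell import arm gives the robot as it stands. The module is installed in compiled form; this text tells all that it offers.
- The arm moves only by the tool step_arm, never from a script. Its argument "deltas" is a list of rows, each a list of 7 numbers: the turn, a rotation vector about the tool's x, y, z in degrees, then the shift along the tool's x, y, z in mm, then the gripper's target within -1 to 1 (shut at 1, half-way at 0, fully open at -1). A call has 1 to 8 rows; each row is the pose to reach, as a shift and turn from the pose commanded when the call began, along the tool's axes at that moment; what a row does not reach only later rows make up. A row lasts 1/12 s, in which the tool goes at most 41.7 mm and 7.16 degrees, less where a joint would pass 70% of its speed; a pose out of reach is approached as far as the arm can. A call with a gripper value outside its range is refused whole. The fingers move at their own pace and stop on an object; "grip_force" is the grip in N (left out, the last holds). Time passes only in rows, so rows that repeat a pose let the fingers close. It gives the time, the measured TCP pose, the force and the opening at its end, in the units of the state.
- arm.sense(): the state, without advancing time (a new reading comes with each control period).
- arm.grab_frame(name): name is "scene" or "top" or "wrist"; returns a dict with "img" (400x640x3 uint8, blue, green, red), "depth" (400x640 float32, m along the optical axis (not along the pixel's ray), 0 where there is no reading), "K" (3x3 intrinsics, pixels), "camera_from_world" (4x4, takes a point from world to camera coordinates). Camera axes: x right, y down, z forward; pixel columns grow to the right and rows downward; lengths in m; the calibration is good to about 2 mm. A picture is of the moment at which its call begins.
- arm.close_job(): hands the job in, once; it reports no verdict.
The state is a dict: "time": time; "joint_pos": joint angles; "joint_velocities": joint speeds; "effort": joint torques, N m; "position": TCP position; "orientation": TCP orientation; "ft_force": force on the tool from outside, world axes, zero at the start; "torque": the same for the moment, N m; "width": opening from 0.0 (shut) to 1.0 (fully open).
Only numpy, scipy, OpenCV 4.12 (cv2) and the standard library are available. Lean on these libraries where they do the work, as an engineer would, in place of code of your own. Each camera call takes 0.05 s, during which the arm holds its last target.

## Working session

There is one attempt and no reset: what is moved stays moved. The work goes in short steps, Python scripts to look and compute and a tool call to move; the robot and the scene stay as the last step left them, time stands still between calls to the robot, and variables do not carry over. Pictures are saved under pics/ and viewed, and the job is handed in when it is done.

Besides the shell and the picture viewer there is one more tool, called after "Call:" by a JSON object that holds its "api" and its "payload", one argument or row to a line. step_arm: Moves the arm, as the interface text tells. Its arguments: {"type":"object","properties":{"deltas":{"type":"array"},"grip_force":{"type":"number"}},"required":["deltas"]}

```bash
mkdir -p pics; cat > h.py <<'E'
import numpy as np, cv2
from workcell import arm
from scipy.spatial.transform import Rotation as R
def grab(n):
    return arm.grab_frame(n)
def px2w(f,u,v,d=None):
    if d is None:
        d=f["depth"][int(round(v)),int(round(u))]
    K=f["K"];p=np.array([(u-K[0,2])/K[0,0]*d,(v-K[1,2])/K[1,1]*d,d,1])
    return (np.linalg.inv(f["camera_from_world"])@p)[:3]
def px2z(f,u,v,z):
    T=np.linalg.inv(f["camera_from_world"]);K=f["K"]
    r=T[:3,:3]@np.array([(u-K[0,2])/K[0,0],(v-K[1,2])/K[1,1],1]);o=T[:3,3]
    return o+r*(z-o[2])/r[2]
def w2px(f,p):
    c=f["camera_from_world"]@np.append(p,1);q=f["K"]@c[:3];return q[:2]/q[2]
def crop(f,x0,y0,x1,y1,s,name):
    cv2.imwrite("pics/"+name,cv2.resize(f["img"][y0:y1,x0:x1],None,fx=s,fy=s,interpolation=cv2.INTER_CUBIC))
E
python3 - <<'E'
from h import *
import pickle
for n in("scene","top","wrist"):
    f=grab(n);cv2.imwrite(f"pics/{n}0.png",f["img"]);pickle.dump(f,open(n+"0.pkl","wb"))
    print(n,f["K"][0,0],np.linalg.inv(f["camera_from_world"]).round(3))
s=arm.sense();print(s);print(R.from_rotvec(s["orientation"]).as_matrix().round(3))
E
```

```text
scene 451.86300094173265 [[-0.5   -0.46   0.734 -0.705]
 [-0.866  0.289 -0.408  0.731]
 [-0.025 -0.839 -0.543  1.122]
 [ 0.     0.     0.     1.   ]]
top 512.1094597250394 [[-0.29  -0.775  0.562 -0.625]
 [-0.957  0.233 -0.172  0.427]
 [ 0.003 -0.588 -0.809  1.886]
 [ 0.     0.     0.     1.   ]]
wrist 311.0625120728185 [[ 0.303 -0.907 -0.294  0.269]
 [-0.953 -0.289 -0.09  -0.571]
 [-0.003  0.307 -0.952  0.384]
 [ 0.     0.     0.     1.   ]]
{'time': 0.15, 'joint_pos': array([ 1.19581352,  0.41172659, -0.01273675,  1.59686065,  0.00560968,
        1.13429285, -0.08220289]), 'joint_velocities': array([ 0.00034175, -0.00370098,  0.00048199, -0.00239494,  0.00054648,
       -0.00053361, -0.00015141]), 'effort': array([ 1.81880958e-03, -5.88335323e+01,  6.42549321e-01, -2.91292548e+01,
       -5.37572487e-02,  1.58000586e-02,  8.72320720e-05]), 'position': array([ 0.18860462, -0.59544776,  0.221992  ]), 'orientation': array([ 0.98097021,  1.33995873, -0.97986179]), 'ft_force': array([ 0.269327  ,  0.05240907, -0.5189758 ]), 'torque': array([ 0.0269244 , -0.00845442,  0.00739204]), 'width': 0.9998506601604165}
[[-0.     0.953  0.302]
 [ 0.001  0.302 -0.953]
 [-1.    -0.    -0.001]]
```

View pics/scene0.png

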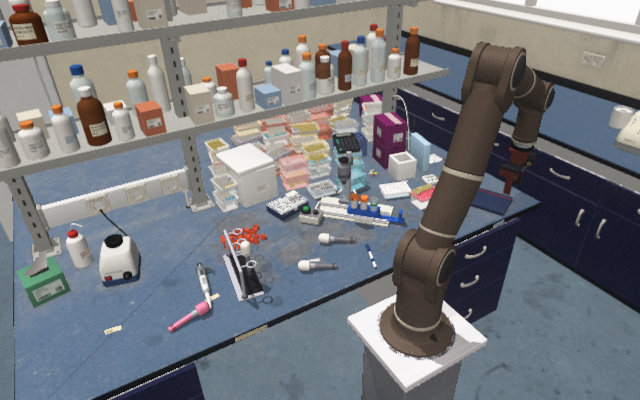

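View pics/top0.png

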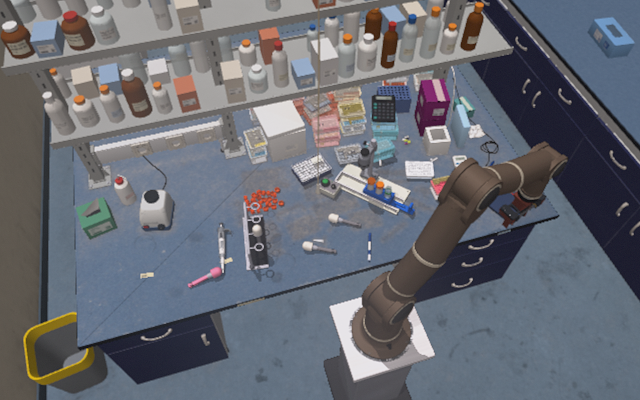

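View pics/wrist0.png

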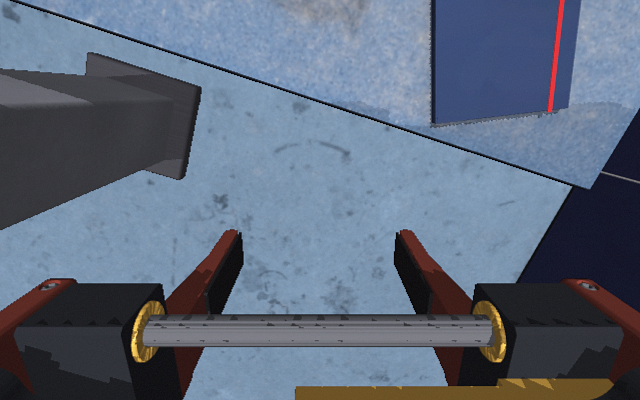

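```bash
python3 - <<'E'
from h import *
import pickle
f=pickle.load(open("scene0.pkl","rb"));crop(f,190,210,390,310,4,"sc1.png");crop(f,270,140,420,240,5,"sc2.png")
f=pickle.load(open("top0.pkl","rb"));crop(f,180,170,390,290,3.8,"tc1.png");crop(f,290,120,430,225,5.5,"tc2.png")
E
```

```text
(no output)
```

View pics/sc1.png

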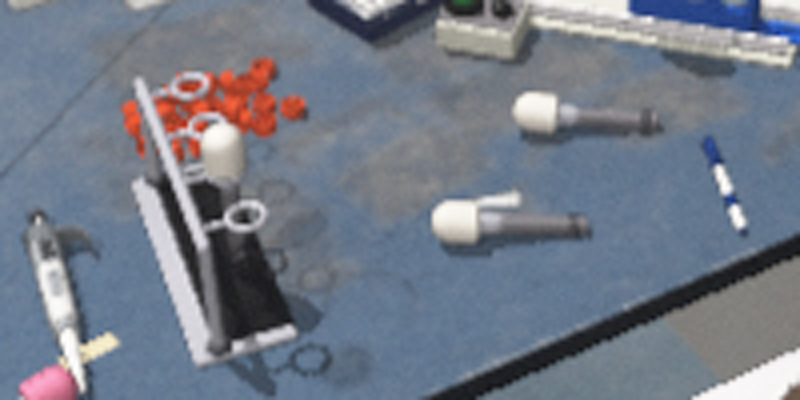

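View pics/sc2.png

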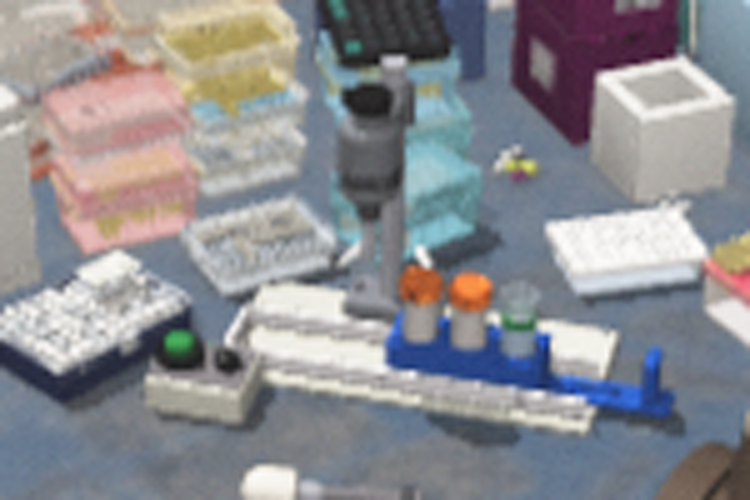

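View pics/tc1.png

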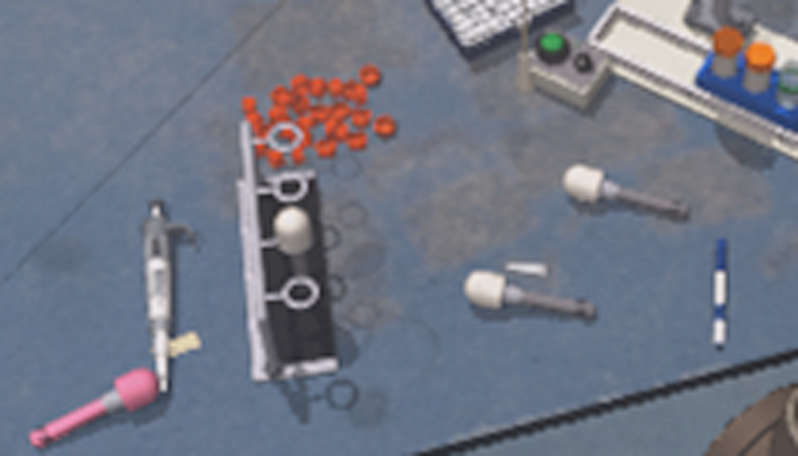

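View pics/tc2.png

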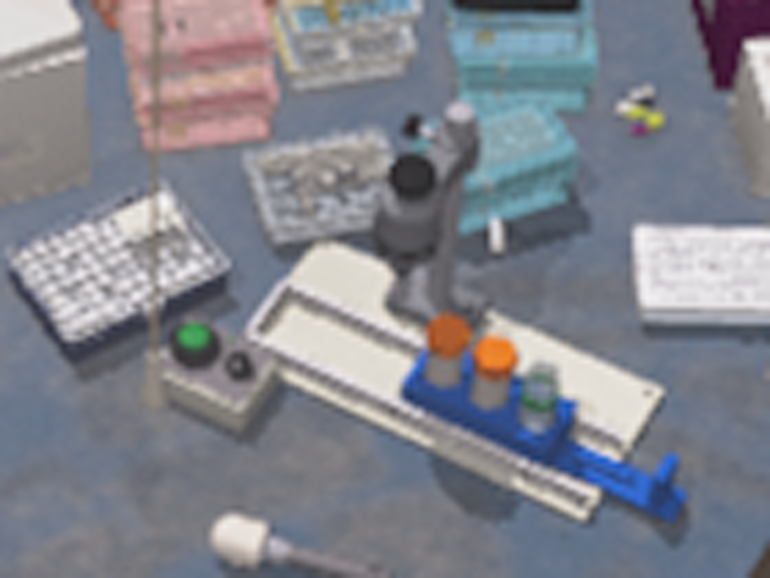

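```bash
python3 - <<'E'
from h import *
import pickle
f=pickle.load(open("top0.pkl","rb"))
def c1(x,y): return 180+x/3.8,170+y/3.8
def c2(x,y): return 290+x/5.5,120+y/5.5
S={"p1head":(*c1(584,184),.021),"p1end":(*c1(686,212),.008),"p2head":(*c1(486,289),.021),"p2end":(*c1(592,311),.008),
"rA":(*c1(285,137),.126),"rB":(*c1(289,187),.126),"rC head":(*c1(293,225),.16),"rD":(*c1(300,292),.126),
"knob":(*c2(410,175),.274),"btn":(*c2(195,337),.07),"tab":(*c2(672,465),.05),"open":(*c2(541,370),.1),"cap2":(*c2(495,355),.1),"cap1":(*c2(448,330),.1)}
for k,(u,v,z) in S.items():
    print(k,round(u),round(v),px2w(f,u,v).round(3),px2z(f,u,v,z).round(3))
E
```

```text
p1head 334 218 [0.509 0.026 0.04 ] [0.521 0.021 0.021]
p1end 361 226 [ 0.461 -0.082  0.004] [ 0.459 -0.081  0.008]
p2head 308 246 [0.41  0.169 0.04 ] [0.42  0.166 0.021]
p2end 336 252 [0.369 0.06  0.005] [0.367 0.061 0.008]
rA 255 206 [0.684 0.334 0.018] [0.609 0.339 0.126]
rB 256 219 [0.627 0.344 0.001] [0.544 0.349 0.126]
rC head 257 229 [0.47  0.357 0.165] [0.474 0.357 0.16 ]
rD 259 247 [0.483 0.363 0.009] [0.414 0.367 0.126]
knob 365 152 [ 0.636 -0.143  0.28 ] [ 0.641 -0.145  0.274]
btn 325 181 [0.695 0.005 0.061] [0.689 0.008 0.07 ]
tab 412 205 [ 0.465 -0.316  0.064] [ 0.473 -0.322  0.05 ]
open 388 187 [ 0.563 -0.241  0.092] [ 0.557 -0.238  0.1  ]
cap2 380 185 [ 0.574 -0.204  0.111] [ 0.582 -0.208  0.1  ]
cap1 371 180 [ 0.608 -0.177  0.111] [ 0.616 -0.181  0.1  ]
```

```bash
cat >> h.py <<'E'
def rowto(pos,Rt=None,s=None):
    """tool-frame row (deg, mm) from the current measured pose to world pos / rotation"""
    s=s or arm.sense();R0=R.from_rotvec(s["orientation"]);Rt=R0 if Rt is None else Rt
    d=R0.inv().apply(np.array(pos)-s["position"])*1000
    r=(R0.inv()*Rt).as_rotvec(degrees=True)
    return np.r_[r,d].round(1)
def rot(xd,zd):
    xd=np.array(xd,float);xd/=np.linalg.norm(xd);zd=np.array(zd,float);zd-=zd@xd*xd;zd/=np.linalg.norm(zd)
    return R.from_matrix(np.c_[xd,np.cross(zd,xd),zd])
def st():
    s=arm.sense();print("t",round(s["time"],2),"p",s["position"].round(4),"F",s["ft_force"].round(1),"w",round(s["width"]*88,1),"q",s["joint_pos"].round(2));print(R.from_rotvec(s["orientation"]).as_matrix().round(3).tolist())
E
python3 -c "
from h import *
print(rowto([.45,-.32,.42]))"
```

```text
[   0.     0.     0.  -197.8  332.4 -183.9]
```

Call:
{"api": "step_arm", "payload": {
  "deltas": [
    [0,0,0,-200,330,-180,-1],
    [0,0,0,-200,330,-180,-1],
    [0,0,0,-200,330,-180,-1],
    [0,0,0,-200,330,-180,-1],
    [0,0,0,-200,330,-180,-1],
    [0,0,0,-200,330,-180,-1],
    [0,0,0,-200,330,-180,-1],
    [0,0,0,-200,330,-180,-1]
  ]
}}

```text
time: 0.82
position: [0.3932, -0.3819, 0.3802]
orientation: [0.98, 1.339, -0.981]
ft_force: [0.0, -0.6, 0.5]
width: 1.0
```

```bash
python3 -c "
from h import *
print(rowto([.46,-.33,.42],rot([0,0,-1],[.695,-.72,0])));st()"
```

```text
[-26.4   0.    0.  -39.8  79.4 -29.3]
t 0.82 p [ 0.3932 -0.3819  0.3802] F [ 0.  -0.6  0.5] w 88.0 q [ 0.81  0.19 -0.16  1.53  0.03  1.42 -0.61]
[[-0.0, 0.953, 0.302], [-0.0, 0.302, -0.953], [-1.0, -0.0, 0.0]]
```

Call:
{"api": "step_arm", "payload": {
  "deltas": [
    [-7,0,0,-10,20,-10,-1],
    [-14,0,0,-20,40,-20,-1],
    [-20,0,0,-40,80,-30,-1],
    [-26,0,0,-40,80,-30,-1],
    [-26,0,0,-40,80,-30,-1]
  ]
}}

```text
time: 1.23
position: [0.4619, -0.3286, 0.4198]
orientation: [0.626, 1.477, -0.625]
ft_force: [-0.1, -0.9, 0.2]
width: 0.998
```

```bash
python3 - <<'E'
from h import *
import pickle
st();f=grab("wrist");cv2.imwrite("pics/w1.png",f["img"]);pickle.dump(f,open("w1.pkl","wb"))
E
```

```text
t 1.23 p [ 0.4619 -0.3286  0.4198] F [-0.1 -0.9  0.2] w 87.8 q [ 0.74  0.23 -0.26  1.4   0.06  1.52 -0.32]
[[0.002, 0.718, 0.696], [0.0, 0.696, -0.718], [-1.0, 0.001, 0.001]]
```

View pics/w1.png

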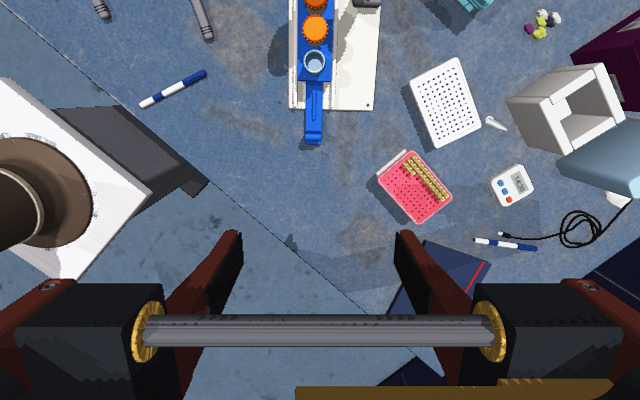

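Call:
{"api": "step_arm", "payload": {
  "deltas": [
    [0,0,0,0,40,0,-1],
    [0,0,0,0,80,0,-1],
    [0,0,0,0,120,0,-1],
    [0,0,0,0,150,0,-1],
    [0,0,0,0,150,0,-1],
    [0,0,0,0,150,0,-1]
  ]
}}

```text
time: 1.78
position: [0.5682, -0.2271, 0.4178]
orientation: [0.634, 1.478, -0.635]
ft_force: [-0.4, -1.5, 0.1]
width: 0.999
```

```bash
python3 - <<'E'
from h import *
import pickle
st();f=grab("wrist");cv2.imwrite("pics/w2.png",f["img"]);pickle.dump(f,open("w2.pkl","wb"))
E
```

```text
t 1.78 p [ 0.5682 -0.2271  0.4178] F [-0.4 -1.5  0.1] w 87.9 q [ 0.53  0.32 -0.32  1.29  0.1   1.55 -0.59]
[[-0.002, 0.726, 0.688], [0.0, 0.688, -0.726], [-1.0, -0.001, -0.002]]
```

View pics/w2.png

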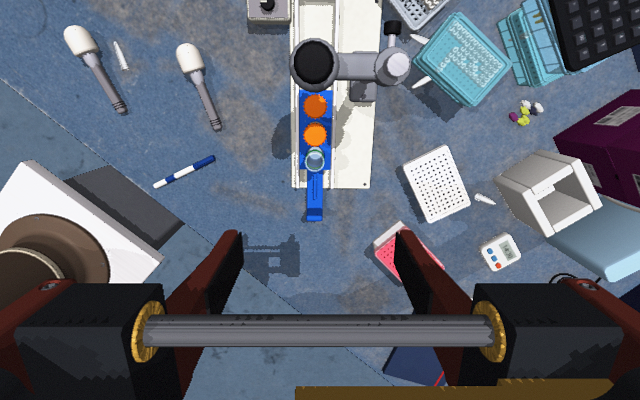

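```bash
python3 - <<'E'
from h import *
import pickle
f=pickle.load(open("w2.pkl","rb"))
crop(f,280,30,420,230,3,"w2c.png");crop(f,50,10,240,140,4,"w2p.png")
E
```

```text
(no output)
```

View pics/w2c.png

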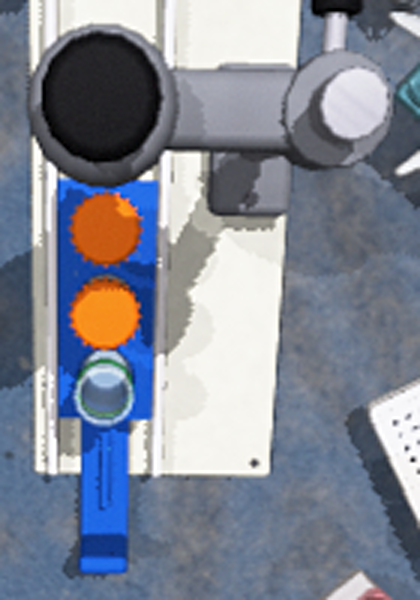

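View pics/w2p.png

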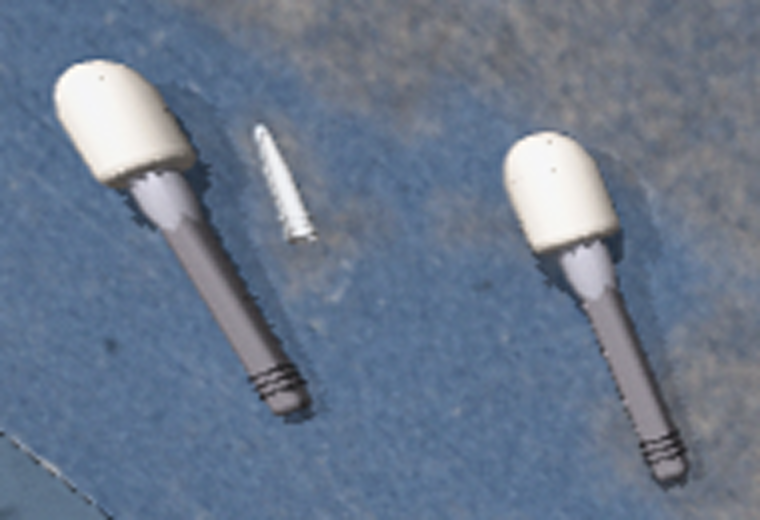

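```bash
python3 - <<'E'
from h import *
import pickle
f=pickle.load(open("w2.pkl","rb"))
C=lambda x,y:(280+x/3,30+y/3)
P=lambda x,y:(50+x/4,10+y/4)
for n,(x,y) in {"knob":(101,96),"cap1":(105,228),"cap2":(105,314),"tabtop":(104,541),"tabtop2":(104,550),"tabface":(104,562),"rim top":(104,355),"fenceL":(52,400),"fenceR":(157,400),"floor":(70,440),"tongue":(104,480),"block":(140,300),"motor":(165,110),"column":(350,100),"bed":(220,440)}.items():
    u,v=C(x,y);print(n,px2w(f,u,v).round(4))
print("knob",px2z(f,*C(101,96),.274));print("mouth",px2z(f,*C(104,387),.102));
print("cap1",px2z(f,*C(105,228),.105),px2z(f,*C(105,314),.105))
for n,q in {"p2":[(125,123),(285,400),(98,75)],"p1":[(562,192),(667,472),(545,150)]}.items():
    for x,y in q: print(n,px2w(f,*P(x,y)).round(4),px2z(f,*P(x,y),.021).round(4))
# tab columns
for v in range(205,226): print(v,px2w(f,315,v).round(4))
E
```

```text
knob [ 0.6453 -0.1472  0.2751]
cap1 [ 0.6119 -0.1771  0.1059]
cap2 [ 0.5817 -0.2056  0.1073]
tabtop [ 0.4713 -0.3075  0.0332]
tabtop2 [ 0.4716 -0.3075  0.0492]
tabface [ 0.4697 -0.3096  0.0615]
rim top [ 0.5605 -0.224   0.0638]
fenceL [ 0.5144 -0.2237  0.0283]
fenceR [ 0.5579 -0.2697  0.0277]
floor [ 0.4993 -0.2511  0.0096]
tongue [ 0.4986 -0.2816  0.0256]
block [ 0.5951 -0.2189  0.05  ]
motor [ 0.6583 -0.1634  0.2464]
column [ 0.699  -0.2039  0.2628]
bed [ 0.5647 -0.3195  0.0105]
knob [ 0.6453388  -0.14708263  0.274     ]
mouth [ 0.5534805  -0.23144382  0.102     ]
cap1 [ 0.61185171 -0.17712843  0.105     ] [ 0.58147187 -0.20579924  0.105     ]
p2 [0.426  0.1598 0.0363] [0.4202 0.1691 0.021 ]
p2 [0.3693 0.0635 0.0166] [0.3713 0.0617 0.021 ]
p2 [0.4346 0.175  0.0386] [0.4283 0.1862 0.021 ]
p1 [0.5257 0.0177 0.0389] [0.5223 0.0239 0.021 ]
p1 [ 0.4599 -0.0772  0.0155] [ 0.4616 -0.0781  0.021 ]
p1 [0.5333 0.0323 0.0375] [0.5304 0.0384 0.021 ]
205 [ 0.4756 -0.3041  0.0191]
206 [ 0.4739 -0.3057  0.0183]
207 [ 0.4723 -0.3072  0.0178]
208 [ 0.4724 -0.3071  0.0237]
209 [ 0.4729 -0.3068  0.0305]
210 [ 0.4722 -0.3076  0.033 ]
211 [ 0.4726 -0.3073  0.0396]
212 [ 0.4725 -0.3074  0.0443]
213 [ 0.4725 -0.3076  0.049 ]
214 [ 0.4726 -0.3076  0.054 ]
215 [ 0.4726 -0.3076  0.059 ]
216 [ 0.4714 -0.3088  0.0595]
217 [ 0.4705 -0.3097  0.0613]
218 [ 0.4691 -0.311   0.0612]
219 [ 0.4675 -0.3125  0.0608]
220 [ 0.4654 -0.3145  0.0584]
221 [ 0.6295 -0.1696  0.5802]
222 [ 0.4448 -0.3329  0.0029]
223 [ 0.4434 -0.3342  0.0036]
224 [ 0.4415 -0.336   0.0025]
225 [ 0.4394 -0.3379  0.0012]
```

```bash
python3 -c "
from h import *
Rt=rot([0,0,-1],[.687,-.727,0])
print(rowto([.468,-.312,.2],Rt),rowto([.468,-.312,.038],Rt))"
```

```text
[-0.000e+00 -1.000e-01  1.000e-01  2.185e+02 -1.289e+02 -7.500e+00] [-0.000e+00 -1.000e-01  1.000e-01  3.805e+02 -1.286e+02 -7.300e+00]
```

Call:
{"api": "step_arm", "payload": {
  "deltas": [
    [0,0,0,0,-40,0,-1],
    [0,0,0,0,-80,-5,-1],
    [0,0,0,0,-120,-8,-1],
    [0,0,0,40,-129,-8,-1],
    [0,0,0,80,-129,-8,-1],
    [0,0,0,120,-129,-8,-1],
    [0,0,0,160,-129,-8,-1],
    [0,0,0,200,-129,-8,-1]
  ]
}}

```text
time: 2.5
position: [0.4665, -0.313, 0.218]
orientation: [0.637, 1.474, -0.64]
ft_force: [0.7, 0.3, -1.0]
width: 1.0
```

```bash
python3 - <<'E'
from h import *
import pickle
st();f=grab("wrist");cv2.imwrite("pics/w3.png",f["img"]);pickle.dump(f,open("w3.pkl","wb"))
Rt=rot([0,0,-1],[.687,-.727,0])
print(rowto([.468,-.312,.038],Rt))
E
```

```text
t 2.5 p [ 0.4665 -0.313   0.218 ] F [ 0.7  0.3 -1. ] w 88.0 q [ 0.72  0.32 -0.27  1.74  0.1   1.08 -0.4 ]
[[-0.0, 0.729, 0.684], [-0.002, 0.684, -0.729], [-1.0, -0.001, 0.001]]
[ -0.2  -0.6   0.2 171.8   3.7   5.9]
```

View pics/w3.png

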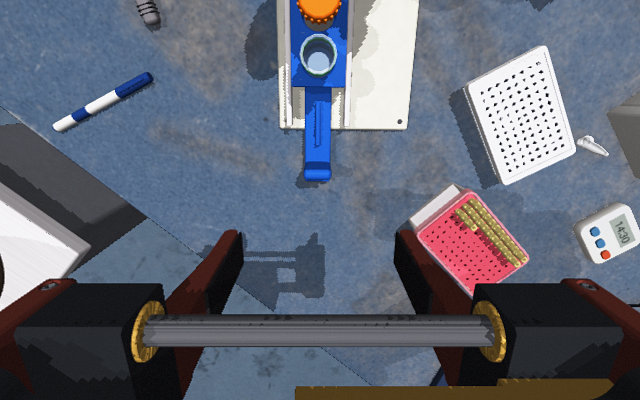

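```bash
python3 - <<'E'
from h import *
import pickle
f=pickle.load(open("w3.pkl","rb"))
for u,v in [(318,172),(306,176),(330,176),(318,178),(412,222),(440,195),(318,36),(318,73),(302,55),(335,55)]: print(u,v,px2w(f,u,v).round(4),px2z(f,u,v,.061).round(4),px2z(f,u,v,.103).round(4))
E
```

```text
318 172 [ 0.4698 -0.3093  0.061 ] [ 0.4698 -0.3093  0.061 ] [ 0.4774 -0.3022  0.103 ]
306 176 [ 0.4579 -0.303   0.061 ] [ 0.4579 -0.303   0.061 ] [ 0.4671 -0.2967  0.103 ]
330 176 [ 0.4751 -0.3218  0.0595] [ 0.4753 -0.3215  0.061 ] [ 0.4822 -0.3128  0.103 ]
318 178 [ 0.4648 -0.314   0.0599] [ 0.465  -0.3138  0.061 ] [ 0.4733 -0.3061  0.103 ]
412 222 [ 0.4962 -0.4461  0.0202] [ 0.4998 -0.4245  0.061 ] [ 0.5035 -0.4023  0.103 ]
440 195 [ 0.5436 -0.4485  0.0118] [ 0.5415 -0.4228  0.061 ] [ 0.5397 -0.4008  0.103 ]
318 36 [ 0.5594 -0.2251  0.1032] [ 0.5642 -0.2205  0.061 ] [ 0.5594 -0.2251  0.103 ]
318 73 [ 0.5391 -0.2442  0.104 ] [ 0.5409 -0.2425  0.061 ] [ 0.5392 -0.2442  0.103 ]
302 55 [ 0.5402 -0.2252  0.1034] [ 0.5421 -0.2206  0.061 ] [ 0.5402 -0.2252  0.103 ]
335 55 [ 0.5587 -0.2449  0.1031] [ 0.5634 -0.2433  0.061 ] [ 0.5587 -0.2449  0.103 ]
```

Call:
{"api": "step_arm", "payload": {
  "deltas": [
    [0,0,0,40,3,5,-0.15],
    [0,0,0,80,3,5,-0.15],
    [0,0,0,120,3,5,-0.15],
    [0,0,0,150,3,5,-0.15],
    [0,0,0,165,3,5,-0.15],
    [0,0,0,178,3,5,-0.15],
    [0,0,0,178,3,5,-0.15],
    [0,0,0,178,3,5,-0.15]
  ]
}}

```text
time: 3.22
position: [0.4739, -0.3137, 0.0418]
orientation: [0.635, 1.476, -0.637]
ft_force: [0.2, 0.7, 0.5]
width: 0.576
```

```bash
python3 - <<'E'
from h import *
st();f=grab("wrist");cv2.imwrite("pics/w4.png",f["img"])
E
```

```text
t 3.22 p [ 0.4739 -0.3137  0.0418] F [0.2 0.7 0.5] w 50.7 q [ 0.68  0.55 -0.24  1.88  0.19  0.73 -0.48]
[[-0.001, 0.727, 0.687], [-0.001, 0.687, -0.727], [-1.0, -0.001, -0.0]]
```

View pics/w4.png

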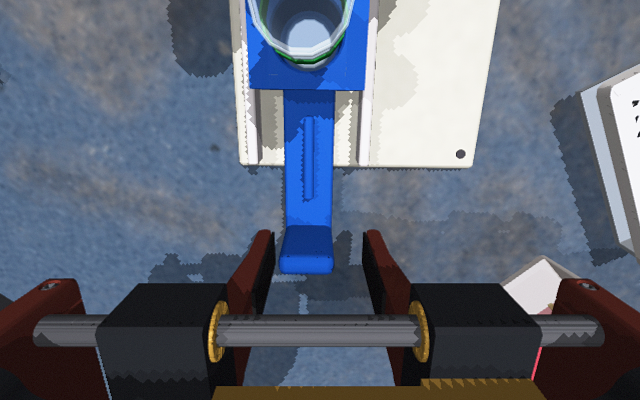

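Call:
{"api": "step_arm", "payload": {
  "deltas": [
    [0,0,0,3,-3,-6,-0.15],
    [0,0,0,3,-3,-6,-0.15],
    [0,0,0,3,-3,-6,0.6],
    [0,0,0,3,-3,-6,0.6],
    [0,0,0,3,-3,-6,0.6],
    [0,0,0,3,-3,-6,0.6],
    [0,0,0,3,-3,-6,0.6]
  ],
  "grip_force": 25
}}

```text
time: 3.85
position: [0.4689, -0.3098, 0.0386]
orientation: [0.633, 1.476, -0.633]
ft_force: [-1.1, 0.2, 4.2]
width: 0.341
```

```bash
python3 - <<'E'
from h import *
st();f=grab("wrist");cv2.imwrite("pics/w5.png",f["img"])
E
```

```text
t 3.85 p [ 0.4689 -0.3098  0.0386] F [-1.1  0.2  4.2] w 30.0 q [ 0.68  0.54 -0.24  1.9   0.19  0.72 -0.48]
[[0.0, 0.724, 0.689], [-0.0, 0.689, -0.724], [-1.0, 0.0, 0.001]]
```

View pics/w5.png

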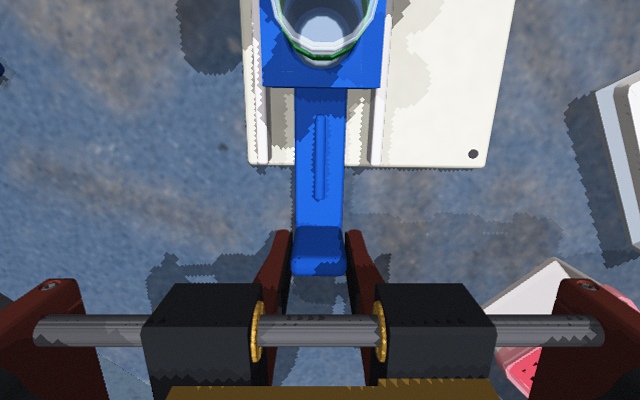

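Call:
{"api": "step_arm", "payload": {
  "deltas": [
    [0,0,0,0,0,0,0.1],
    [0,0,0,0,0,0,0.1],
    [0,0,7,-1,3,0,0.1],
    [0,0,13,-1,5,0,0.1],
    [0,0,19,-1,6,0,0.1],
    [0,0,25,-1,8,0,0.1],
    [0,0,25,-1,8,0,0.1],
    [0,0,25,-1,8,0,0.1]
  ]
}}

```text
time: 4.57
position: [0.4717, -0.3071, 0.0379]
orientation: [0.928, 1.281, -0.299]
ft_force: [0.7, 0.1, 0.2]
width: 0.453
```

```bash
python3 - <<'E'
from h import *
st();f=grab("wrist");cv2.imwrite("pics/w6.png",f["img"])
E
```

```text
t 4.57 p [ 0.4717 -0.3071  0.0379] F [0.7 0.1 0.2] w 39.9 q [ 1.2   0.64 -0.58  1.93 -0.17  0.61  0.04]
[[0.307, 0.662, 0.684], [0.291, 0.619, -0.73], [-0.906, 0.422, -0.003]]
```

View pics/w6.png

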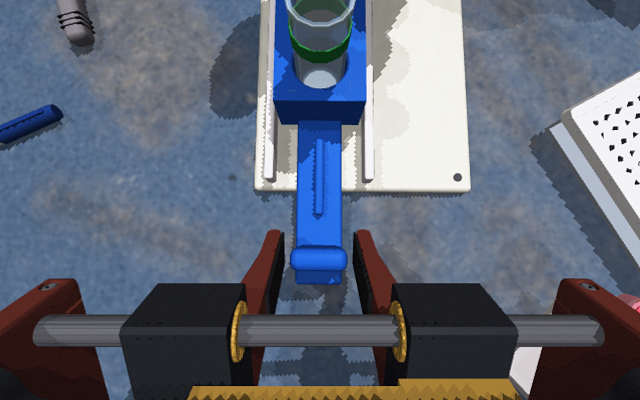

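Call:
{"api": "step_arm", "payload": {
  "deltas": [
    [0,0,0,0,0,0,0.6],
    [0,0,0,0,0,0,0.6],
    [0,0,0,0,0,0,0.6],
    [0,0,0,4.2,9.1,0,0.6],
    [0,0,0,12.7,27.2,0,0.6],
    [0,0,0,21,45,0,0.6],
    [0,0,0,29.6,63.4,0,0.6],
    [0,0,0,36,77,0,0.6]
  ]
}}

```text
time: 5.28
position: [0.5378, -0.2438, 0.0397]
orientation: [0.918, 1.282, -0.292]
ft_force: [-3.5, -3.6, 4.1]
width: 0.342
```

Call:
{"api": "step_arm", "payload": {
  "deltas": [
    [0,0,0,6,13,0,0.6],
    [0,0,0,10,22,0,0.6],
    [0,0,0,12,26,0,0.6],
    [0,0,0,12,26,0,0.6],
    [0,0,0,12,26,0,0.6]
  ]
}}

```text
time: 5.7
position: [0.5577, -0.225, 0.0397]
orientation: [0.921, 1.281, -0.292]
ft_force: [3.2, 1.9, -0.2]
width: 0.341
```

```bash
python3 - <<'E'
from h import *
import pickle
st();f=grab("wrist");cv2.imwrite("pics/w7.png",f["img"]);pickle.dump(f,open("w7.pkl","wb"))
E
```

```text
t 5.7 p [ 0.5577 -0.225   0.0397] F [ 3.2  1.9 -0.2] w 30.0 q [ 0.97  0.65 -0.56  1.91 -0.18  0.54 -0.14]
[[0.307, 0.655, 0.69], [0.292, 0.625, -0.724], [-0.906, 0.423, 0.001]]
```

View pics/w7.png

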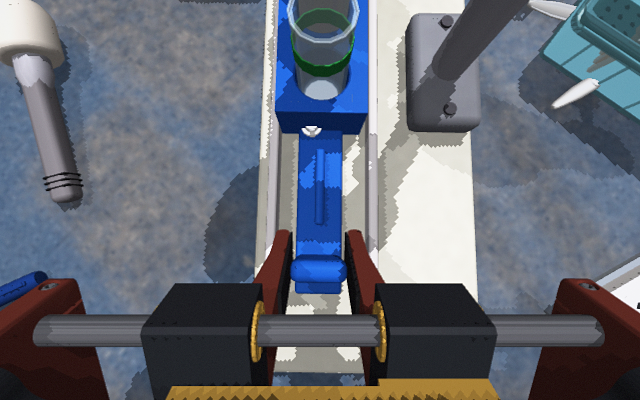

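Call:
{"api": "step_arm", "payload": {
  "deltas": [
    [0,0,0,2.2,4.6,0,0.6],
    [0,0,0,4.4,9.5,0,0.6],
    [0,0,0,4.4,9.5,0,0.6],
    [0,0,0,4.4,9.5,0,0.6]
  ]
}}

```text
time: 6.08
position: [0.5641, -0.2196, 0.0396]
orientation: [0.921, 1.281, -0.294]
ft_force: [-2.0, -1.7, 6.1]
width: 0.341
```

```bash
python3 - <<'E'
from h import *
import pickle
st()
for n in("wrist","scene","top"):
    f=grab(n);pickle.dump(f,open(n+"8.pkl","wb"))
    if n=="wrist": cv2.imwrite("pics/w8.png",f["img"]);print(w2px(f,[.6453,-.1471,.118]))
    elif n=="scene": crop(f,300,140,400,230,8,"s8.png")
    else: crop(f,320,130,410,220,6.6,"t8.png")
E
```

```text
t 6.08 p [ 0.5641 -0.2196  0.0396] F [-2.  -1.7  6.1] w 30.0 q [ 0.95  0.65 -0.56  1.91 -0.18  0.53 -0.15]
[[0.307, 0.657, 0.689], [0.29, 0.624, -0.725], [-0.906, 0.422, 0.001]]
[327.98123364 -39.55456974]
```

View pics/w8.png

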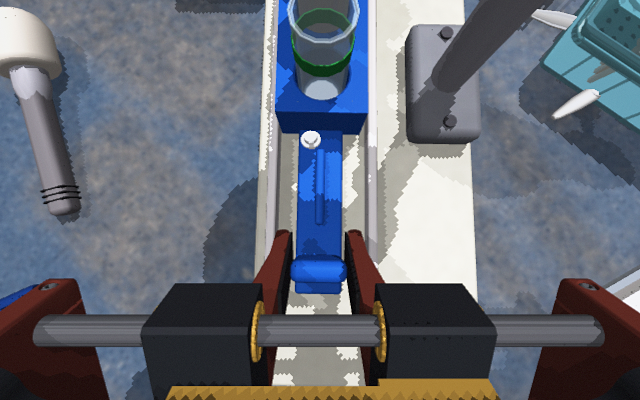

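View pics/s8.png

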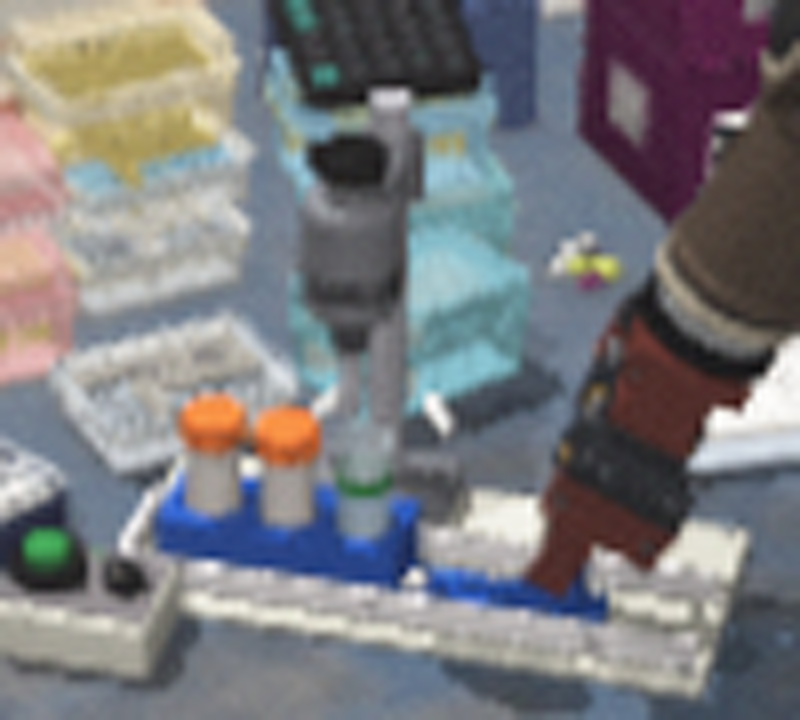

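View pics/t8.png

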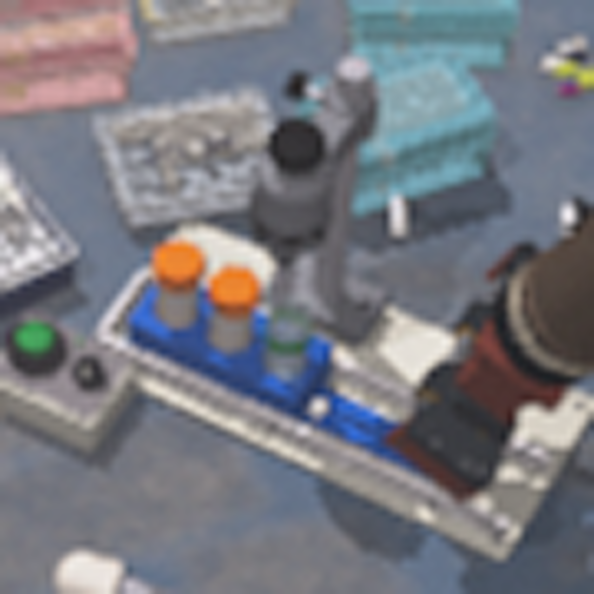

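```bash
python3 - <<'E'
from h import *
import pickle
f=pickle.load(open("scene8.pkl","rb"))
cp=lambda p:((w2px(f,p)-[300,140])*8).round(1)
for p in ([.6453,-.1471,.274],[.6453,-.1471,.118],[.6453,-.1471,.103],[.6433,-.149,.103]): print(p,cp(p))
print(px2w(f,300+212/8,140+405/8),px2w(f,300+288/8,140+415/8))
for n,u in {"cap1":(212,408),"cap2":(289,422),"mouth":(362,432)}.items():
    print(n,px2z(f,300+u[0]/8,140+u[1]/8,.105).round(4))
crop(f,330,175,360,215,16,"s8b.png")
g=pickle.load(open("wrist8.pkl","rb"));crop(g,270,0,380,140,5,"w8b.png")
E
```

```text
[0.6453, -0.1471, 0.274] [347.5 143.2]
[0.6453, -0.1471, 0.118] [345.3 407.7]
[0.6453, -0.1471, 0.103] [345.1 431.9]
[0.6433, -0.149, 0.103] [350.2 432.6]
[ 0.7030816  -0.10013619  0.10483555] [ 0.66854396 -0.12623641  0.10813211]
cap1 [ 0.7003 -0.0984  0.105 ]
cap2 [ 0.6666 -0.1256  0.105 ]
mouth [ 0.6378 -0.1528  0.105 ]
```

View pics/s8b.png

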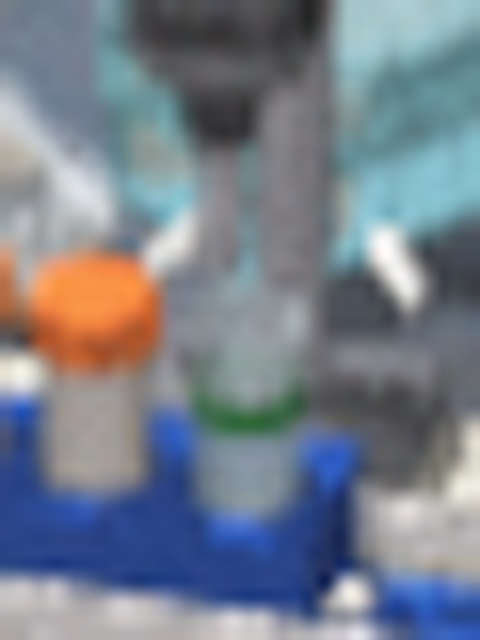

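View pics/w8b.png

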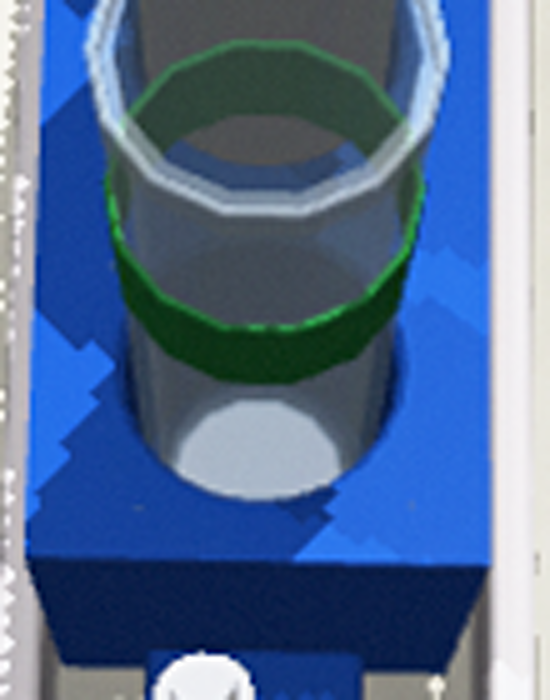

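```bash
python3 - <<'E'
from h import *
import pickle
g=pickle.load(open("wrist8.pkl","rb"))
s=np.array([.73,.684,0])
for u,v in [(323,42.5)]:
    p=px2z(g,u,v,.103);print(p,p+.015*s, px2w(g,u,v))
for u,v in [(288,9),(358,8)]: print(px2z(g,u,v,.103))
for v in range(250,284,4): print(v,px2w(g,319,v).round(4))
f=pickle.load(open("w2.pkl","rb"))
for x,y in [(42,96),(161,96),(101,37),(101,157)]: print("knob edges",px2z(f,280+x/3,30+y/3,.274).round(4))
f=pickle.load(open("scene0.pkl","rb"))
for x,y in [(470,282),(420,275),(520,290)]: print("s0",px2z(f,270+x/5,140+y/5,.105).round(4))
E
```

```text
[ 0.62730163 -0.16187603  0.103     ] [ 0.63825163 -0.15161603  0.103     ] [ 0.62751918 -0.16167833  0.10254875]
[ 0.62813567 -0.14086277  0.103     ]
[ 0.64867842 -0.161834    0.103     ]
250 [ 0.5617 -0.2221  0.0193]
254 [ 0.5599 -0.2239  0.019 ]
258 [ 0.5598 -0.2239  0.05  ]
262 [ 0.5589 -0.2247  0.0603]
266 [ 0.5574 -0.2261  0.06  ]
270 [ 0.5561 -0.2274  0.0617]
274 [ 0.5546 -0.2288  0.0612]
278 [ 0.553  -0.2303  0.0595]
282 [ 0.5513 -0.232   0.0567]
knob edges [ 0.633  -0.1341  0.274 ]
knob edges [ 0.6579 -0.1603  0.274 ]
knob edges [ 0.6572 -0.1359  0.274 ]
knob edges [ 0.6326 -0.159   0.274 ]
s0 [ 0.5807 -0.2085  0.105 ]
s0 [ 0.6118 -0.1795  0.105 ]
s0 [ 0.5487 -0.2363  0.105 ]
```

Call:
{"api": "step_arm", "payload": {
  "deltas": [
    [0,0,0,2,4.2,0,0.6],
    [0,0,0,3.7,7.9,0,0.6],
    [0,0,0,3.7,7.9,0,0.6],
    [0,0,0,3.7,7.9,0,0.6],
    [0,0,0,3.7,7.9,0,0.6]
  ]
}}

```text
time: 6.65
position: [0.5705, -0.2138, 0.0396]
orientation: [0.922, 1.281, -0.295]
ft_force: [-2.1, -3.1, 6.0]
width: 0.342
```

```bash
python3 - <<'E'
from h import *
import pickle
st()
f=grab("scene");crop(f,320,165,370,215,12,"s9.png");pickle.dump(f,open("s9.pkl","wb"))
g=grab("wrist");pickle.dump(g,open("w9.pkl","wb"));crop(g,270,0,380,140,5,"w9b.png")
for v in range(246,284,4): print(v,px2w(g,319,v).round(4))
E
```

```text
t 6.65 p [ 0.5705 -0.2138  0.0396] F [-2.1 -3.1  6. ] w 30.1 q [ 0.93  0.65 -0.55  1.91 -0.18  0.53 -0.17]
[[0.307, 0.657, 0.688], [0.29, 0.624, -0.725], [-0.906, 0.422, 0.001]]
246 [ 0.5699 -0.2146  0.0194]
250 [ 0.568  -0.2164  0.0178]
254 [ 0.5663 -0.218   0.0205]
258 [ 0.5662 -0.2181  0.0506]
262 [ 0.5652 -0.219   0.0592]
266 [ 0.5638 -0.2204  0.0598]
270 [ 0.5624 -0.2217  0.0602]
274 [ 0.561  -0.223   0.0615]
278 [ 0.5594 -0.2246  0.0592]
282 [ 0.5577 -0.2261  0.0573]
```

View pics/s9.png

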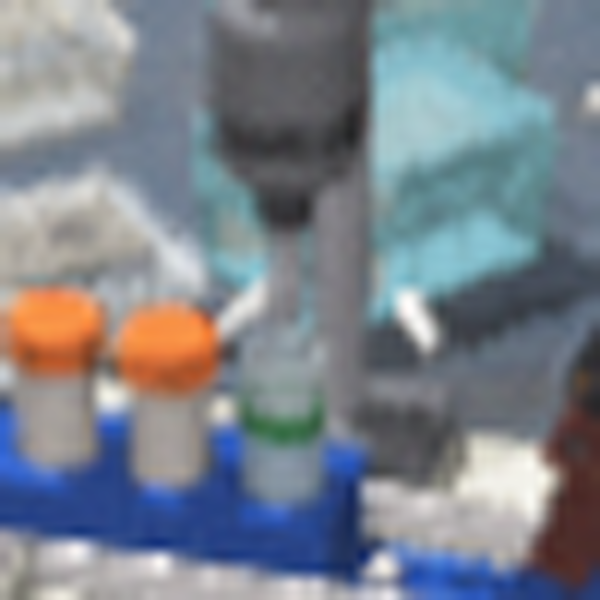

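View pics/w9b.png

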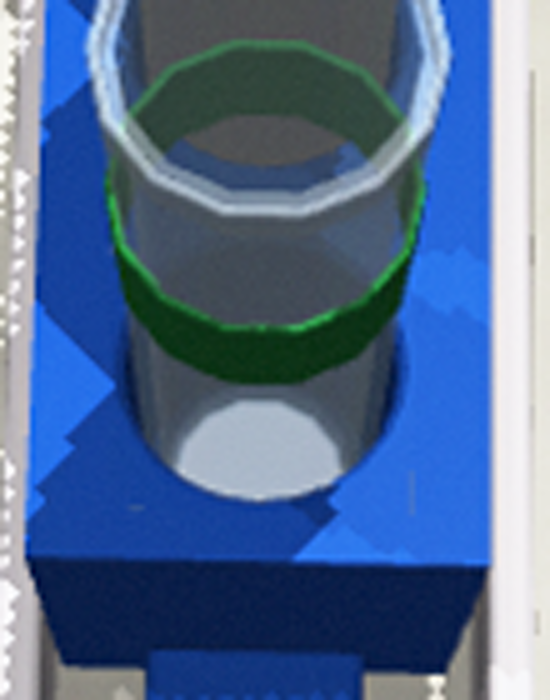

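Call:
{"api": "step_arm", "payload": {
  "deltas": [
    [0,0,0,0,0,0,0.1],
    [0,0,0,0,0,0,0],
    [0,0,0,0,0,0,0],
    [0,0,0,-30,0,0,0],
    [0,0,0,-70,0,0,0],
    [0,0,0,-110,0,0,0],
    [0,0,0,-150,0,0,0],
    [0,0,0,-190,0,0,0]
  ]
}}

```text
time: 7.42
position: [0.5113, -0.2678, 0.2127]
orientation: [0.921, 1.283, -0.293]
ft_force: [0.4, -0.7, -0.8]
width: 0.498
```

```bash
python3 - <<'E'
from h import *
import pickle
st()
f=grab("scene");crop(f,320,165,370,215,12,"s10.png")
g=grab("wrist");cv2.imwrite("pics/w10.png",g["img"]);pickle.dump(g,open("w10.pkl","wb"))
print(rowto([.6453,-.1471,.36],rot([0,0,-1],[.687,-.727,0])))
E
```

```text
t 7.42 p [ 0.5113 -0.2678  0.2127] F [ 0.4 -0.7 -0.8] w 43.8 q [ 1.14  0.39 -0.62  1.8  -0.25  0.92 -0.09]
[[0.305, 0.656, 0.69], [0.292, 0.625, -0.724], [-0.906, 0.423, -0.001]]
[ 1.000e-01  5.000e-01 -2.500e+01 -5.330e+01  2.253e+02  1.100e+00]
```

View pics/s10.png

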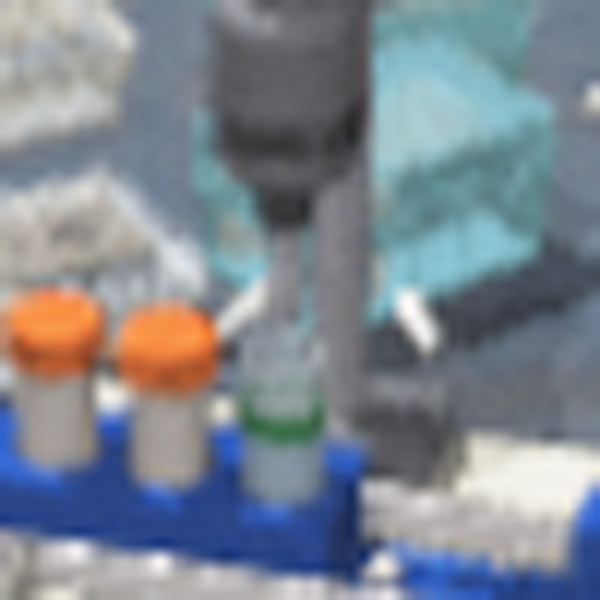

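View pics/w10.png

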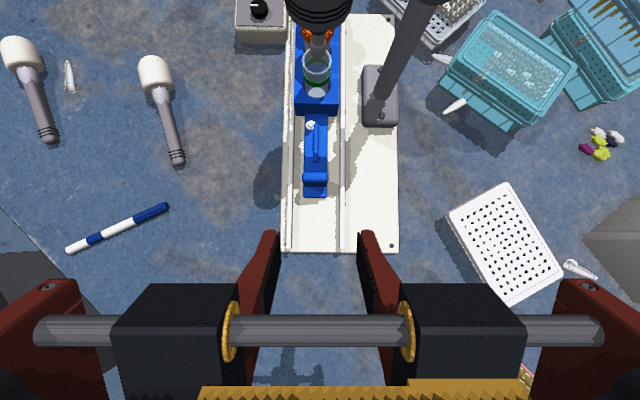

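```bash
python3 - <<'E'
from h import *
import pickle
g=pickle.load(open("w10.pkl","rb"));crop(g,290,20,350,110,7,"w10b.png")
E
```

```text
(no output)
```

View pics/w10b.png

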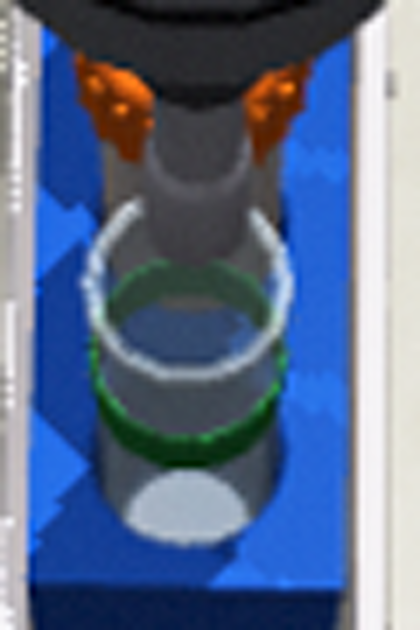

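```bash
python3 - <<'E'
from h import *
import pickle
g=pickle.load(open("w10.pkl","rb"))
W=lambda x,y:(290+x/7,20+y/7)
l=px2z(g,*W(85,280),.103);r=px2z(g,*W(291,280),.103);n=px2z(g,*W(186,378),.103)
s=np.array([.73,.684,0])
print("mouth",(l+r)/2,n+.015*s)
for z in(.11,.118): print("probe front edge->center",z,px2z(g,*W(194,257),z)+.0075*s)
E
```

```text
mouth [ 0.64464108 -0.14594683  0.103     ] [ 0.64435578 -0.14593179  0.103     ]
probe front edge->center 0.11 [ 0.65026791 -0.14183555  0.11      ]
probe front edge->center 0.118 [ 0.64677005 -0.14510158  0.118     ]
```

```bash
python3 - <<'E'
from h import *
import pickle
f=pickle.load(open("w2.pkl","rb"))
C=lambda x,y:(280+x/3,30+y/3)
for x,y in [(165,110),(190,100),(230,100),(270,100),(300,100),(355,95),(340,20),(336,5),(60,100)]: print(x,y,px2w(f,*C(x,y)).round(4))
d=f["depth"]
pts=np.array([px2w(f,u,v) for v in range(30,80) for u in range(280,420)])
m=pts[:,2]>.245; print(pts[m][:,2].max(), pts[m&(pts[:,0]>.68)].max(0))
print(rowto([.6453,-.1471,.34],rot([0,0,-1],[.687,-.727,0])),rowto([.6453,-.1471,.34],rot([0,0,-1],[.73,.684,0])))
E
```

```text
165 110 [ 0.6583 -0.1634  0.2464]
190 100 [ 0.6671 -0.1672  0.2382]
230 100 [ 0.6763 -0.177   0.2387]
270 100 [ 0.6859 -0.1869  0.2371]
300 100 [ 0.6922 -0.194   0.241 ]
355 95 [ 0.7015 -0.2041  0.2608]
340 20 [ 0.7217 -0.1865  0.226 ]
336 5 [ 0.7226 -0.1819  0.231 ]
60 100 [ 0.6359 -0.1388  0.2743]
0.5802373017127008 [ 0.71007628 -0.19471959  0.2643144 ]
[ 1.000e-01  5.000e-01 -2.500e+01 -3.510e+01  2.169e+02  1.000e+00] [-88.1  19.9 -19.2 -35.1 216.9   1. ]
```

Call:
{"api": "step_arm", "payload": {
  "deltas": [
    [0,0,0,-36,17,0,0.5],
    [0,0,-6,-73,34,0,1],
    [0,0,-12,-109,51,0,1],
    [0,0,-18,-130,70,0,1],
    [0,0,-25,-115,105,1,1],
    [0,0,-25,-90,140,1,1],
    [0,0,-25,-70,175,1,1],
    [0,0,-25,-50,205,1,1]
  ]
}}

```text
time: 8.18
position: [0.6341, -0.1518, 0.3425]
orientation: [0.631, 1.478, -0.631]
ft_force: [0.2, -1.3, -0.2]
width: 0.001
```

```bash
python3 - <<'E'
from h import *
import pickle
st()
print(rowto([.6453,-.1471,.285],rot([0,0,-1],[.687,-.727,0])))
g=grab("wrist");cv2.imwrite("pics/w11.png",g["img"]);pickle.dump(g,open("w11.pkl","wb"))
E
```

```text
t 8.18 p [ 0.6341 -0.1518  0.3425] F [ 0.2 -1.3 -0.2] w 0.1 q [ 0.54  0.45 -0.58  1.32  0.24  1.44 -0.83]
[[-0.001, 0.723, 0.691], [0.0, 0.691, -0.723], [-1.0, -0.0, -0.001]]
[ 0.3 -0.   0.  57.4 11.4  4.4]
```

View pics/w11.png

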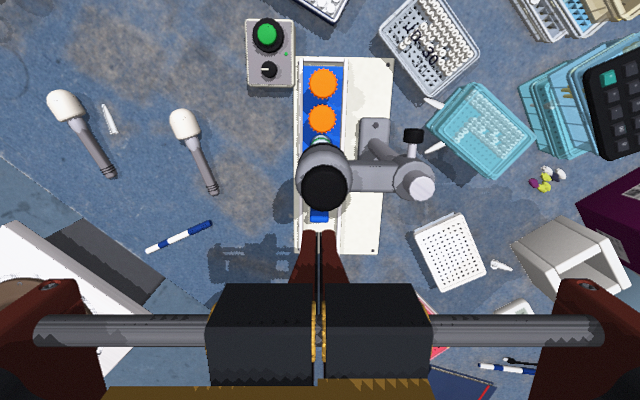

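```bash
python3 - <<'E'
from h import *
import pickle
g=pickle.load(open("w11.pkl","rb"))
print(px2w(g,325,188),px2z(g,325,188,.274)); print("btn",px2w(g,267,34),px2w(g,270,66),px2w(g,285,70))
for u,v in[(301,188),(349,188),(325,212),(325,164)]: print(px2z(g,u,v,.274))
E
```

```text
[ 0.64791    -0.14537725  0.27487215] [ 0.64773207 -0.14557188  0.274     ]
btn [0.70116162 0.00580037 0.05754013] [ 0.67427908 -0.02058911  0.04656501] [ 0.68444693 -0.03753064  0.03586013]
[ 0.63483894 -0.13214027  0.274     ]
[ 0.66061948 -0.15899754  0.274     ]
[ 0.63343259 -0.15945918  0.274     ]
[ 0.66134264 -0.13235361  0.274     ]
```

Call:
{"api": "step_arm", "payload": {
  "deltas": [
    [0,0,0,20,12,3,1],
    [0,0,0,45,12,3,1],
    [0,0,0,62,12,3,1],
    [0,0,0,75,12,3,1],
    [0,0,0,88,12,3,1],
    [0,0,0,100,12,3,1],
    [0,0,0,110,12,3,1],
    [0,0,0,110,12,3,1]
  ]
}}

```text
time: 8.9
position: [0.6423, -0.1481, 0.2308]
orientation: [0.632, 1.48, -0.632]
ft_force: [0.3, -0.1, -0.6]
width: 0.004
```

```bash
python3 - <<'E'
from h import *
st()
E
```

```text
t 8.9 p [ 0.6423 -0.1481  0.2308] F [ 0.3 -0.1 -0.6] w 0.3 q [ 0.53  0.53 -0.57  1.46  0.29  1.24 -0.88]
[[-0.003, 0.723, 0.69], [0.001, 0.69, -0.723], [-1.0, -0.001, -0.003]]
```

Call:
{"api": "step_arm", "payload": {
  "deltas": [
    [0,0,0,5,3,0,1],
    [0,0,0,8,3,0,1],
    [0,0,0,9,3,0,1],
    [0,0,0,10,3,0,1],
    [0,0,0,10,3,0,1]
  ]
}}

```text
time: 9.32
position: [0.6454, -0.1471, 0.2245]
orientation: [0.633, 1.476, -0.634]
ft_force: [-3.5, -1.2, 7.8]
width: 0.001
```

```bash
python3 - <<'E'
from h import *
st()
f=grab("scene");crop(f,310,140,370,215,8,"s12.png")
E
```

```text
t 9.32 p [ 0.6454 -0.1471  0.2245] F [-3.5 -1.2  7.8] w 0.1 q [ 0.52  0.54 -0.56  1.47  0.3   1.22 -0.89]
[[0.0, 0.725, 0.689], [-0.001, 0.689, -0.725], [-1.0, -0.0, 0.001]]
```

View pics/s12.png

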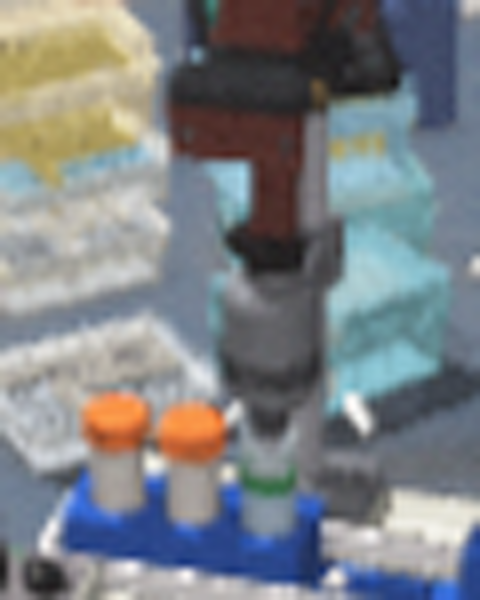

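Call:
{"api": "step_arm", "payload": {
  "deltas": [
    [0,0,0,2,1,0,1],
    [0,0,0,4,1,0,1],
    [0,0,0,4,1,0,1],
    [0,0,0,4,1,0,1]
  ]
}}

```text
time: 9.7
position: [0.6455, -0.1471, 0.2242]
orientation: [0.632, 1.474, -0.636]
ft_force: [-16.2, -1.9, 30.0]
width: 0.01
```

```bash
python3 - <<'E'
from h import *
st()
Rt=rot([0,0,-1],[.687,-.727,0])
print(rowto([.701,.006,.27],Rt),rowto([.701,.006,.07],Rt))
E
```

```text
t 9.7 p [ 0.6455 -0.1471  0.2242] F [-16.2  -1.9  30. ] w 0.8 q [ 0.52  0.54 -0.56  1.47  0.3   1.22 -0.89]
[[0.001, 0.725, 0.689], [-0.003, 0.689, -0.725], [-1.0, -0.001, 0.003]]
[ 1.000e-01  2.000e-01  1.000e-01 -4.620e+01  1.456e+02 -7.270e+01] [ 1.000e-01  2.000e-01  1.000e-01  1.538e+02  1.458e+02 -7.330e+01]
```

Call:
{"api": "step_arm", "payload": {
  "deltas": [
    [0,0,0,-25,0,0,1],
    [0,0,0,-45,10,-5,1],
    [0,0,0,-46,45,-22,1],
    [0,0,0,-46,80,-40,1],
    [0,0,0,-46,115,-57,1],
    [0,0,0,-46,146,-73,1],
    [0,0,0,-20,146,-73,1],
    [0,0,0,10,146,-73,1]
  ]
}}

```text
time: 10.37
position: [0.7033, 0.0122, 0.2108]
orientation: [0.632, 1.474, -0.625]
ft_force: [0.1, -0.1, -0.5]
width: 0.002
```

```bash
python3 - <<'E'
from h import *
import pickle
st()
Rt=rot([0,0,-1],[.687,-.727,0])
print(rowto([.701,.006,.07],Rt))
f=grab("top");crop(f,310,150,390,210,8,"t13.png")
f=grab("wrist");cv2.imwrite("pics/w13.png",f["img"])
E
```

```text
t 10.37 p [0.7033 0.0122 0.2108] F [ 0.1 -0.1 -0.5] w 0.2 q [ 0.26  0.62 -0.57  1.37  0.34  1.24 -1.13]
[[0.005, 0.721, 0.693], [0.002, 0.693, -0.721], [-1.0, 0.005, 0.002]]
[ 5.000e-01  1.000e-01 -3.000e-01  1.408e+02 -6.700e+00  2.700e+00]
```

View pics/t13.png

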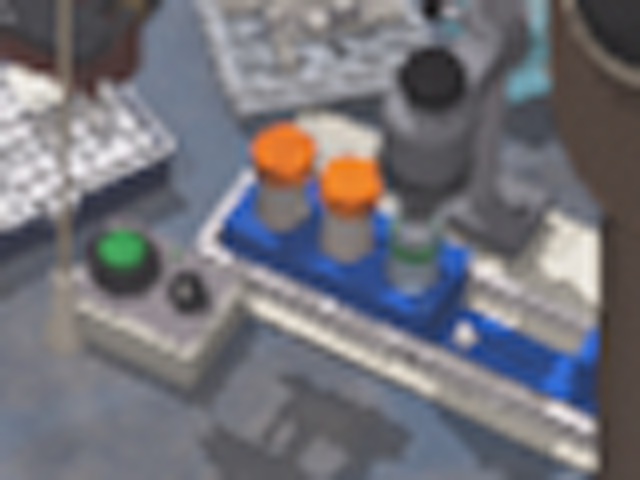

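View pics/w13.png

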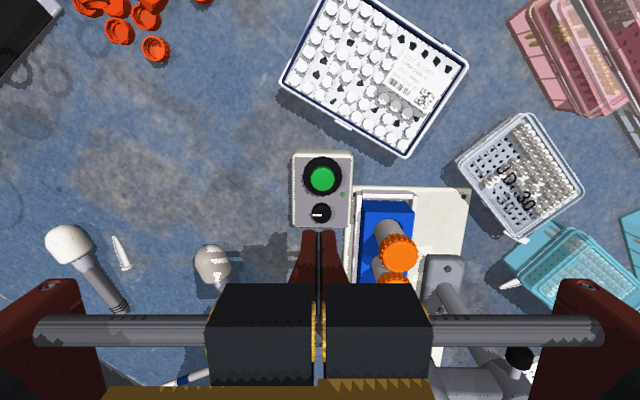

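```bash
python3 - <<'E'
from h import *
Rt=rot([0,0,-1],[.687,-.727,0])
g=grab("wrist")
st()
for u,v in[(322,178),(322,170),(322,186),(322,213)]:print(px2w(g,u,v))
p=px2z(g,322,178.5,.058)
print(p,rowto([p[0],p[1],.058],Rt))
E
```

```text
t 10.52 p [0.7003 0.0069 0.207 ] F [-0.2 -0.7  0.2] w 0.4 q [ 0.27  0.62 -0.57  1.37  0.34  1.25 -1.13]
[[-0.005, 0.724, 0.69], [-0.0, 0.69, -0.724], [-1.0, -0.004, -0.003]]
[0.70132976 0.00591481 0.05785545]
[0.707405   0.01177021 0.05789851]
[ 6.94993580e-01 -1.96404617e-04  5.70769282e-02]
[ 0.67097816 -0.02339055  0.0487994 ]
[0.70097541 0.00557415 0.058     ] [  0.2  -0.2   0.2 148.9   0.2   1.9]
```

Call:
{"api": "step_arm", "payload": {
  "deltas": [
    [0,0,0,40,0,1,1],
    [0,0,0,80,0,1,1],
    [0,0,0,115,0,1,1],
    [0,0,0,138,0,1,1],
    [0,0,0,148,0,1,1],
    [0,0,0,153,0,1,1],
    [0,0,0,156,0,1,1],
    [0,0,0,157,0,1,1]
  ]
}}

```text
time: 11.18
position: [0.7035, 0.0061, 0.0546]
orientation: [0.634, 1.474, -0.633]
ft_force: [-2.2, -1.7, 3.4]
width: 0.009
```

```bash
python3 - <<'E'
from h import *
st()
E
```

```text
t 11.18 p [0.7035 0.0061 0.0546] F [-2.2 -1.7  3.4] w 0.8 q [ 0.25  0.76 -0.52  1.51  0.42  0.98 -1.2 ]
[[0.002, 0.725, 0.689], [-0.0, 0.689, -0.725], [-1.0, 0.002, 0.002]]
```

Call:
{"api": "step_arm", "payload": {
  "deltas": [
    [0,0,0,2,0,-1,1],
    [0,0,0,4,0,-1,1],
    [0,0,0,5,0,-1,1],
    [0,0,0,5,0,-1,1]
  ]
}}

```text
time: 11.52
position: [0.7036, 0.0066, 0.0522]
orientation: [0.634, 1.471, -0.633]
ft_force: [-5.8, -2.9, 20.0]
width: 0.008
```

```bash
python3 - <<'E'
from h import *
st()
E
```

```text
t 11.52 p [0.7036 0.0066 0.0522] F [-5.8 -2.9 20. ] w 0.7 q [ 0.24  0.76 -0.52  1.51  0.43  0.98 -1.2 ]
[[0.005, 0.725, 0.689], [-0.001, 0.689, -0.725], [-1.0, 0.003, 0.005]]
```

```bash
python3 - <<'E'
from h import *
Rt=rot([0,0,-1],[.687,-.727,0])
print(rowto([.646,-.1467,.30],Rt),rowto([.646,-.1467,.204],Rt))
E
```

```text
[ 1.000e-01  3.000e-01 -2.000e-01 -2.479e+02 -1.467e+02  7.260e+01] [ 1.000e-01  3.000e-01 -2.000e-01 -1.519e+02 -1.469e+02  7.210e+01]
```

Call:
{"api": "step_arm", "payload": {
  "deltas": [
    [0,0,0,-40,0,0,1],
    [0,0,0,-80,0,0,1],
    [0,0,0,-120,0,0,0.3],
    [0,0,0,-160,0,0,-0.36],
    [0,0,0,-200,0,0,-0.36],
    [0,0,0,-240,0,0,-0.36],
    [0,0,0,-250,-35,15,-0.36],
    [0,0,0,-250,-70,35,-0.36]
  ]
}}

```text
time: 12.18
position: [0.6768, -0.0618, 0.3038]
orientation: [0.631, 1.47, -0.622]
ft_force: [1.0, -0.3, -0.5]
width: 0.423
```

Call:
{"api": "step_arm", "payload": {
  "deltas": [
    [0,0,0,0,-35,15,-0.36],
    [0,0,0,0,-65,35,-0.36],
    [0,0,0,0,-77,38,-0.36],
    [0,0,0,0,-77,38,-0.36],
    [0,0,0,0,-77,38,-0.36]
  ]
}}

```text
time: 12.6
position: [0.6455, -0.1471, 0.2984]
orientation: [0.635, 1.475, -0.633]
ft_force: [-0.1, 0.8, -1.2]
width: 0.682
```

```bash
python3 - <<'E'
from h import *
st()
Rt=rot([0,0,-1],[.687,-.727,0])
print(rowto([.646,-.1467,.204],Rt))
f=grab("wrist");cv2.imwrite("pics/w14.png",f["img"])
f=grab("scene");crop(f,310,140,370,215,8,"s14.png")
E
```

```text
t 12.6 p [ 0.6455 -0.1471  0.2984] F [-0.1  0.8 -1.2] w 60.0 q [ 0.52  0.49 -0.58  1.36  0.26  1.36 -0.86]
[[0.002, 0.725, 0.688], [0.0, 0.688, -0.725], [-1.0, 0.001, 0.001]]
[ 0.1  0.1 -0.1 94.4  0.5 -0.1]
```

View pics/w14.png

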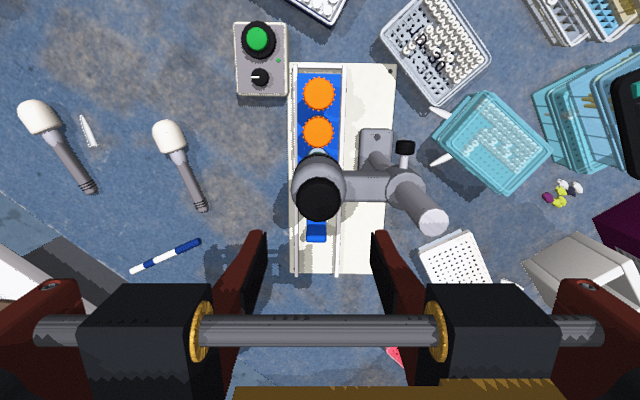

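View pics/s14.png

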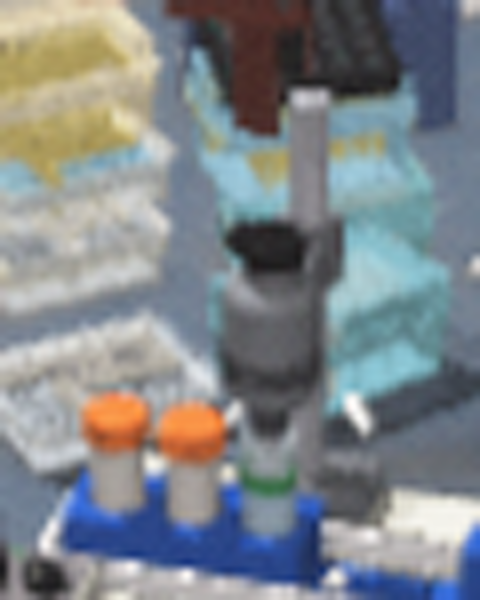

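Call:
{"api": "step_arm", "payload": {
  "deltas": [
    [0,0,0,35,0,0,-0.36],
    [0,0,0,65,0,0,-0.36],
    [0,0,0,84,0,0,-0.36],
    [0,0,0,92,0,0,-0.36],
    [0,0,0,93,0,0,-0.36],
    [0,0,0,93,0,0,0.5],
    [0,0,0,93,0,0,0.5],
    [0,0,0,93,0,0,0.5]
  ],
  "grip_force": 50
}}

```text
time: 13.37
position: [0.6465, -0.1466, 0.2062]
orientation: [0.633, 1.474, -0.632]
ft_force: [-0.2, 0.5, -0.3]
width: 0.488
```

Call:
{"api": "step_arm", "payload": {
  "deltas": [
    [0,0,0,0,0,0,0.5],
    [0,0,0,0,0,0,0.5],
    [0,0,0,0,0,0,0.5]
  ]
}}

```text
time: 13.62
position: [0.6461, -0.1466, 0.2059]
orientation: [0.634, 1.475, -0.632]
ft_force: [-0.8, 0.4, 6.5]
width: 0.418
```

```bash
python3 - <<'E'
from h import *
st()
E
```

```text
t 13.62 p [ 0.6461 -0.1466  0.2059] F [-0.8  0.4  6.5] w 36.8 q [ 0.52  0.55 -0.56  1.49  0.3   1.19 -0.9 ]
[[0.002, 0.724, 0.689], [0.0, 0.689, -0.724], [-1.0, 0.002, 0.001]]
```

Gripped (36.8 mm). Raise 50 mm.

Call:
{"api": "step_arm", "payload": {
  "deltas": [
    [0,0,0,-8,0,0,0.5],
    [0,0,0,-18,0,0,0.5],
    [0,0,0,-28,0,0,0.5],
    [0,0,0,-38,0,0,0.5],
    [0,0,0,-46,0,0,0.5],
    [0,0,0,-51,0,0,0.5],
    [0,0,0,-53,0,0,0.5],
    [0,0,0,-53,0,0,0.5]
  ]
}}

```text
time: 14.28
position: [0.6459, -0.1466, 0.2561]
orientation: [0.634, 1.477, -0.632]
ft_force: [5.6, 1.1, -9.2]
width: 0.426
```

```bash
python3 - <<'E'
from h import *
st()
f=grab("scene");crop(f,310,140,370,215,8,"s15.png")
E
```

```text
t 14.28 p [ 0.6459 -0.1466  0.2561] F [ 5.6  1.1 -9.2] w 37.5 q [ 0.52  0.52 -0.57  1.42  0.28  1.28 -0.87]
[[0.0, 0.724, 0.69], [0.001, 0.69, -0.724], [-1.0, 0.001, -0.001]]
```

View pics/s15.png

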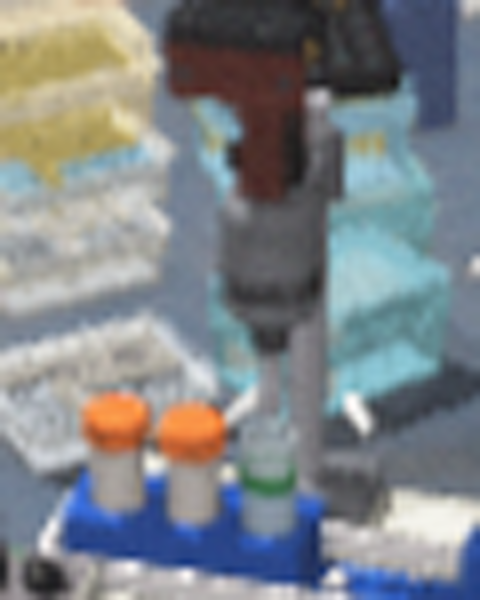

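Call:
{"api": "step_arm", "payload": {
  "deltas": [
    [0,0,0,-2,0,0,0.5],
    [0,0,0,-4,0,0,0.5],
    [0,0,0,-4,0,0,0.5]
  ]
}}

```text
time: 14.58
position: [0.6458, -0.1466, 0.2562]
orientation: [0.634, 1.48, -0.632]
ft_force: [13.8, 1.3, -29.9]
width: 0.426
```

```bash
python3 - <<'E'
from h import *
st()
E
```

```text
t 14.58 p [ 0.6458 -0.1466  0.2562] F [ 13.8   1.3 -29.9] w 37.5 q [ 0.52  0.52 -0.57  1.42  0.28  1.29 -0.87]
[[-0.002, 0.724, 0.69], [0.002, 0.69, -0.724], [-1.0, 0.0, -0.003]]
```

Call:
{"api": "step_arm", "payload": {
  "deltas": [
    [0,0,0,5,0,0,0.5],
    [0,0,0,5,0,0,-0.36],
    [0,0,0,5,0,0,-0.36],
    [0,0,0,5,0,0,-0.36],
    [0,0,0,5,0,0,-0.36],
    [0,0,0,-30,0,0,-0.36],
    [0,0,0,-60,0,0,-0.36],
    [0,0,0,-90,0,0,-0.2]
  ]
}}

```text
time: 15.25
position: [0.645, -0.1472, 0.3532]
orientation: [0.633, 1.476, -0.633]
ft_force: [0.4, 0.1, 0.4]
width: 0.632
```

```bash
python3 - <<'E'
from h import *
st()
c,s_=np.cos(np.radians(25)),np.sin(np.radians(25))
Rt=rot([.73*s_,.684*s_,-c],[.688,-.725,0])
print(rowto([.5115,-.268,.2127],Rt))
f=grab("scene");crop(f,310,140,370,215,8,"s16.png")
E
```

```text
t 15.25 p [ 0.645  -0.1472  0.3532] F [0.4 0.1 0.4] w 55.6 q [ 0.52  0.47 -0.58  1.27  0.25  1.47 -0.85]
[[0.0, 0.725, 0.689], [-0.0, 0.689, -0.725], [-1.0, -0.0, 0.0]]
[ 1.000e-01 -2.000e-01  2.500e+01  1.405e+02 -1.800e+02 -4.500e+00]
```

View pics/s16.png

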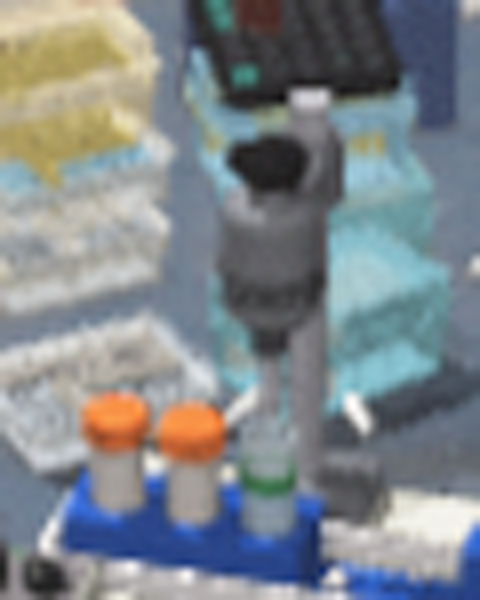

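Head fully up over the tube. Now back to the tab.

Call:
{"api": "step_arm", "payload": {
  "deltas": [
    [0,0,0,0,-40,0,0],
    [0,0,0,0,-80,0,0],
    [0,0,7,10,-115,0,0],
    [0,0,13,30,-145,0,0],
    [0,0,19,65,-170,-4,0],
    [0,0,25,100,-180,-4,0],
    [0,0,25,130,-180,-4,0],
    [0,0,25,140,-180,-4,0]
  ]
}}

```text
time: 15.97
position: [0.507, -0.2716, 0.2066]
orientation: [0.93, 1.284, -0.301]
ft_force: [0.0, 1.5, -0.5]
width: 0.501
```

```bash
python3 - <<'E'
from h import *
st()
c,s_=np.cos(np.radians(25)),np.sin(np.radians(25))
Rt=rot([.73*s_,.684*s_,-c],[.688,-.725,0])
print(rowto([.5705,-.2138,.0405],Rt))
E
```

```text
t 15.97 p [ 0.507  -0.2716  0.2066] F [ 0.   1.5 -0.5] w 44.0 q [ 1.17  0.41 -0.65  1.81 -0.23  0.91 -0.11]
[[0.303, 0.665, 0.683], [0.292, 0.618, -0.73], [-0.907, 0.421, -0.006]]
[-5.000e-01 -3.000e-01  1.000e-01  1.868e+02  8.000e+00  2.200e+00]
```

Call:
{"api": "step_arm", "payload": {
  "deltas": [
    [0,0,0,30,6,2,0],
    [0,0,0,65,6,2,0],
    [0,0,0,100,6,2,0],
    [0,0,0,135,6,2,0],
    [0,0,0,160,6,2,0],
    [0,0,0,160,6,2,0]
  ]
}}

```text
time: 16.47
position: [0.5675, -0.2139, 0.0666]
orientation: [0.92, 1.288, -0.287]
ft_force: [-0.5, -0.2, -0.0]
width: 0.495
```

```bash
python3 - <<'E'
from h import *
st()
c,s_=np.cos(np.radians(25)),np.sin(np.radians(25))
Rt=rot([.73*s_,.684*s_,-c],[.688,-.725,0])
print(rowto([.5705,-.2138,.0405],Rt))
f=grab("wrist");cv2.imwrite("pics/w17.png",f["img"])
E
```

```text
t 16.47 p [ 0.5675 -0.2139  0.0666] F [-0.5 -0.2 -0. ] w 43.6 q [ 0.97  0.62 -0.6   1.89 -0.15  0.59 -0.2 ]
[[0.302, 0.653, 0.694], [0.297, 0.627, -0.72], [-0.906, 0.423, -0.005]]
[ 0.3 -0.6 -0.  24.6 -9.   2.1]
```

View pics/w17.png

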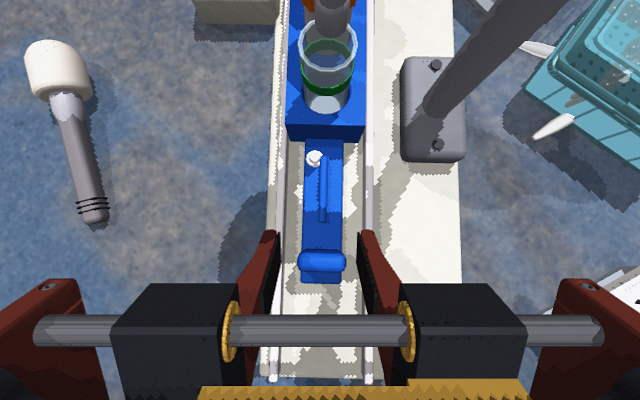

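Call:
{"api": "step_arm", "payload": {
  "deltas": [
    [0,0,0,14,-8,2,0],
    [0,0,0,24,-9,2,0],
    [0,0,0,24,-9,2,0],
    [0,0,0,24,-9,2,0.6],
    [0,0,0,24,-9,2,0.6],
    [0,0,0,24,-9,2,0.6],
    [0,0,0,24,-9,2,0.6]
  ],
  "grip_force": 25
}}

```text
time: 17.1
position: [0.5697, -0.2195, 0.0446]
orientation: [0.921, 1.281, -0.293]
ft_force: [-2.9, -0.1, 6.2]
width: 0.339
```

```bash
python3 - <<'E'
from h import *
st()
E
```

```text
t 17.1 p [ 0.5697 -0.2195  0.0446] F [-2.9 -0.1  6.2] w 29.9 q [ 0.96  0.65 -0.59  1.9  -0.14  0.54 -0.19]
[[0.307, 0.656, 0.689], [0.291, 0.625, -0.724], [-0.906, 0.423, 0.001]]
```

Call:
{"api": "step_arm", "payload": {
  "deltas": [
    [0,0,0,-3,-7,0,0.6],
    [0,0,0,-9,-20,0,0.6],
    [0,0,0,-16,-34,0,0.6],
    [0,0,0,-23,-49,0,0.6],
    [0,0,0,-30,-64,0,0.6],
    [0,0,0,-37,-79,0,0.6],
    [0,0,0,-43,-92,0,0.6],
    [0,0,0,-45,-97,0,0.6]
  ]
}}

```text
time: 17.77
position: [0.492, -0.2935, 0.0446]
orientation: [0.922, 1.28, -0.292]
ft_force: [4.6, 6.6, 4.8]
width: 0.338
```

Call:
{"api": "step_arm", "payload": {
  "deltas": [
    [0,0,0,0,0,0,0.6],
    [0,0,0,0,0,0,0.1],
    [0,0,0,0,0,0,0],
    [0,0,0,0,0,0,0],
    [0,0,0,-30,0,0,0],
    [0,0,0,-70,0,0,0],
    [0,0,0,-110,0,0,0],
    [0,0,0,-150,0,0,0]
  ]
}}

```text
time: 18.43
position: [0.4451, -0.3369, 0.1803]
orientation: [0.921, 1.282, -0.293]
ft_force: [1.5, -1.7, -0.6]
width: 0.501
```

```bash
python3 - <<'E'
from h import *
st()
f=grab("wrist");cv2.imwrite("pics/w18.png",f["img"])
f=grab("scene");crop(f,190,130,420,300,3.4,"s18.png")
E
```

```text
t 18.43 p [ 0.4451 -0.3369  0.1803] F [ 1.5 -1.7 -0.6] w 44.1 q [ 1.35  0.46 -0.67  1.82 -0.2   0.93  0.04]
[[0.306, 0.656, 0.69], [0.292, 0.625, -0.724], [-0.906, 0.423, -0.001]]
```

View pics/w18.png

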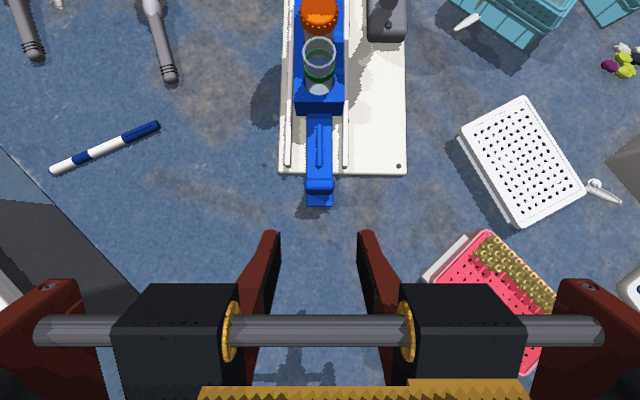

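View pics/s18.png

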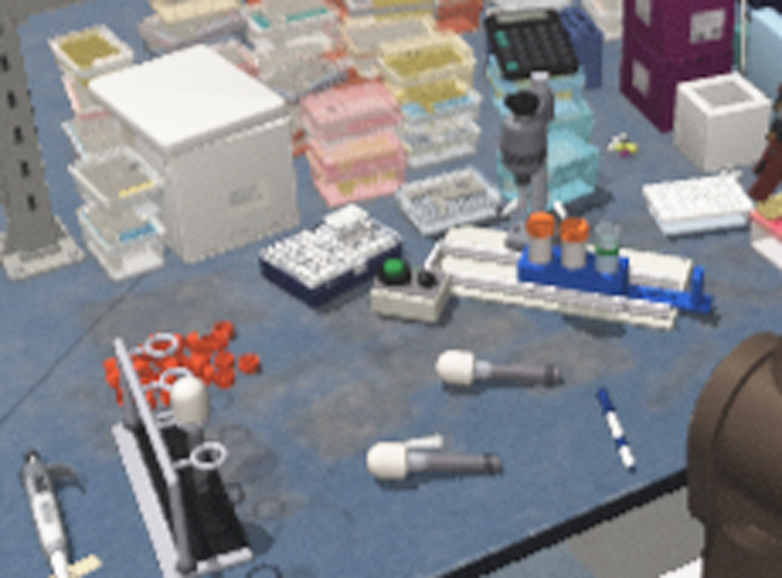

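```bash
python3 - <<'E'
from h import *
Rt=rot([0,0,-1],[.854,-.519,0])
print(rowto([.50,-.02,.30],Rt))
E
```

```text
[ -15.     3.8  -24.6    2.4  285.  -196.1]
```

Call:
{"api": "step_arm", "payload": {
  "deltas": [
    [0,0,-6,-36,17,0,-0.2],
    [-3,0,-12,-73,50,-15,-0.2],
    [-6,2,-18,-75,80,-35,-0.2],
    [-10,3,-24,-65,110,-60,-0.2],
    [-15,4,-25,-50,145,-85,-0.2],
    [-15,4,-25,-35,180,-112,-0.2],
    [-15,4,-25,-15,220,-140,-0.2],
    [-15,4,-25,0,255,-170,-0.2]
  ]
}}

```text
time: 19.2
position: [0.4917, -0.079, 0.2861]
orientation: [0.426, 1.54, -0.423]
ft_force: [0.9, -0.1, 0.6]
width: 0.601
```

```bash
python3 - <<'E'
from h import *
st()
Rt=rot([0,0,-1],[.854,-.519,0])
print(rowto([.52,.01,.26],Rt))
f=grab("wrist");cv2.imwrite("pics/w19.png",f["img"])
E
```

```text
t 19.2 p [ 0.4917 -0.079   0.2861] F [ 0.9 -0.1  0.6] w 52.9 q [ 0.73  0.23 -0.78  1.76  0.16  1.23 -0.63]
[[-0.01, 0.515, 0.857], [0.005, 0.857, -0.515], [-1.0, -0.001, -0.011]]
[  0.3  -0.6   0.1  26.2  90.9 -21.2]
```

View pics/w19.png

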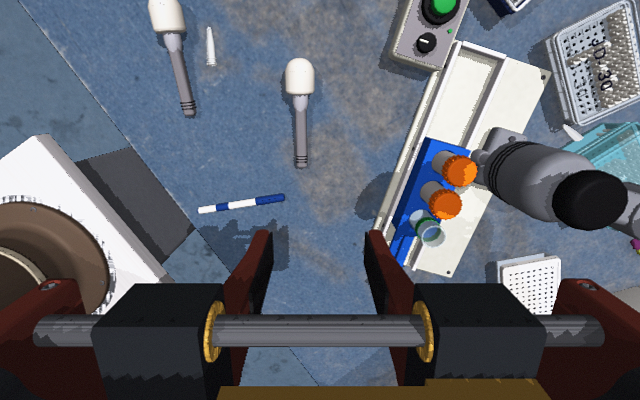

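Call:
{"api": "step_arm", "payload": {
  "deltas": [
    [0,0,7,0,20,0,-0.2],
    [0,0,14,0,40,0,-0.2],
    [0,0,21,0,60,0,-0.2],
    [0,0,28,0,80,0,-0.2],
    [0,0,35,0,90,0,-0.2],
    [0,0,42,0,90,0,-0.2],
    [0,0,49,0,90,0,-0.2],
    [0,0,56,0,90,0,-0.2]
  ]
}}

```text
time: 19.92
position: [0.5383, -0.0054, 0.2868]
orientation: [1.098, 1.149, 0.34]
ft_force: [0.4, -0.2, -1.8]
width: 0.597
```

```bash
python3 - <<'E'
from h import *
st()
E
```

```text
t 19.92 p [ 0.5383 -0.0054  0.2868] F [ 0.4 -0.2 -1.8] w 52.6 q [ 1.33  0.45 -1.04  2.03 -0.8   0.85  0.36]
[[0.426, 0.294, 0.855], [0.713, 0.473, -0.518], [-0.557, 0.83, -0.008]]
```

Call:
{"api": "step_arm", "payload": {
  "deltas": [
    [0,0,0,22,15,-16,-0.2],
    [0,0,0,44,30,-32,-0.2],
    [0,0,0,67,44,-49,-0.2],
    [0,0,0,89,59,-65,-0.2],
    [0,0,0,111,74,-81,-0.2],
    [0,0,0,133,88,-98,-0.2],
    [0,0,0,155,103,-114,-0.2],
    [0,0,0,178,118,-130,-0.2]
  ]
}}

```text
time: 20.58
position: [0.5364, 0.2463, 0.2854]
orientation: [1.096, 1.155, 0.338]
ft_force: [0.7, -0.6, 0.5]
width: 0.599
```

```bash
python3 - <<'E'
from h import *
st()
E
```

```text
t 20.58 p [0.5364 0.2463 0.2854] F [ 0.7 -0.6  0.5] w 52.8 q [ 1.05  0.46 -1.38  2.19 -1.    0.3   0.2 ]
[[0.423, 0.298, 0.856], [0.712, 0.475, -0.517], [-0.561, 0.828, -0.011]]
```

Call:
{"api": "step_arm", "payload": {
  "deltas": [
    [0,0,7,0,0,0,-0.2],
    [0,0,14,0,0,0,-0.2],
    [0,0,21,0,0,0,-0.2],
    [0,0,28,0,0,0,-0.2],
    [0,0,28,0,0,0,-0.2]
  ]
}}

```text
time: 21.0
position: [0.5652, 0.2206, 0.2532]
orientation: [1.287, 1.022, 0.68]
ft_force: [0.9, -1.1, -0.4]
width: 0.597
```

```bash
python3 - <<'E'
from h import *
st()
E
```

```text
t 21.0 p [0.5652 0.2206 0.2532] F [ 0.9 -1.1 -0.4] w 52.5 q [ 1.12  1.17 -1.46  2.21 -1.03  0.13  0.75]
[[0.425, 0.128, 0.896], [0.876, 0.192, -0.443], [-0.229, 0.973, -0.03]]
```

```bash
cat > fit.py <<'E'
import numpy as np, itertools
from scipy.optimize import least_squares
from scipy.spatial.transform import Rotation as R
D=[]
def a(q,p,M): D.append((np.array(q),np.array(p),np.array(M)))
a([1.19581352,.41172659,-.01273675,1.59686065,.00560968,1.13429285,-.08220289],[.1886,-.59545,.22199],[[0,.953,.302],[.001,.302,-.953],[-1,0,-.001]])
a([.81,.19,-.16,1.53,.03,1.42,-.61],[.3932,-.3819,.3802],[[-0.0,0.953,0.302],[0,0.302,-0.953],[-1.0,0,0]])
a([.74,.23,-.26,1.4,.06,1.52,-.32],[.4619,-.3286,.4198],[[0.002,0.718,0.696],[0,0.696,-0.718],[-1,0.001,0.001]])
a([.53,.32,-.32,1.29,.1,1.55,-.59],[.5682,-.2271,.4178],[[-0.002,0.726,0.688],[0,0.688,-0.726],[-1,-0.001,-0.002]])
a([.68,.55,-.24,1.88,.19,.73,-.48],[.4739,-.3137,.0418],[[-0.001,0.727,0.687],[-0.001,0.687,-0.727],[-1,-0.001,0]])
a([1.2,.64,-.58,1.93,-.17,.61,.04],[.4717,-.3071,.0379],[[0.307,0.662,0.684],[0.291,0.619,-0.73],[-0.906,0.422,-0.003]])
a([.97,.65,-.56,1.91,-.18,.54,-.14],[.5577,-.225,.0397],[[0.307,0.655,0.69],[0.292,0.625,-0.724],[-0.906,0.423,0.001]])
a([.54,.45,-.58,1.32,.24,1.44,-.83],[.6341,-.1518,.3425],[[-0.001,0.723,0.691],[0,0.691,-0.723],[-1,0,-0.001]])
a([.24,.76,-.52,1.51,.43,.98,-1.2],[.7036,.0066,.0522],[[0.005,0.725,0.689],[-0.001,0.689,-0.725],[-1,0.003,0.005]])
a([1.35,.46,-.67,1.82,-.2,.93,.04],[.4451,-.3369,.1803],[[0.306,0.656,0.69],[0.292,0.625,-0.724],[-0.906,0.423,-0.001]])
a([.73,.23,-.78,1.76,.16,1.23,-.63],[.4917,-.079,.2861],[[-0.01,0.515,0.857],[0.005,0.857,-0.515],[-1,-0.001,-0.011]])
a([1.33,.45,-1.04,2.03,-.8,.85,.36],[.5383,-.0054,.2868],[[0.426,0.294,0.855],[0.713,0.473,-0.518],[-0.557,0.83,-0.008]])
a([1.05,.46,-1.38,2.19,-1.,.3,.2],[.5364,.2463,.2854],[[0.423,0.298,0.856],[0.712,0.475,-0.517],[-0.561,0.828,-0.011]])
a([1.12,1.17,-1.46,2.21,-1.03,.13,.75],[.5652,.2206,.2532],[[0.425,0.128,0.896],[0.876,0.192,-0.443],[-0.229,0.973,-0.03]])
rz=lambda t:R.from_euler('z',t).as_matrix();ry=lambda t:R.from_euler('y',t).as_matrix()
def T(M,p=(0,0,0)):
    A=np.eye(4);A[:3,:3]=M;A[:3,3]=p;return A
def fk(q,x,sg):
    # x: per-joint offsets (3 each) after joint i (x,z for..), final rot
    o=np.reshape(x[:24],(8,3));A=T(np.eye(3),o[0])
    for i in range(7):
        M=rz(sg[i]*q[i]) if i%2==0 else ry(sg[i]*q[i])
        A=A@T(M,(0,0,0))@T(np.eye(3),o[i+1])
    return A@T(R.from_rotvec(x[24:27]).as_matrix())
if __name__=="__main__":
    best=[]
    for s3,s5,s7 in itertools.product([1,-1],repeat=3):
      for r0 in ([0,-np.pi/2,0],[2.094/1.7320508*np.sqrt(1)]*3,[-1.2092]*3,[1.2092,-1.2092,-1.2092],[-1.2092,-1.2092,1.2092]):
        sg=[-1,1,s3,1,s5,1,s7]
        def res(x):
            r=[]
            for q,p,M in D:
                A=fk(q,x,sg);r+=list((A[:3,3]-p)*5);r+=list((A[:3,:3]-M).ravel())
            return np.r_[r,1e-3*x[:24]]
        x0=np.zeros(27);x0[2]=.3;x0[8]=.4;x0[14]=.35;x0[20]=.1;x0[24:]=r0
        o=least_squares(res,x0,max_nfev=60);best.append((o.cost,sg,o.x))
    best.sort(key=lambda b:b[0])
    for b in best[:3]: print(b[0],b[1],b[2].round(3).tolist())
    np.savez("fk.npz",x=best[0][2],sg=best[0][1])
    for q,p,M in D:
        A=fk(q,best[0][2],best[0][1]);print((A[:3,3]-p).round(4),np.abs(A[:3,:3]-M).max().round(3))
E
python3 fit.py
```

```text
0.0012279590769263646 [-1, 1, -1, 1, -1, 1, -1] [-0.006, 0.004, 0.142, -0.0, -0.011, 0.142, 0.003, -0.011, 0.269, -0.005, -0.011, 0.269, 0.005, -0.011, 0.228, 0.001, -0.0, 0.228, 0.008, -0.0, 0.179, -0.012, 0.003, 0.179, 0.0, -1.57, -0.0]
0.0012279590769808271 [-1, 1, -1, 1, -1, 1, -1] [-0.006, 0.004, 0.142, -0.0, -0.011, 0.142, 0.003, -0.011, 0.269, -0.005, -0.011, 0.269, 0.005, -0.011, 0.228, 0.001, 0.0, 0.228, 0.008, -0.0, 0.179, -0.012, 0.003, 0.179, 0.0, -1.57, -0.0]
0.0012279590769923934 [-1, 1, -1, 1, -1, 1, -1] [-0.006, 0.004, 0.142, -0.0, -0.011, 0.142, 0.003, -0.011, 0.269, -0.005, -0.011, 0.269, 0.005, -0.011, 0.228, 0.001, -0.0, 0.228, 0.008, 0.0, 0.179, -0.012, 0.003, 0.179, 0.0, -1.57, -0.0]
[ 0.0005  0.0011 -0.0006] 0.001
[-0.0009  0.0013  0.0017] 0.005
[ 0.0006 -0.001   0.0001] 0.004
[-0.0009 -0.0016  0.0008] 0.002
[ 0.0004  0.0002 -0.0013] 0.003
[ 0.0016 -0.0024  0.0026] 0.009
[-0.001  -0.0001 -0.0018] 0.006
[ 0.0007 -0.0009 -0.0011] 0.003
[-0.0009  0.0013  0.0007] 0.009
[-0.0008  0.0009 -0.0013] 0.005
[ 0.0013  0.0009 -0.0009] 0.005
[-0.0006  0.0007  0.0005] 0.006
[ 0.     -0.0003  0.0005] 0.003
[-0.0001 -0.      0.0003] 0.006
```

```bash
cat > ik.py <<'E'
import numpy as np
from fit import fk
from scipy.optimize import least_squares
from scipy.spatial.transform import Rotation as R
Z=np.load("fk.npz");X=Z["x"];SG=Z["sg"]
lo=np.array([-2.95,-.29,-1.47,.14,-1.03,.13,-2.86]);hi=np.array([2.95,1.99,1.44,2.54,4.17,1.85,2.86])
def ik(p,Rm,q0):
    def res(q):
        A=fk(q,X,SG);return np.r_[(A[:3,3]-p)*5,R.from_matrix(Rm.T@A[:3,:3]).as_rotvec(),1e-3*(q-q0)]
    o=least_squares(res,np.clip(q0,lo+.02,hi-.02),bounds=(lo,hi),max_nfev=60)
    A=fk(o.x,X,SG);e=np.linalg.norm(A[:3,3]-p);er=R.from_matrix(Rm.T@A[:3,:3]).magnitude()
    return o.x,e,er
def margin(q): return np.min(np.minimum(q-lo,hi-q)[:7])
def tool(phi,dep,flip=False):
    h=np.array([np.cos(phi),np.sin(phi),0]);x=h*np.cos(dep)-np.array([0,0,1])*np.sin(dep)
    z=np.array([h[1],-h[0],0])*(-1 if flip else 1);y=np.cross(z,x);return np.c_[x,y,z]
if __name__=="__main__":
    rng=np.random.default_rng(0)
    head=np.array([.544,.349,.24])
    for phi in np.radians([30,50,65,80]):
      for dep in np.radians([0,20,40]):
       for fl in (0,1):
        Rm=tool(phi,dep,fl);p=head+.019*Rm[:,0];best=None;L=[]
        for k in range(25):
            q,e,er=ik(p,Rm,rng.uniform(lo,hi))
            if e<.003 and er<.02: L.append((margin(q),q.round(2)))
        L.sort(key=lambda t:-t[0])
        print(np.degrees(phi).round(),np.degrees(dep).round(),fl,len(L),L[0] if L else None)
E
python3 ik.py
```

```text
30.0 0.0 0 11 (np.float64(0.08004567084792491), array([ 0.15,  1.18, -1.18,  2.46,  3.1 ,  1.7 ,  2.59]))
30.0 0.0 1 11 (np.float64(0.0755836932013847), array([ 0.3 ,  1.31, -1.32,  2.46,  3.15,  1.61, -0.36]))
30.0 20.0 0 15 (np.float64(0.11236334096543521), array([-0.04,  0.53, -0.89,  2.43,  2.64,  1.05,  2.13]))
30.0 20.0 1 14 (np.float64(0.12155199084852919), array([ 0.33,  0.81, -1.35,  2.41,  2.56,  1.15, -0.6 ]))
30.0 40.0 0 12 (np.float64(0.2549695858815054), array([-0.13,  0.26, -0.7 ,  2.24,  2.07,  0.38,  2.55]))
30.0 40.0 1 17 (np.float64(0.32392879484539305), array([ 0.25,  0.38, -1.1 ,  2.22,  1.96,  0.48, -0.35]))
50.0 0.0 0 13 (np.float64(0.12088669547447539), array([ 0.44,  1.07, -1.07,  2.42,  3.55,  1.13,  2.36]))
50.0 0.0 1 9 (np.float64(0.14577219912262285), array([ 0.33,  0.9 , -0.84,  2.39,  3.66,  1.19, -1.07]))
50.0 20.0 0 13 (np.float64(0.15099322740583787), array([ 0.22,  0.52, -0.8 ,  2.39,  3.43,  0.75,  1.83]))
50.0 20.0 1 14 (np.float64(0.1936308685296435), array([ 0.45,  0.62, -1.04,  2.35,  3.37,  0.64, -1.13]))
50.0 40.0 0 14 (np.float64(0.083551848
[... 751 characters left out ...]
55), array([ 0.65,  0.7 , -1.37,  2.03,  0.63,  0.23,  1.77]))
80.0 0.0 0 7 (np.float64(0.05249141862182527), array([ 0.82,  1.47, -1.42,  2.07, -0.89,  0.24,  0.88]))
80.0 0.0 1 4 (np.float64(0.06284545529128804), array([ 0.8 ,  1.44, -1.41,  2.01, -0.82,  0.29, -2.35]))
80.0 20.0 0 9 (np.float64(0.13740523578367897), array([ 0.74,  1.  , -1.31,  2.05, -0.8 ,  0.27,  0.47]))
80.0 20.0 1 14 (np.float64(0.011968115215499786), array([ 0.77,  1.15, -1.46,  1.99,  0.03,  0.26,  2.84]))
80.0 40.0 0 11 (np.float64(0.28121260529433584), array([ 0.59,  0.67, -1.19,  1.95, -0.3 ,  0.41, -0.26]))
80.0 40.0 1 19 (np.float64(0.16314943110263247), array([ 0.63,  0.78, -1.31,  1.89,  0.07,  0.45,  2.56]))
```

```bash
cat > scan.py <<'E'
from ik import *
import sys
from multiprocessing import Pool
rings={"A":[.609,.339],"B":[.544,.349],"D":[.414,.367]}
def job(a):
    r,phi,dep=a;rng=np.random.default_rng(1);out=[]
    for z in(.265,.152):
        Rm=tool(np.radians(phi),np.radians(dep));p=np.array(rings[r]+[z])+.019*Rm[:,0];best=(-1,None)
        for k in range(16):
            q,e,er=ik(p,Rm,rng.uniform(lo,hi))
            # ignore q7 flip: margins on first six; q7 either q7 or q7+-pi
            if e<.003 and er<.02:
                m=np.min(np.minimum(q-lo,hi-q)[:6])
                if m>best[0]: best=(m,q.round(2).tolist())
        out.append((round(float(best[0]),2),best[1]))
    return a,out
if __name__=="__main__":
    L=[(r,phi,dep) for r in "ABD" for phi in (0,30,60,80,100,120) for dep in (20,40,60)]
    with Pool() as P:
        for a,o in P.map(job,L): print(a,o)
E
nproc; time python3 scan.py
```

```text
4
('A', 0, 20) [(0.41, [-0.23, 0.65, -0.97, 2.13, 2.02, 1.42, 2.35]), (0.37, [-0.55, 0.75, -0.53, 2.17, 2.11, 1.36, 2.02])]
('A', 0, 40) [(0.57, [-0.28, 0.42, -0.76, 1.97, 1.5, 0.93, 2.74]), (0.49, [-0.26, 0.66, -0.82, 2.05, 1.79, 1.06, 2.47])]
('A', 0, 60) [(0.65, [-0.48, 0.36, -0.35, 1.74, 0.71, 0.8, -2.8]), (0.34, [-0.93, 0.48, 0.23, 1.87, 0.55, 0.47, -2.77])]
('A', 30, 20) [(0.24, [0.29, 0.66, -1.18, 2.3, 2.62, 0.94, 2.42]), (0.22, [0.22, 1.01, -1.11, 2.32, 2.81, 1.21, 2.51])]
('A', 30, 40) [(0.18, [0.02, 0.31, -0.77, 2.11, 1.88, 0.31, 2.86]), (0.35, [0.06, 0.6, -0.88, 2.19, 2.31, 0.6, 2.55])]
('A', 30, 60) [(0.49, [0.02, 0.38, -0.81, 1.81, 0.63, 0.62, -2.16]), (0.18, [-0.39, 0.43, -0.27, 1.93, 0.56, 0.31, -2.15])]
('A', 60, 20) [(0.1, [0.72, 0.93, -1.36, 2.15, 3.26, 0.23, 2.46]), (0.29, [0.42, 0.88, -0.85, 2.18, 3.88, 0.58, 1.86])]
('A', 60, 40) [(0.1, [0.42, 0.47, -0.95, 1.97, -0.72, 0.23, -0.2]), (0.14, [0.55, 0.92, -1.29, 2.06, 1.75, 0.27, -2.4])]
('A', 60, 60) [(0.51, [-0.32, 0.33, -0.14, 1.77, -0.41, 0.64, -0.69]), (0.34, [0.26, 0.65, -0.98, 1.85, 0.6, 0.47, -1.5])]
('A', 8
[... 4742 characters left out ...]
, 1.16, -1.22, 2.1, -0.45, 0.43, 0.42])]
('D', 100, 40) [(0.36, [0.51, 0.48, -1.05, 2.02, -0.67, 0.73, 0.22]), (0.34, [0.47, 0.73, -1.04, 2.09, -0.54, 0.47, 0.27])]
('D', 100, 60) [(0.5, [0.29, 0.33, -0.97, 1.91, -0.27, 0.82, -0.28]), (0.47, [-0.03, 0.42, -0.59, 2.04, -0.47, 0.6, -0.01])]
('D', 120, 20) [(0.41, [0.49, 0.87, -1.06, 1.83, -0.57, 1.04, 0.45]), (0.51, [0.44, 1.04, -0.96, 1.85, -0.51, 0.92, 0.57])]
('D', 120, 40) [(0.51, [0.37, 0.6, -0.96, 1.81, -0.47, 1.02, 0.28]), (0.56, [0.28, 0.74, -0.83, 1.89, -0.47, 0.86, 0.43])]
('D', 120, 60) [(0.68, [0.11, 0.39, -0.76, 1.79, -0.3, 1.03, 0.06]), (0.64, [-0.02, 0.51, -0.6, 1.9, -0.34, 0.82, 0.2])]
real	1m48.341s
user	6m18.420s
sys	0m0.233s
```

```bash
cat > sim.py <<'E'
from ik import *
from scipy.spatial.transform import Slerp
def path(q,wps,n=10):
    for name,p,Rm in wps:
        A=fk(q,X,SG);sl=Slerp([0,1],R.from_matrix([A[:3,:3],Rm]));p0=A[:3,3]
        for t in np.linspace(0,1,n+1)[1:]:
            q,e,er=ik(p0+t*(np.array(p)-p0),sl(t).as_matrix(),q)
        print(name,q.round(2),"margin",margin(q).round(2),"err",e.round(4),er.round(3))
    return q
def pt(phi,t): # pick tool: tip leans toward -h by t
    return tool(phi,np.pi/2+t)
E
python3 - <<'E'
from sim import *
d=np.radians
q=np.array([1.12,1.17,-1.46,2.21,-1.03,.13,.75])
h1=d(58.7);h2=d(65.5);t=d(28);a=d(34.5)
B=np.array([.544,.349]);A_=np.array([.609,.339])
def plc(r,z,phi):
    M=tool(d(phi),a);return np.r_[r,z]+.019*M[:,0],M
def pk(c,phi,z,t=t):
    M=pt(phi,t);g=np.r_[c,z+.006];return g+.019*M[:,0],M
for phi in(100,115):
    path(q,[("back",[.5,.0,.3],tool(h1,np.pi/2)),("pre1",*pk([.523,.023],h1,.15)),("pick1",*pk([.523,.023],h1,.021)),("lift",*pk([.523,.023],h1,.25)),
    ("mid",[.55,.2,.3],tool(d(85),d(60))),("hiB",*plc(B,.27,phi)),("loB",*plc(B,.15,phi)),("hiB",*plc(B,.27,phi)),
    ("back",[.45,.15,.3],tool(h2,np.pi/2)),("pre2",*pk([.42,.169],h2,.15)),("pick2",*pk([.42,.169],h2,.021)),("lift",*pk([.42,.169],h2,.25)),
    ("mid",[.55,.2,.3],tool(d(85),d(60))),("hiA",*plc(A_,.27,phi)),("loA",*plc(A_,.15,phi)),("hiA",*plc(A_,.27,phi))])
E
```

```text
Traceback (most recent call last):
  File "sim.py", line 8, in path
    print(name,q.round(2),"margin",margin(q).round(2),"err",e.round(4),er.round(3))
                                                                       ^^^^^^^^
AttributeError: 'float' object has no attribute 'round'
```

```bash
sed -i 's/er.round(3))/round(er,3))/' sim.py; cat > plan.py <<'E'
from sim import *
d=np.radians
h1=d(58.7);h2=d(65.5);t=d(28);a=d(34.5)
B=np.array([.544,.349]);A_=np.array([.609,.339])
def plc(r,z,phi,a=a):
    M=tool(d(phi),a);return np.r_[r,z]+.019*M[:,0],M
def pk(c,phi,z,t=t):
    M=pt(phi,t);g=np.r_[c,z+.006];return g+.019*M[:,0],M
E
python3 - <<'E'
from plan import *
q=np.array([1.12,1.17,-1.46,2.21,-1.03,.13,.75])
for phi in(100,115):
    path(q,[("back",[.5,.0,.3],tool(h1,np.pi/2)),("pre1",*pk([.523,.023],h1,.15)),("pick1",*pk([.523,.023],h1,.021)),("lift",*pk([.523,.023],h1,.25)),
    ("mid",[.55,.2,.3],tool(d(85),d(60))),("hiB",*plc(B,.27,phi)),("loB",*plc(B,.15,phi)),("hiB",*plc(B,.27,phi)),
    ("back",[.45,.15,.3],tool(h2,np.pi/2)),("pre2",*pk([.42,.169],h2,.15)),("pick2",*pk([.42,.169],h2,.021)),("lift",*pk([.42,.169],h2,.25)),
    ("mid",[.55,.2,.3],tool(d(85),d(60))),("hiA",*plc(A_,.27,phi)),("loA",*plc(A_,.15,phi)),("hiA",*plc(A_,.27,phi))])
E
```

```text
back [ 0.6   0.22 -0.82  1.74  0.17  1.25 -0.8 ] margin 0.51 err 0.0 0.0
pre1 [ 0.11  0.63 -0.65  1.69  0.6   1.45 -1.3 ] margin 0.4 err 0.0 0.0
pick1 [ 0.07  0.8  -0.59  1.75  0.7   1.26 -1.42] margin 0.59 err 0.0 0.0
lift [ 0.13  0.52 -0.68  1.6   0.53  1.6  -1.21] margin 0.25 err 0.0 0.0
mid [ 0.73  0.44 -1.14  1.73 -0.09  0.99 -0.37] margin 0.33 err 0.0 0.0
hiB [ 0.6   0.87 -1.27  1.74 -0.17  0.79 -0.11] margin 0.2 err 0.0 0.0
loB [ 0.56  1.03 -1.17  1.8  -0.09  0.65 -0.02] margin 0.3 err 0.0 0.0
hiB [ 0.6   0.87 -1.27  1.74 -0.17  0.79 -0.11] margin 0.2 err 0.0 0.0
back [ 0.44  0.19 -0.98  1.79  0.17  1.25 -1.02] margin 0.48 err 0.0 0.0
pre2 [-0.09  0.6  -0.8   1.8   0.54  1.45 -1.54] margin 0.4 err 0.0 0.0
pick2 [-0.15  0.79 -0.72  1.87  0.67  1.26 -1.67] margin 0.59 err 0.0 0.0
lift [-0.05  0.48 -0.84  1.71  0.46  1.61 -1.45] margin 0.24 err 0.0 0.0
mid [ 0.77  0.48 -1.21  1.73 -0.03  0.99 -0.42] margin 0.26 err 0.0 0.0
hiA [ 0.56  0.96 -1.27  1.57 -0.05  0.89 -0.18] margin 0.2 err 0.0 0.0
loA [ 0.53  1.1  -1.19  1.63  0.02  0.76 -0.09] margin 0.28 err 0.0 0.0
hiA [ 0.56  0.96
[... 514 characters left out ...]
 1.61 -0.02  0.96  0.07] margin 0.31 err 0.0 0.0
hiB [ 0.5   0.95 -1.24  1.55 -0.1   1.08 -0.02] margin 0.23 err 0.0 0.0
back [ 0.43  0.19 -0.97  1.79  0.17  1.24 -1.01] margin 0.48 err 0.0 0.0
pre2 [-0.09  0.6  -0.8   1.8   0.53  1.45 -1.54] margin 0.4 err 0.0 0.0
pick2 [-0.15  0.79 -0.71  1.87  0.67  1.26 -1.67] margin 0.59 err 0.0 0.0
lift [-0.05  0.48 -0.84  1.71  0.46  1.61 -1.44] margin 0.24 err 0.0 0.0
mid [ 0.76  0.48 -1.21  1.73 -0.03  0.99 -0.42] margin 0.26 err 0.0 0.0
hiA [ 0.45  1.04 -1.25  1.37 -0.01  1.2  -0.06] margin 0.22 err 0.0 0.0
loA [ 0.44  1.17 -1.18  1.43  0.06  1.08  0.03] margin 0.29 err 0.0 0.0
hiA [ 0.45  1.04 -1.25  1.37 -0.01  1.2  -0.06] margin 0.22 err 0.0 0.0
```

```bash
python3 - <<'E'
from h import *
from plan import tool,h1,pk
import numpy as np
st()
print(rowto([.5,.0,.3],R.from_matrix(tool(h1,np.pi/2))))
E
```

```text
t 21.0 p [0.5652 0.2206 0.2532] F [ 0.9 -1.1 -0.4] w 52.5 q [ 1.12  1.17 -1.46  2.21 -1.03  0.13  0.75]
[[0.425, 0.128, 0.896], [0.876, 0.192, -0.443], [-0.229, 0.973, -0.03]]
[   3.1   -4.8  -76.6 -231.6   -5.1   37.9]
```

Call:
{"api": "step_arm", "payload": {
  "deltas": [
    [0,0,-5,-15,10,2,-0.2],
    [0,0,-12,-40,20,6,-0.2],
    [1,-1,-19,-70,20,12,-0.2],
    [1,-2,-26,-100,20,16,-0.2],
    [1,-2,-33,-130,20,20,-0.2],
    [2,-3,-40,-160,15,26,-0.2],
    [2,-3,-47,-190,10,30,-0.2],
    [2,-3,-54,-215,5,35,-0.2]
  ]
}}

```text
time: 21.67
position: [0.5037, 0.0138, 0.308]
orientation: [0.853, 1.353, 0.077]
ft_force: [1.8, 0.8, -1.7]
width: 0.601
```

```bash
python3 - <<'E'
from h import *
from plan import tool,h1,pk
st()
print(rowto([.5,.0,.3],R.from_matrix(tool(h1,np.pi/2))))
E
```

```text
t 21.67 p [0.5037 0.0138 0.308 ] F [ 1.8  0.8 -1.7] w 52.9 q [ 1.21  0.2  -1.02  1.94 -0.51  0.99 -0.06]
[[0.262, 0.416, 0.871], [0.512, 0.705, -0.491], [-0.818, 0.575, -0.028]]
[  1.3  -2.1 -35.1  -1.5 -15.8   3.8]
```

Call:
{"api": "step_arm", "payload": {
  "deltas": [
    [0,0,-7,0,-20,0,-0.2],
    [0,0,-14,0,-40,0,-0.2],
    [0,0,-21,0,-50,0,-0.2],
    [0,-1,-28,10,-55,0,-0.2],
    [1,-2,-35,10,-60,0,-0.2],
    [1,-2,-35,10,-60,0,-0.2]
  ]
}}

```text
time: 22.17
position: [0.4834, -0.013, 0.2641]
orientation: [0.416, 1.53, -0.407]
ft_force: [0.0, 1.8, 0.6]
width: 0.598
```

```bash
python3 - <<'E'
from h import *
import pickle
st()
f=grab("wrist");cv2.imwrite("pics/w20.png",f["img"]);pickle.dump(f,open("w20.pkl","wb"))
E
```

```text
t 22.17 p [ 0.4834 -0.013   0.2641] F [0.  1.8 0.6] w 52.6 q [ 0.71  0.24 -0.9   1.83  0.2   1.17 -0.78]
[[0.002, 0.501, 0.865], [0.006, 0.865, -0.501], [-1.0, 0.006, -0.001]]
```

View pics/w20.png

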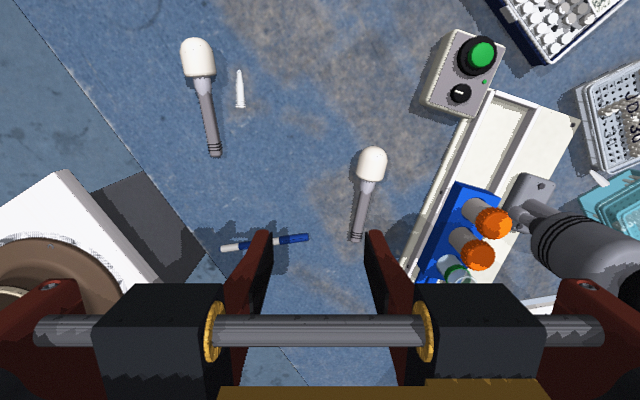

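```bash
python3 - <<'E'
from h import *
import pickle
f=pickle.load(open("w20.pkl","rb"))
crop(f,330,130,400,260,4.5,"w20a.png");crop(f,170,25,250,165,4,"w20b.png")
E
```

```text
(no output)
```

View pics/w20a.png

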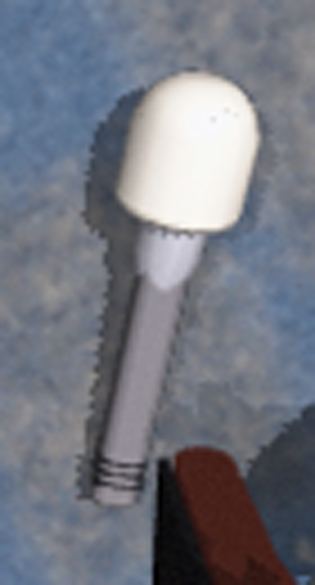

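View pics/w20b.png

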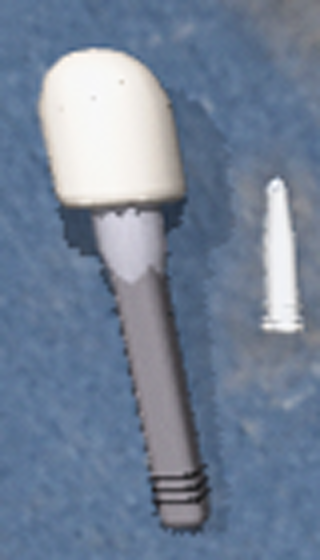

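```bash
cat > meas.py <<'E'
from h import *
def pestle(f,sh,end):
    a=px2z(f,*sh,.020)[:2];e=px2z(f,*end,.009)[:2];h=(a-e);L=np.linalg.norm(h);h/=L
    print("shoulder",a.round(4),"end",e.round(4),"len(~102)",round(L*1000,1),"phi",np.degrees(np.arctan2(h[1],h[0])).round(1),"head",(a+.021*h).round(4),"alt",(e+.1225*h).round(4))
E
python3 - <<'E'
from meas import *
import pickle
f=pickle.load(open("w20.pkl","rb"))
P=lambda x,y:(330+x/4.5,130+y/4.5); Q=lambda x,y:(170+x/4,25+y/4)
pestle(f,P(182,205),P(117,500)); pestle(f,Q(119,195),Q(184,527))
for x,y in[(190,140),(195,110),(165,260)]: print(px2w(f,*P(x,y)).round(4))
for x,y in[(105,120),(105,160)]: print(px2w(f,*Q(x,y)).round(4))
E
```

```text
shoulder [ 0.5337 -0.0644] end [ 0.4698 -0.146 ] len(~102) 103.6 phi 51.9 head [ 0.5466 -0.0479] alt [ 0.5453 -0.0496]
shoulder [0.4113 0.1545] end [0.3641 0.0606] len(~102) 105.0 phi 63.3 head [0.4207 0.1732] alt [0.4191 0.1701]
[ 0.5438 -0.0429  0.0394]
[ 0.549  -0.0364  0.038 ]
[ 0.5215 -0.0741  0.029 ]
[0.4253 0.1681 0.0396]
[0.4186 0.1598 0.0384]
```

```bash
python3 - <<'E'
from plan import *
from h import rowto,st
q=np.array([.71,.24,-.9,1.83,.2,1.17,-.78])
p1=d(52);c=[.546,-.0485]
path(q,[("pre1",*pk(c,p1,.13)),("pick1",*pk(c,p1,.023)),("lift",*pk(c,p1,.25)),
    ("mid",[.55,.2,.3],tool(d(85),d(60))),("hiB",*plc(B,.27,110)),("loB",*plc(B,.15,110))])
st()
for z in(.13,.023):
    p,M=pk(c,p1,z);print(p.round(4),rowto(p,R.from_matrix(M)))
E
```

```text
pre1 [ 0.23  0.68 -0.63  1.64  0.63  1.44 -1.29] margin 0.41 err 0.0 0.0
pick1 [ 0.19  0.82 -0.59  1.69  0.71  1.29 -1.38] margin 0.56 err 0.0 0.0
lift [ 0.25  0.56 -0.67  1.54  0.56  1.62 -1.18] margin 0.23 err 0.0 0.0
mid [ 0.76  0.47 -1.2   1.73 -0.04  0.99 -0.41] margin 0.27 err 0.0 0.0
hiB [ 0.55  0.96 -1.3   1.61 -0.06  0.99 -0.1 ] margin 0.17 err 0.0 0.0
loB [ 0.52  1.1  -1.2   1.67  0.02  0.86 -0.01] margin 0.27 err 0.0 0.0
t 22.22 p [ 0.483  -0.0142  0.2638] F [ 0.5 -0.3 -0.1] w 52.8 q [ 0.71  0.24 -0.9   1.83  0.19  1.16 -0.77]
[[0.003, 0.501, 0.866], [0.012, 0.866, -0.501], [-1.0, 0.012, -0.004]]
[ 0.5405 -0.0555  0.1192] [  7.9   1.7 -28.6 144.3  -8.7  71. ]
[ 0.5405 -0.0555  0.0122] [  7.9   1.7 -28.6 251.3 -10.   71.4]
```

Call:
{"api": "step_arm", "payload": {
  "deltas": [
    [2,0,-6,20,0,20,-0.45],
    [4,1,-12,50,0,45,-0.45],
    [6,1,-18,80,-5,71,-0.45],
    [8,2,-24,110,-9,71,-0.45],
    [8,2,-28.6,135,-9,71,-0.45],
    [8,2,-28.6,150,-9,71,-0.45],
    [8,2,-28.6,150,-9,71,-0.45],
    [8,2,-28.6,150,-9,71,-0.45]
  ]
}}

```text
time: 22.88
position: [0.5388, -0.0624, 0.1137]
orientation: [0.157, 1.645, -0.904]
ft_force: [0.2, -0.9, 0.1]
width: 0.728
```

```bash
python3 - <<'E'
from h import *
import pickle
from plan import *
st()
p,M=pk([.546,-.0485],d(52),.023);print(p,rowto(p,R.from_matrix(M)))
f=grab("wrist");cv2.imwrite("pics/w21.png",f["img"]);pickle.dump(f,open("w21.pkl","wb"))
E
```

```text
t 22.88 p [ 0.5388 -0.0624  0.1137] F [ 0.2 -0.9  0.1] w 64.1 q [ 0.25  0.7  -0.65  1.64  0.64  1.44 -1.29]
[[-0.299, 0.552, 0.779], [-0.361, 0.69, -0.627], [-0.883, -0.469, -0.007]]
[ 0.54050832 -0.05552902  0.012224  ] [-0.6 -0.8 -0.  86.6 53.3 -2.3]
```

View pics/w21.png

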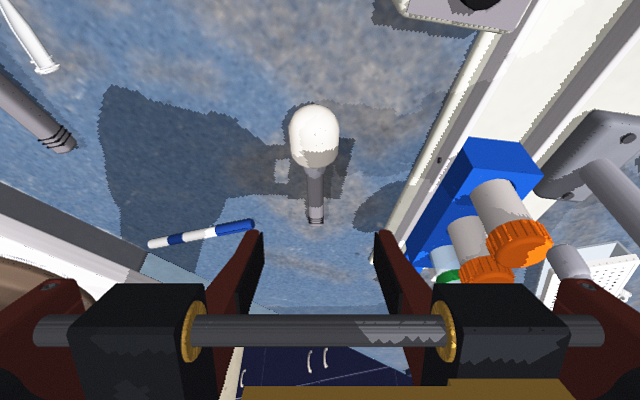

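```bash
python3 - <<'E'
from meas import *
import pickle
f=pickle.load(open("w21.pkl","rb"))
pestle(f,(315,167),(316,222))
print(px2w(f,313,130).round(4))
for u in(289,339): print(px2z(f,u,137,.021).round(4))
E
```

```text
shoulder [ 0.5227 -0.0766] end [ 0.4687 -0.1441] len(~102) 86.5 phi 51.3 head [ 0.5358 -0.0602] alt [ 0.5452 -0.0485]
[ 0.5524 -0.0385  0.037 ]
[ 0.5268 -0.0402  0.021 ]
[ 0.5567 -0.064   0.021 ]
```

Call:
{"api": "step_arm", "payload": {
  "deltas": [
    [0,0,0,25,16,-2,-0.45],
    [0,0,0,50,31,-2,-0.45],
    [0,0,0,70,43,-2,-0.45],
    [0,0,0,82,51,-2,-0.45],
    [0,0,0,87,53,-2,-0.45],
    [0,0,0,87,53,-2,-0.45]
  ]
}}

```text
time: 23.43
position: [0.5416, -0.056, 0.013]
orientation: [0.156, 1.642, -0.906]
ft_force: [-0.2, -0.7, 0.7]
width: 0.725
```

```bash
python3 - <<'E'
from h import *
from plan import *
st()
p,M=pk([.546,-.0485],d(52),.023);print(p,rowto(p,R.from_matrix(M)))
f=grab("wrist");cv2.imwrite("pics/w22.png",f["img"])
E
```

```text
t 23.43 p [ 0.5416 -0.056   0.013 ] F [-0.2 -0.7  0.7] w 63.8 q [ 0.21  0.83 -0.6   1.67  0.71  1.31 -1.39]
[[-0.297, 0.553, 0.779], [-0.364, 0.688, -0.627], [-0.883, -0.47, -0.003]]
[ 0.54050832 -0.05552902  0.012224  ] [-0.7 -0.6  0.   0.8  0.1 -1.1]
```

View pics/w22.png

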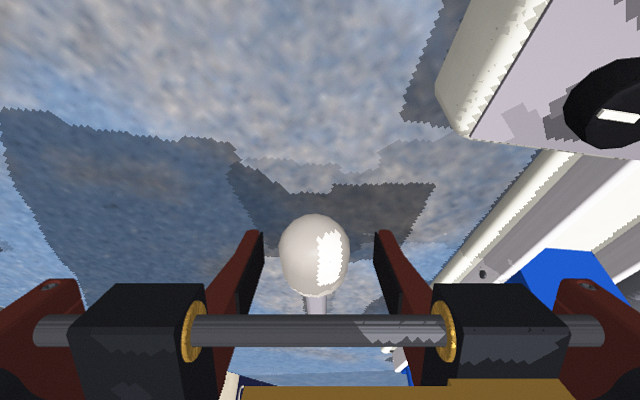

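Close with firm force and lift.

Call:
{"api": "step_arm", "payload": {
  "deltas": [
    [0,0,0,0,0,-1,0.5],
    [0,0,0,0,0,-1,0.5],
    [0,0,0,0,0,-1,0.5],
    [0,0,0,0,0,-1,0.5],
    [0,0,0,0,0,-1,0.5],
    [0,0,0,-20,-10,-1,0.5],
    [0,0,0,-45,-24,-1,0.5],
    [0,0,0,-75,-40,-1,0.5]
  ],
  "grip_force": 50
}}

```text
time: 24.15
position: [0.5398, -0.0546, 0.0967]
orientation: [0.152, 1.646, -0.905]
ft_force: [0.7, -0.2, -1.6]
width: 0.42
```

```bash
python3 - <<'E'
from h import *
from plan import *
st()
p,M=pk([.546,-.0485],d(52),.20);print(p,rowto(p,R.from_matrix(M)))
f=grab("wrist");cv2.imwrite("pics/w23.png",f["img"])
f=grab("scene");crop(f,250,130,400,280,4,"s23.png")
E
```

```text
t 24.15 p [ 0.5398 -0.0546  0.0967] F [ 0.7 -0.2 -1.6] w 37.0 q [ 0.24  0.72 -0.64  1.64  0.65  1.42 -1.32]
[[-0.3, 0.549, 0.78], [-0.365, 0.689, -0.626], [-0.881, -0.472, -0.007]]
[ 0.54050832 -0.05552902  0.189224  ] [ -0.5  -0.7   0.2 -81.4 -43.9   0.6]
```

View pics/w23.png

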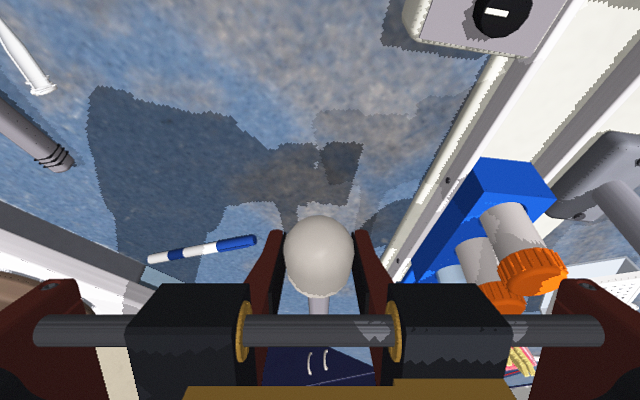

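View pics/s23.png

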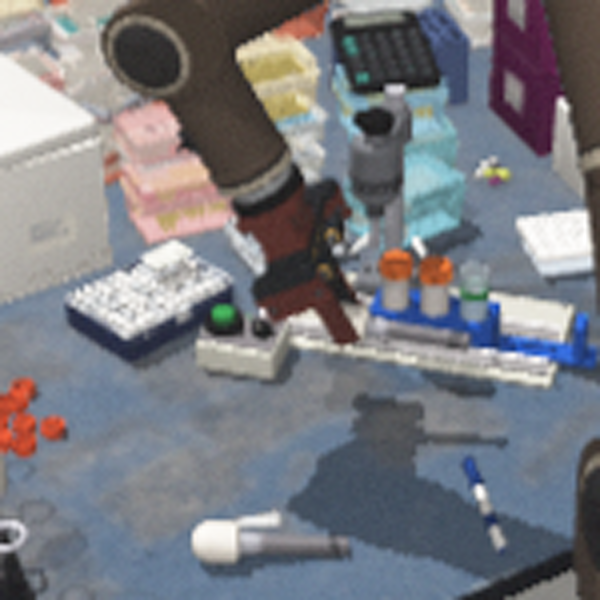

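```bash
python3 - <<'E'
from h import *
from plan import *
p,M=[.52,.05,.30],tool(d(65),d(90));print(rowto(p,R.from_matrix(M)))
p,M=[.54,.2,.32],tool(d(85),d(60));print(rowto(p,R.from_matrix(M)))
E
```

```text
[ -13.5   -3.3   27.7 -206.4  -34.   -82.9]
[ -35.2    0.8   56.1 -284.5   71.2 -161.2]
```

Call:
{"api": "step_arm", "payload": {
  "deltas": [
    [0,0,0,-30,-10,0,0.5],
    [0,0,0,-65,-30,-5,0.5],
    [-2,-1,5,-95,-35,-20,0.5],
    [-5,-1,10,-120,-35,-35,0.5],
    [-7,-2,15,-145,-35,-50,0.5],
    [-10,-2,20,-170,-35,-65,0.5],
    [-12,-3,25,-190,-35,-78,0.5],
    [-13.5,-3,28,-206,-34,-83,0.5]
  ]
}}

```text
time: 24.92
position: [0.5177, 0.051, 0.2969]
orientation: [0.347, 1.549, -0.335]
ft_force: [-0.1, 0.6, -2.5]
width: 0.428
```

```bash
python3 - <<'E'
from h import *
from plan import *
st()
p,M=[.54,.2,.32],tool(d(85),d(60));print(rowto(p,R.from_matrix(M)))
p,M=plc(B,.29,110);print(p,rowto(p,R.from_matrix(M)))
E
```

```text
t 24.92 p [0.5177 0.051  0.2969] F [-0.1  0.6 -2.5] w 37.7 q [ 0.58  0.3  -0.94  1.7   0.25  1.27 -0.85]
[[-0.003, 0.421, 0.907], [0.008, 0.907, -0.421], [-1.0, 0.006, -0.006]]
[-19.5   4.9  29.3 -21.9 144.7 -42.6]
[0.53864451 0.36371408 0.27923828] [ -41.3   21.5   52.1   20.3  292.4 -112.4]
```

Call:
{"api": "step_arm", "payload": {
  "deltas": [
    [-4,1,6,-4,25,-8,0.5],
    [-8,2,12,-10,55,-16,0.5],
    [-12,3,18,-15,85,-25,0.5],
    [-16,4,24,-20,115,-35,0.5],
    [-19.5,5,29,-22,145,-42,0.5],
    [-19.5,5,29,-22,145,-42,0.5],
    [-19.5,5,29,-22,145,-42,0.5]
  ]
}}

```text
time: 25.5
position: [0.5419, 0.1974, 0.3167]
orientation: [0.476, 1.517, 0.333]
ft_force: [0.5, -0.2, -2.1]
width: 0.425
```

```bash
python3 - <<'E'
from h import *
from plan import *
import pickle
st()
f=grab("wrist");cv2.imwrite("pics/w24.png",f["img"]);pickle.dump(f,open("w24.pkl","wb"))
p,M=plc(B,.29,110);print(p,rowto(p,R.from_matrix(M)))
E
```

```text
t 25.5 p [0.5419 0.1974 0.3167] F [ 0.5 -0.2 -2.1] w 37.4 q [ 0.75  0.44 -1.17  1.71 -0.08  1.03 -0.4 ]
[[0.037, 0.084, 0.996], [0.493, 0.865, -0.091], [-0.869, 0.494, -0.01]]
[0.53864451 0.36371408 0.27923828] [-19.1  16.8  25.4 114.6 125.1 -18.1]
```

View pics/w24.png

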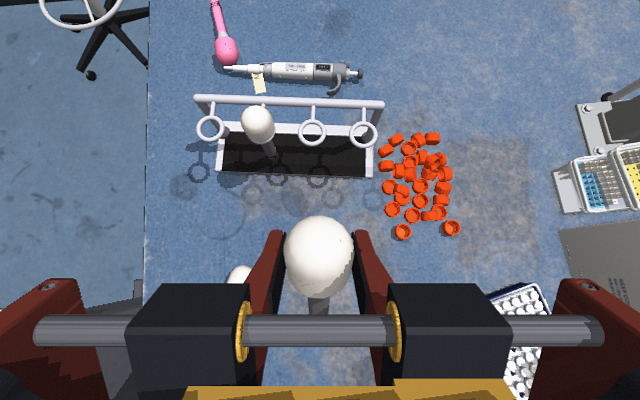

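Great view of the rings: D (210,127), C occupied, B (312,131), A (364,133).

```bash
python3 - <<'E'
from h import *
import pickle
f=pickle.load(open("w24.pkl","rb"));crop(f,185,80,395,190,3.8,"w24c.png")
E
```

View pics/w24c.png

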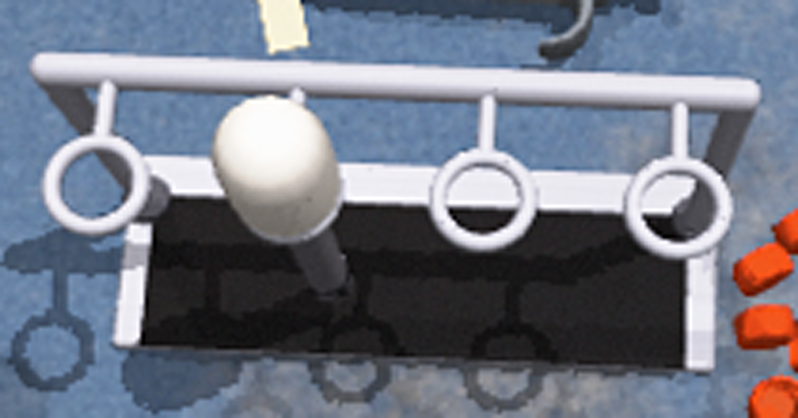

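```bash
python3 - <<'E'
from h import *
import pickle
f=pickle.load(open("w24.pkl","rb"))
P=lambda x,y:(185+x/3.8,80+y/3.8)
for z in(.123,.126):
    L=[px2z(f,*P(x,y),z) for x,y in[(96,184),(483,200),(678,207)]]
    print(z,[l.round(4).tolist() for l in L],np.linalg.norm(L[0]-L[1])*1000,np.linalg.norm(L[1]-L[2])*1000)
print(px2w(f,*P(483,157)),px2w(f,*P(483,243)),px2w(f,*P(678,163)),px2w(f,*P(678,250)))
# pestle pose in hand
for u,v in[(318,240),(318,260)]: print(px2w(f,u,v))
E
```

```text
0.123 [[0.4133, 0.3688, 0.123], [0.5448, 0.3505, 0.123], [0.6103, 0.3417, 0.123]] 132.6927476309776 66.15951014881733
0.126 [[0.4144, 0.3674, 0.126], [0.5447, 0.3492, 0.126], [0.6098, 0.3405, 0.126]] 131.63657341117525 65.63291038913583
[0.54607575 0.36445921 0.12653195] [0.54342897 0.33389139 0.12605064] [0.61150731 0.35579684 0.12701039] [0.60813826 0.32566612 0.12506215]
[0.54154576 0.19936025 0.34825   ]
[0.54068241 0.18994584 0.346953  ]
```

```bash
cat >> plan.py <<'E'
def place(r,z,phi,a,off=(-.0125,.003,0)):
    M=tool(d(phi),d(a));return np.r_[r,z]-M@np.array(off),M
RB=np.array([.5448,.3495]);RA=np.array([.6100,.341]);RD=np.array([.414,.368])
E
python3 - <<'E'
from h import *
from plan import *
st()
p,M=place(RB,.285,110,34.5);print(p,rowto(p,R.from_matrix(M)))
E
```

```text
t 25.55 p [0.5419 0.1973 0.3171] F [-0.1 -0.3 -2. ] w 37.2 q [ 0.75  0.44 -1.17  1.71 -0.08  1.03 -0.4 ]
[[0.037, 0.084, 0.996], [0.492, 0.866, -0.091], [-0.87, 0.493, -0.009]]
[0.54185782 0.35758357 0.27544754] [-19.1  16.8  25.4 115.  118.2 -14.3]
```

Call:
{"api": "step_arm", "payload": {
  "deltas": [
    [-4,3,5,10,20,-3,0.5],
    [-8,6,10,25,42,-6,0.5],
    [-11,9,15,45,64,-9,0.5],
    [-15,13,20,70,85,-12,0.5],
    [-19,17,25.4,95,105,-14,0.5],
    [-19,17,25.4,115,118,-14,0.5],
    [-19,17,25.4,115,118,-14,0.5]
  ]
}}

```text
time: 26.13
position: [0.5408, 0.3605, 0.2715]
orientation: [0.509, 1.598, 1.025]
ft_force: [-0.8, -0.8, -0.9]
width: 0.42
```

```bash
python3 - <<'E'
from h import *
from plan import *
import pickle
st()
p,M=place(RB,.285,110,34.5);print(p,rowto(p,R.from_matrix(M)))
f=grab("wrist");cv2.imwrite("pics/w25.png",f["img"]);pickle.dump(f,open("w25.pkl","wb"))
f=grab("scene");crop(f,190,190,310,310,5,"s25.png");pickle.dump(f,open("s25.pkl","wb"))
f=grab("top");crop(f,200,160,320,280,5,"t25.png");pickle.dump(f,open("t25.pkl","wb"))
E
```

```text
t 26.13 p [0.5408 0.3605 0.2715] F [-0.8 -0.8 -0.9] w 37.0 q [ 0.52  0.93 -1.26  1.58 -0.11  1.01 -0.07]
[[-0.292, -0.19, 0.938], [0.773, 0.531, 0.348], [-0.564, 0.826, -0.008]]
[0.54185782 0.35758357 0.27544754] [-0.2 -0.6 -0.2 -4.8  1.5 -0.1]
```

View pics/w25.png

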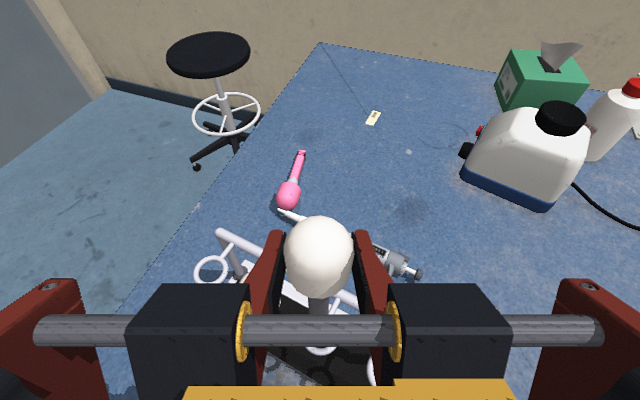

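View pics/s25.png

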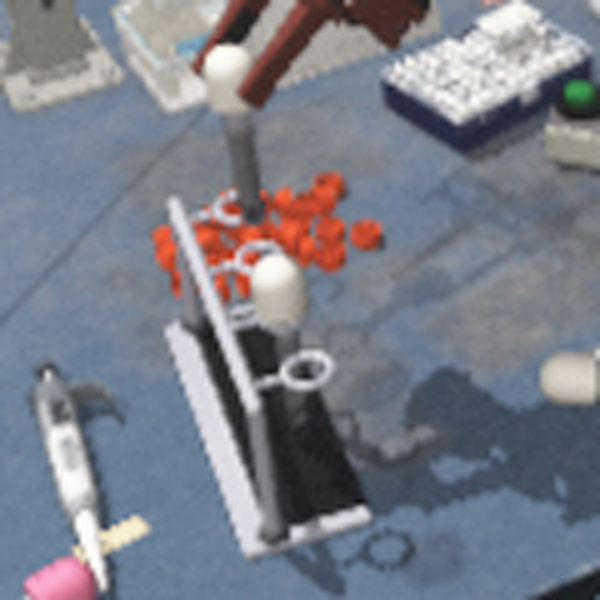

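View pics/t25.png

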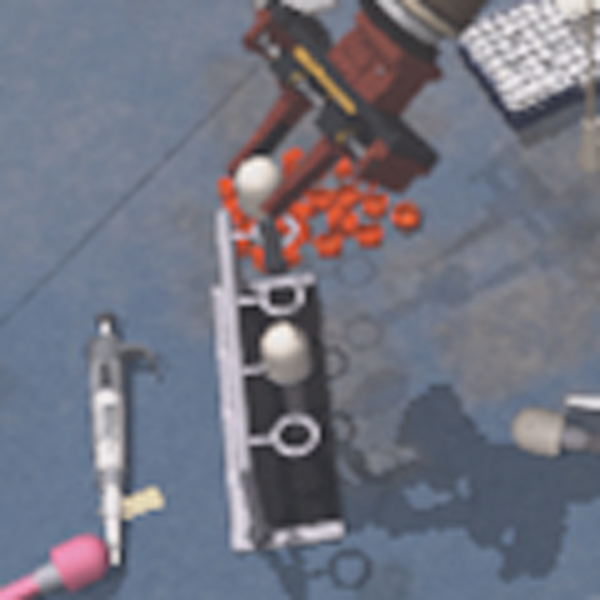

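```bash
python3 - <<'E'
from h import *
import pickle
s=arm.sense();M=R.from_rotvec(s["orientation"]).as_matrix();hd=s["position"]+M@np.array([-.0125,.003,0])
print("head est",hd)
u=M@np.array([-.567,.824,-.014]);print("axis est",u)
for n,o in(("s25",(190,190)),("t25",(200,160))):
    f=pickle.load(open(n+".pkl","rb"));c=lambda p:((w2px(f,p)-o)*5).round(0)
    print(n,c(hd),"end",c(hd-.123*u),"vertical end",c(hd-[0,0,.123]),"ringB",c([.5448,.3495,.126]))
f=pickle.load(open("w25.pkl","rb"));print(w2px(f,hd),w2px(f,hd-.123*u),w2px(f,hd-[0,0,.123]),w2px(f,[.5448,.3495,.126]))
crop(f,270,200,400,400,3,"w25c.png")
E
```

```text
head est [0.54523788 0.3500622  0.28646312]
axis est [-0.01299969 -0.0037044   1.00023911]
s25 [229.  67.] end [248. 211.] vertical end [250. 212.] ringB [257. 254.]
t25 [258. 181.] end [273. 268.] vertical end [274. 269.] ringB [280. 295.]
[320.65560477 253.30129814] [323.10430364 322.09054432] [321.11160241 321.92208955] [320.5374504  334.09090118]
```

View pics/w25c.png

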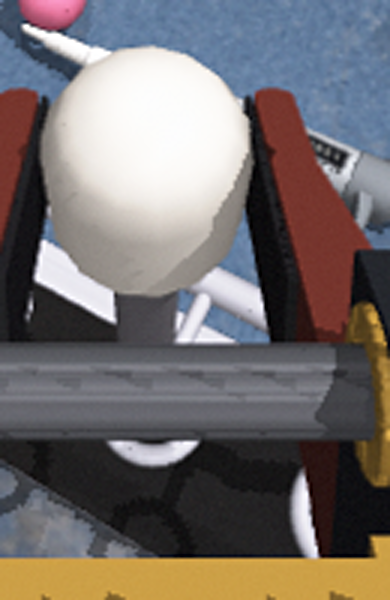

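```bash
python3 - <<'E'
from h import *
from plan import *
st()
for z in (.285,.235,.16):
    p,M=place(RB,z,110,34.5);print(rowto(p,R.from_matrix(M)))
E
```

```text
t 26.28 p [0.5423 0.3581 0.2769] F [-0.8  0.5 -1.4] w 37.1 q [ 0.53  0.92 -1.26  1.58 -0.12  1.02 -0.07]
[[-0.284, -0.195, 0.939], [0.773, 0.533, 0.344], [-0.568, 0.823, -0.001]]
[ 0.  -0.1  0.1  0.5 -1.4 -0.6]
[  0.   -0.1   0.1  28.9 -42.6  -0.6]
[ 0.000e+00 -1.000e-01  1.000e-01  7.150e+01 -1.043e+02 -5.000e-01]
```

Call:
{"api": "step_arm", "payload": {
  "deltas": [
    [0,0,0,9,-13,-0.5,0.5],
    [0,0,0,18,-27,-0.5,0.5],
    [0,0,0,26,-38,-0.5,0.5],
    [0,0,0,32,-46,-0.5,0.5],
    [0,0,0,34,-50,-0.5,0.5],
    [0,0,0,34,-50,-0.5,0.5]
  ]
}}

```text
time: 26.78
position: [0.5418, 0.3571, 0.2144]
orientation: [0.508, 1.591, 1.021]
ft_force: [0.3, 0.1, -1.5]
width: 0.425
```

```bash
python3 - <<'E'
from h import *
from plan import *
st()
f=grab("scene");crop(f,200,190,290,280,7,"s26.png")
f=grab("wrist");crop(f,250,180,400,380,3,"w26.png")
for z in (.235,.16):
    p,M=place(RB,z,110,34.5);print(rowto(p,R.from_matrix(M)))
E
```

```text
t 26.78 p [0.5418 0.3571 0.2144] F [ 0.3  0.1 -1.5] w 37.4 q [ 0.52  0.99 -1.22  1.63 -0.08  0.94 -0.02]
[[-0.285, -0.192, 0.939], [0.774, 0.532, 0.343], [-0.566, 0.824, -0.003]]
[ 0.  -0.1 -0.1 -5.3  7.6 -0.3]
[  0.   -0.1  -0.1  37.2 -54.3  -0.2]
```

View pics/s26.png

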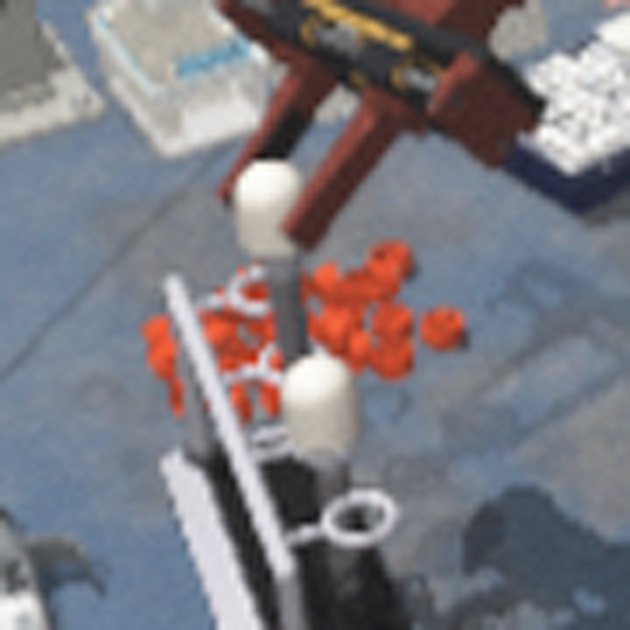

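View pics/w26.png

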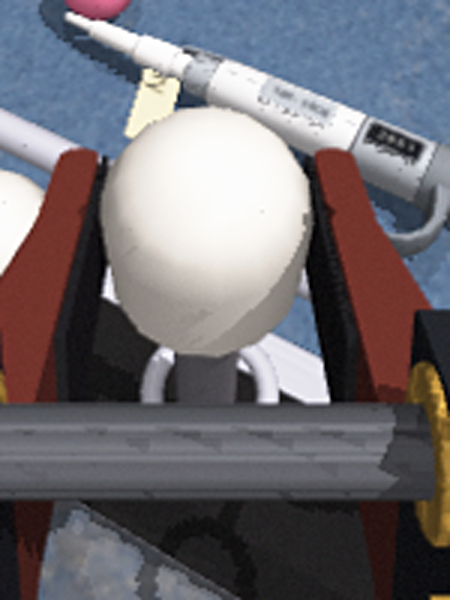

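Call:
{"api": "step_arm", "payload": {
  "deltas": [
    [0,0,0,8,-12,0,0.5],
    [0,0,0,16,-24,0,0.5],
    [0,0,0,24,-36,0,0.5],
    [0,0,0,32,-47,0,0.5],
    [0,0,0,36,-52,0,0.5],
    [0,0,0,36,-52,0,0.5]
  ]
}}

```text
time: 27.38
position: [0.5415, 0.3577, 0.1503]
orientation: [0.509, 1.592, 1.021]
ft_force: [0.7, 0.8, -2.2]
width: 0.425
```

```bash
python3 - <<'E'
from h import *
from plan import *
st()
f=grab("scene");crop(f,200,190,290,280,7,"s27.png")
f=grab("wrist");crop(f,250,180,400,380,3,"w27.png")
for z in (.16,.15):
    p,M=place(RB,z,110,34.5);print(rowto(p,R.from_matrix(M)))
E
```

```text
t 27.38 p [0.5415 0.3577 0.1503] F [ 0.7  0.8 -2.2] w 37.4 q [ 0.5   1.07 -1.17  1.66 -0.04  0.87  0.02]
[[-0.285, -0.192, 0.939], [0.774, 0.532, 0.344], [-0.566, 0.825, -0.003]]
[ 0.  -0.1 -0.1  0.8 -2.3 -0.1]
[  0.   -0.1  -0.1   6.4 -10.6  -0.1]
```

View pics/s27.png

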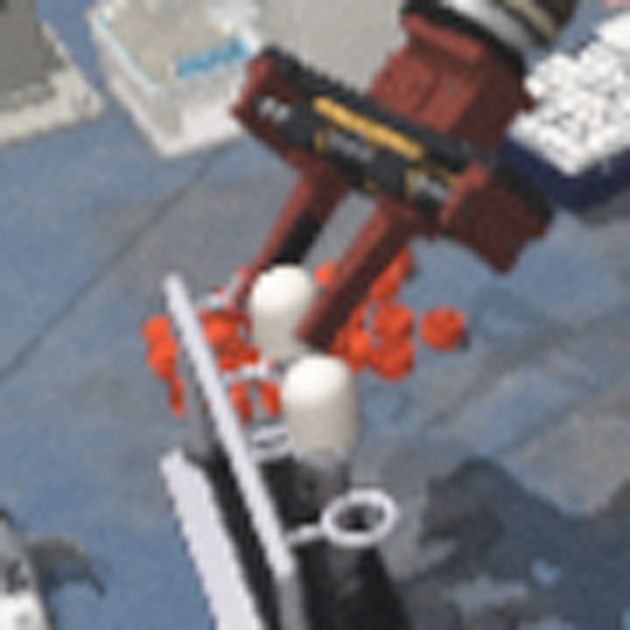

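View pics/w27.png

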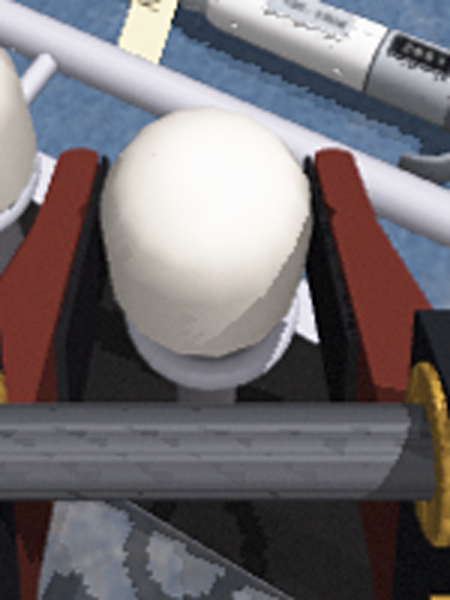

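Call:
{"api": "step_arm", "payload": {
  "deltas": [
    [0,0,0,3,-5,0,0.5],
    [0,0,0,6,-9,0,0.5],
    [0,0,0,7,-10,0,0.5],
    [0,0,0,7,-10,0,0.5]
  ]
}}

```text
time: 27.82
position: [0.5419, 0.358, 0.1404]
orientation: [0.508, 1.589, 1.022]
ft_force: [-0.1, 0.3, -0.9]
width: 0.421
```

```bash
python3 - <<'E'
from h import *
st()
E
```

```text
t 27.82 p [0.5419 0.358  0.1404] F [-0.1  0.3 -0.9] w 37.0 q [ 0.5   1.08 -1.16  1.66 -0.03  0.86  0.03]
[[-0.284, -0.194, 0.939], [0.774, 0.532, 0.344], [-0.566, 0.824, -0.001]]
```

Call:
{"api": "step_arm", "payload": {
  "deltas": [
    [0,0,0,2,-3,0,0.5],
    [0,0,0,2,-3,0,0.5],
    [0,0,0,2,-3,0,0.1],
    [0,0,0,2,-3,0,-0.05],
    [0,0,0,2,-3,0,-0.05],
    [0,0,0,2,-3,0,-0.05]
  ]
}}

```text
time: 28.32
position: [0.5419, 0.358, 0.1369]
orientation: [0.507, 1.589, 1.022]
ft_force: [0.3, 0.7, -0.6]
width: 0.525
```

```bash
python3 - <<'E'
from h import *
st()
f=grab("scene");crop(f,200,190,290,280,7,"s28.png")
f=grab("wrist");crop(f,230,180,400,380,3,"w28.png")
E
```

```text
t 28.32 p [0.5419 0.358  0.1369] F [ 0.3  0.7 -0.6] w 46.2 q [ 0.5   1.08 -1.16  1.66 -0.03  0.86  0.04]
[[-0.284, -0.194, 0.939], [0.774, 0.532, 0.344], [-0.566, 0.824, -0.001]]
```

View pics/s28.png

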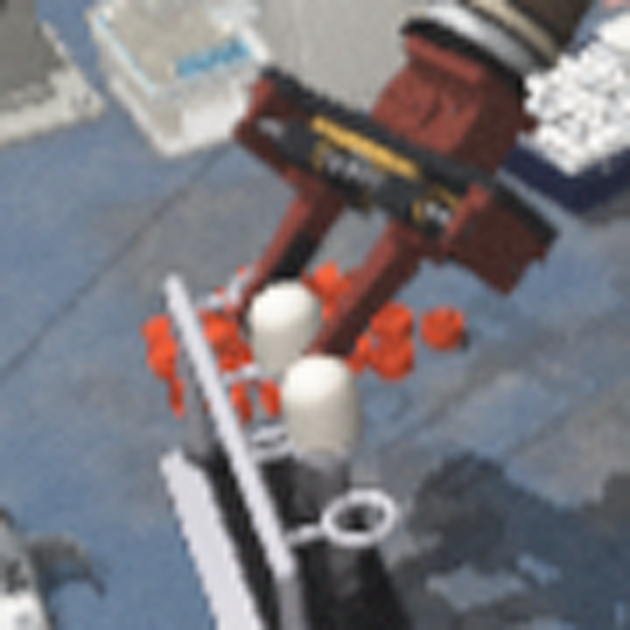

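View pics/w28.png

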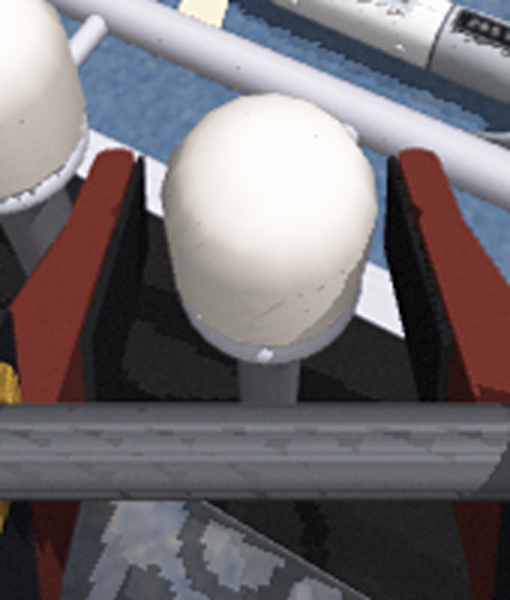

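Call:
{"api": "step_arm", "payload": {
  "deltas": [
    [0,0,0,-15,0,0,-0.05],
    [0,0,0,-40,0,0,-0.05],
    [0,0,0,-75,0,0,-0.05],
    [0,0,0,-110,0,0,-0.05],
    [0,0,-5,-140,10,-10,-0.2],
    [0,0,-10,-165,20,-25,-0.2],
    [0,0,-15,-180,30,-40,-0.2]
  ]
}}

```text
time: 29.0
position: [0.5515, 0.2183, 0.2648]
orientation: [0.291, 1.605, 0.818]
ft_force: [0.8, 0.4, 0.5]
width: 0.598
```

```bash
python3 - <<'E'
from h import *
from plan import *
st()
f=grab("scene");crop(f,190,180,310,300,5,"s29.png")
c=[.420,.1705]
p,M=pk(c,d(63.3),.14);print(p,rowto(p,R.from_matrix(M)))
p,M=[.40,.12,.30],tool(d(64),d(90));print(rowto(p,R.from_matrix(M)))
E
```

```text
t 29.0 p [0.5515 0.2183 0.2648] F [0.8 0.4 0.5] w 52.6 q [ 0.66  0.77 -1.2   1.58 -0.    1.18 -0.05]
[[-0.22, -0.258, 0.941], [0.61, 0.717, 0.339], [-0.762, 0.648, -0.0]]
[0.41599209 0.16253116 0.129224  ] [  49.4   -4.8  -64.1  101.8  -98.  -146. ]
[  44.4  -15.7  -37.9  -51.4  -14.6 -174.5]
```

View pics/s29.png

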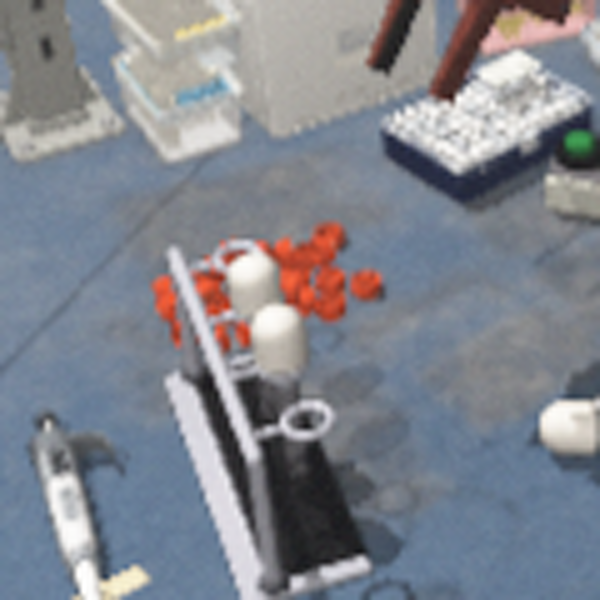

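Call:
{"api": "step_arm", "payload": {
  "deltas": [
    [5,-2,-4,-5,0,-20,-0.3],
    [10,-4,-8,-10,0,-40,-0.3],
    [16,-6,-13,-15,-2,-60,-0.3],
    [21,-8,-18,-20,-5,-80,-0.3],
    [26,-10,-23,-30,-8,-100,-0.3],
    [32,-12,-28,-35,-10,-120,-0.3],
    [38,-14,-33,-45,-12,-140,-0.3],
    [44,-16,-38,-50,-14,-150,-0.3]
  ]
}}

```text
time: 29.72
position: [0.4218, 0.1278, 0.2936]
orientation: [0.352, 1.555, -0.282]
ft_force: [0.0, 0.5, -0.6]
width: 0.648
```

```bash
python3 - <<'E'
from h import *
import pickle
st()
p=1
f=grab("wrist");cv2.imwrite("pics/w30.png",f["img"]);pickle.dump(f,open("w30.pkl","wb"))
E
```

```text
t 29.72 p [0.4218 0.1278 0.2936] F [ 0.   0.5 -0.6] w 57.1 q [ 0.64  0.13 -1.07  1.87  0.07  1.19 -0.86]
[[0.001, 0.393, 0.919], [0.045, 0.919, -0.393], [-0.999, 0.042, -0.017]]
```

View pics/w30.png

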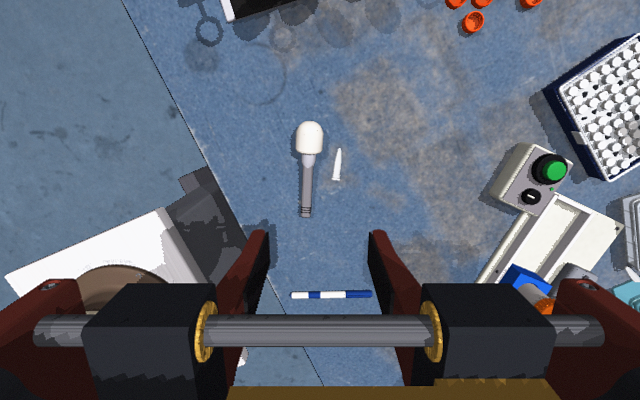

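```bash
python3 - <<'E'
from h import *
import pickle
f=pickle.load(open("w30.pkl","rb"));crop(f,280,110,360,230,5,"w30c.png")
E
```

```text
(no output)
```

View pics/w30c.png

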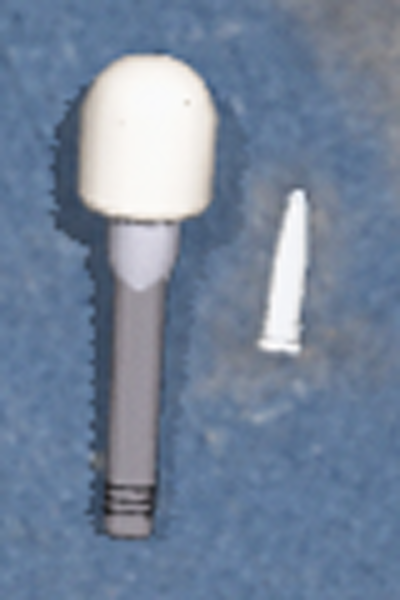

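```bash
python3 - <<'E'
from meas import *
from plan import *
import pickle
f=pickle.load(open("w30.pkl","rb"))
P=lambda x,y:(280+x/5,110+y/5)
pestle(f,P(145,208),P(130,532))
for x,y in[(298,195),(265,345)]: print("tube",px2z(f,*P(x,y),.005).round(4))
c=[.420,.1705]
for ph in(63.3,65): 
  p,M=pk(c,d(ph),.14);print(p,rowto(p,R.from_matrix(M)))
E
```

```text
shoulder [0.4115 0.1515] end [0.3665 0.061 ] len(~102) 101.1 phi 63.6 head [0.4209 0.1703] alt [0.4211 0.1706]
tube [0.4527 0.136  0.005 ]
tube [0.4268 0.0984 0.005 ]
[0.41599209 0.16253116 0.129224  ] [ 3.300e+00 -1.000e-01 -3.010e+01  1.663e+02  2.200e+01 -1.580e+01]
[0.41623026 0.16241577 0.129224  ] [  1.6  -0.5 -30.1 166.3  22.  -15.5]
```

Call:
{"api": "step_arm", "payload": {
  "deltas": [
    [1,0,-6,20,3,-4,-0.1],
    [1,0,-12,50,8,-8,-0.1],
    [2,0,-18,85,14,-12,-0.1],
    [3,0,-24,120,18,-15,-0.1],
    [3,0,-30,150,22,-15,-0.1],
    [3,0,-30,166,22,-15,-0.1],
    [3,0,-30,166,22,-15,-0.1]
  ]
}}

```text
time: 30.35
position: [0.4144, 0.1654, 0.1214]
orientation: [-0.035, 1.642, -0.715]
ft_force: [-0.1, 0.3, 0.7]
width: 0.547
```

```bash
python3 - <<'E'
from h import *
from plan import *
import pickle
st()
p,M=pk([.421,.1705],d(63.6),.023);print(p,rowto(p,R.from_matrix(M)))
f=grab("wrist");cv2.imwrite("pics/w31.png",f["img"]);pickle.dump(f,open("w31.pkl","wb"))
E
```

```text
t 30.35 p [0.4144 0.1654 0.1214] F [-0.1  0.3  0.7] w 48.1 q [-0.04  0.66 -0.86  1.79  0.57  1.45 -1.58]
[[-0.218, 0.368, 0.904], [-0.411, 0.805, -0.427], [-0.885, -0.465, -0.024]]
[0.41703387 0.16251029 0.012224  ] [ 1.6 -0.7 -0.3 97.2 49.4  6.3]
```

View pics/w31.png

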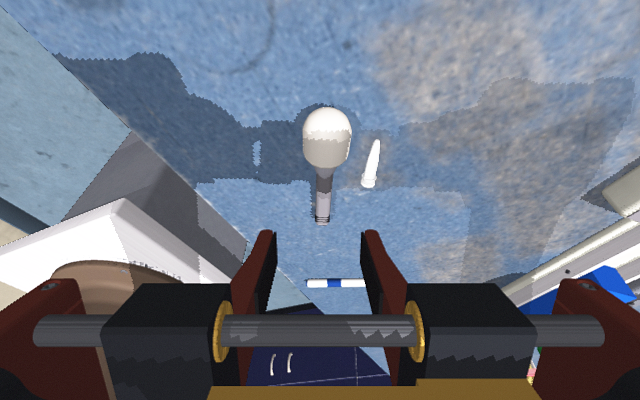

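Call:
{"api": "step_arm", "payload": {
  "deltas": [
    [1.5,-0.5,0,25,12,6,-0.1],
    [1.5,-0.5,0,50,25,6,-0.1],
    [1.5,-0.5,0,75,38,6,-0.1],
    [1.5,-0.5,0,90,46,6,-0.1],
    [1.5,-0.5,0,96,49,6,-0.1],
    [1.5,-0.5,0,96,49,6,-0.1]
  ]
}}

```text
time: 30.9
position: [0.4236, 0.1595, 0.0222]
orientation: [-0.003, 1.609, -0.741]
ft_force: [0.3, 0.6, -1.2]
width: 0.549
```

```bash
python3 - <<'E'
from h import *
from plan import *
st()
p,M=pk([.421,.1705],d(63.6),.023);print(p,rowto(p,R.from_matrix(M)))
f=grab("wrist");cv2.imwrite("pics/w32.png",f["img"])
E
```

```text
t 30.9 p [0.4236 0.1595 0.0222] F [ 0.3  0.6 -1.2] w 48.3 q [-0.09  0.79 -0.78  1.85  0.69  1.3  -1.7 ]
[[-0.199, 0.408, 0.891], [-0.412, 0.79, -0.454], [-0.889, -0.457, 0.011]]
[0.41703387 0.16251029 0.012224  ] [-0.8  0.3 -0.8  8.9  4.3 -7.3]
```

View pics/w32.png

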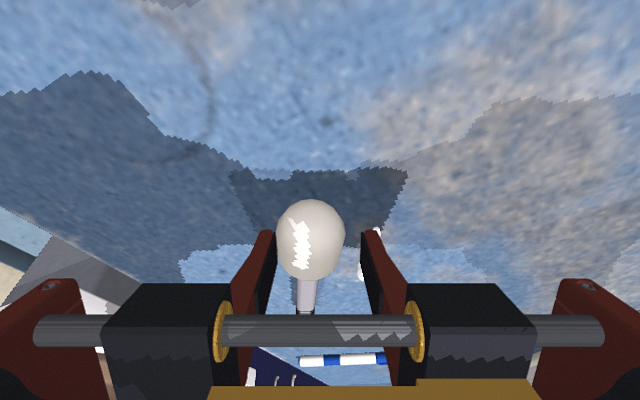

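Call:
{"api": "step_arm", "payload": {
  "deltas": [
    [0,0,0,1,0,-6,-0.1],
    [0,0,0,4,2,-7,-0.1],
    [0,0,0,8,4,-7,-0.1],
    [0,0,0,8,4,-7,-0.1],
    [0,0,0,8,4,-7,-0.1]
  ]
}}

```text
time: 31.37
position: [0.416, 0.1639, 0.0114]
orientation: [-0.007, 1.61, -0.74]
ft_force: [-0.8, 0.0, 0.2]
width: 0.548
```

```bash
python3 - <<'E'
from h import *
from plan import *
st()
p,M=pk([.421,.1705],d(63.6),.023);print(p,rowto(p,R.from_matrix(M)))
f=grab("wrist");crop(f,200,150,440,330,3,"w33.png")
E
```

```text
t 31.37 p [0.416  0.1639 0.0114] F [-0.8  0.   0.2] w 48.2 q [-0.1   0.81 -0.78  1.86  0.69  1.28 -1.72]
[[-0.2, 0.405, 0.892], [-0.414, 0.791, -0.451], [-0.888, -0.46, 0.009]]
[0.41703387 0.16251029 0.012224  ] [-0.6  0.3 -0.6 -0.4 -1.   1.6]
```

View pics/w33.png

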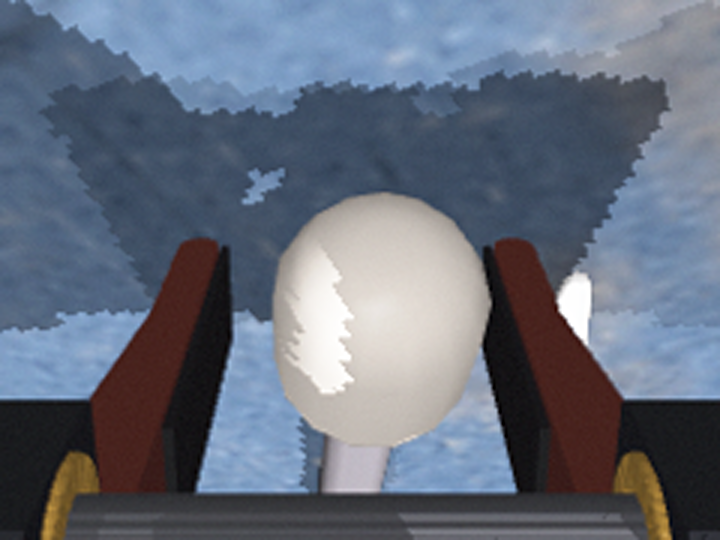

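Call:
{"api": "step_arm", "payload": {
  "deltas": [
    [0,0,0,0,-1,3,-0.1],
    [0,0,0,0,-1,3,-0.1],
    [0,0,0,0,-1,3,0.5],
    [0,0,0,0,-1,3,0.5],
    [0,0,0,0,-1,3,0.5],
    [0,0,0,0,-1,3,0.5]
  ],
  "grip_force": 50
}}

```text
time: 31.92
position: [0.4183, 0.1617, 0.0118]
orientation: [-0.007, 1.61, -0.74]
ft_force: [1.3, -0.6, -0.1]
width: 0.428
```

```bash
python3 - <<'E'
from h import *
st()
E
```

```text
t 31.92 p [0.4183 0.1617 0.0118] F [ 1.3 -0.6 -0.1] w 37.6 q [-0.1   0.81 -0.77  1.85  0.7   1.28 -1.72]
[[-0.2, 0.405, 0.892], [-0.414, 0.791, -0.452], [-0.888, -0.459, 0.009]]
```

Call:
{"api": "step_arm", "payload": {
  "deltas": [
    [0,0,0,-10,-5,0,0.5],
    [0,0,0,-30,-15,0,0.5],
    [0,0,0,-60,-30,0,0.5],
    [0,0,0,-95,-48,0,0.5],
    [0,0,0,-130,-66,0,0.5],
    [0,0,0,-165,-84,0,0.5],
    [0,0,0,-190,-98,0,0.5]
  ]
}}

```text
time: 32.5
position: [0.4164, 0.1637, 0.2294]
orientation: [-0.006, 1.609, -0.738]
ft_force: [1.5, 0.0, -1.7]
width: 0.431
```

```bash
python3 - <<'E'
from h import *
from plan import *
st()
p,M=[.48,.16,.32],tool(d(75),d(85));print(rowto(p,R.from_matrix(M)))
p,M=[.57,.2,.32],tool(d(85),d(60));print(rowto(p,R.from_matrix(M)))
f=grab("scene");crop(f,220,130,400,280,4,"s34.png")
E
```

```text
t 32.5 p [0.4164 0.1637 0.2294] F [ 1.5  0.  -1.7] w 37.9 q [ 0.    0.52 -0.91  1.71  0.49  1.61 -1.51]
[[-0.198, 0.405, 0.893], [-0.412, 0.792, -0.451], [-0.889, -0.457, 0.01]]
[-11.9  -1.7  32.2 -91.6 -18.6  59.4]
[ -22.7    1.2   56.6 -126.    49.5  121.7]
```

View pics/s34.png

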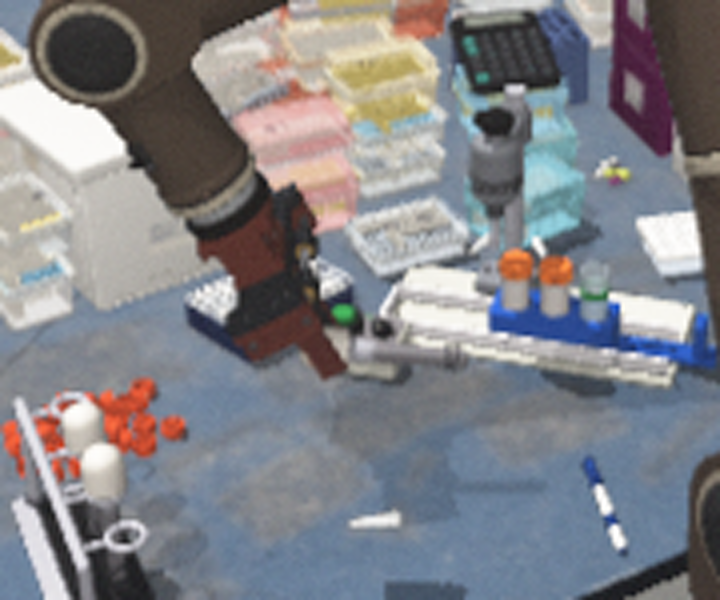

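Call:
{"api": "step_arm", "payload": {
  "deltas": [
    [-2,0,6,-20,0,12,0.5],
    [-5,0,13,-40,0,28,0.5],
    [-8,0,20,-60,5,45,0.5],
    [-11,0,27,-80,15,62,0.5],
    [-14,1,34,-95,25,80,0.5],
    [-17,1,41,-110,33,95,0.5],
    [-20,1,48,-120,42,110,0.5],
    [-22,1,55,-126,49,121,0.5]
  ]
}}

```text
time: 33.22
position: [0.5712, 0.1993, 0.3187]
orientation: [0.44, 1.522, 0.265]
ft_force: [-0.6, 1.0, -3.2]
width: 0.428
```

```bash
python3 - <<'E'
from h import *
from plan import *
import pickle
st()
f=grab("wrist");cv2.imwrite("pics/w35.png",f["img"]);pickle.dump(f,open("w35.pkl","wb"))
st()
p,M=place(RA,.285,110,34.5,(-.0123,.0037,0));print(p,rowto(p,R.from_matrix(M)))
E
```

```text
t 33.22 p [0.5712 0.1993 0.3187] F [-0.6  1.  -3.2] w 37.7 q [ 0.71  0.53 -1.25  1.63  0.13  1.09 -0.6 ]
[[0.042, 0.104, 0.994], [0.434, 0.894, -0.111], [-0.9, 0.436, -0.007]]
t 33.27 p [0.5745 0.1932 0.3153] F [ 2.4 -4.9 -5.2] w 37.6 q [ 0.72  0.54 -1.25  1.63  0.13  1.08 -0.59]
[[0.043, 0.111, 0.993], [0.439, 0.89, -0.119], [-0.897, 0.441, -0.01]]
[0.6072498  0.34855611 0.27498394] [-20.9  17.3  28.6 105.8 124.2  14.4]
```

View pics/w35.png

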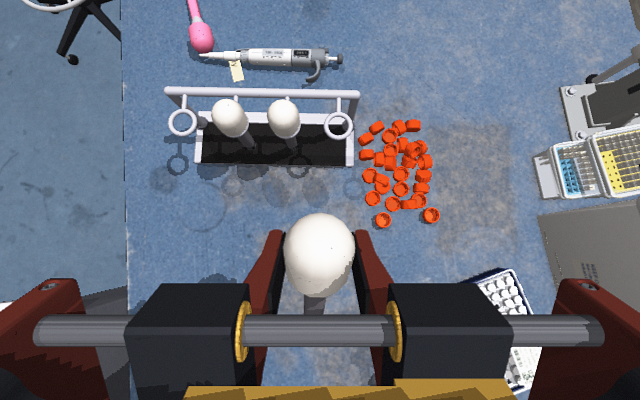

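Call:
{"api": "step_arm", "payload": {
  "deltas": [
    [0,0,0,0,0,0,0.5],
    [0,0,0,0,0,0,0.5]
  ]
}}

```text
time: 33.43
position: [0.5689, 0.1981, 0.3155]
orientation: [0.439, 1.531, 0.257]
ft_force: [-0.1, 0.9, -1.5]
width: 0.423
```

```bash
python3 - <<'E'
from h import *
from plan import *
st()
f=grab("scene");cv2.imwrite("pics/s35.png",f["img"])
f=grab("wrist");crop(f,230,180,420,400,3,"w35b.png")
p,M=place(RA,.285,110,34.5,(-.0123,.0037,0));print(p,rowto(p,R.from_matrix(M)))
E
```

```text
t 33.43 p [0.5689 0.1981 0.3155] F [-0.1  0.9 -1.5] w 37.2 q [ 0.7   0.53 -1.25  1.63  0.14  1.09 -0.61]
[[0.035, 0.11, 0.993], [0.428, 0.896, -0.114], [-0.903, 0.43, -0.016]]
[0.6072498  0.34855611 0.27498394] [-20.8  16.7  29.3 102.2 119.1  22.9]
```

View pics/s35.png

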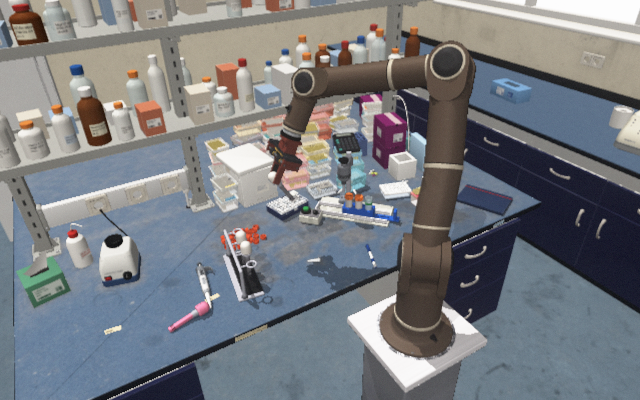

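View pics/w35b.png

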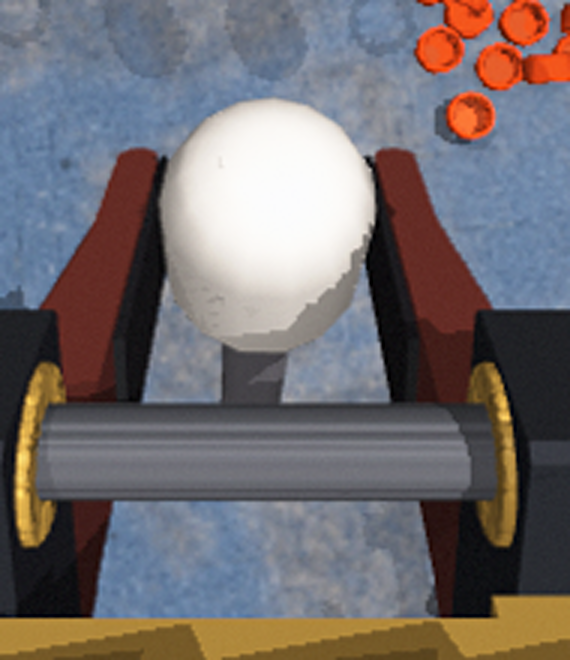

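```bash
python3 - <<'E'
from h import *
import pickle
f=pickle.load(open("scene0.pkl","rb"))
for u,v in[(100,150),(250,115),(350,95),(430,72),(185,190),(50,25),(360,5),(242,190),(243,155)]: print(u,v,px2w(f,u,v).round(3))
E
```

```text
100 150 [0.885 0.694 0.437]
250 115 [0.884 0.137 0.439]
350 95 [ 0.879 -0.33   0.427]
430 72 [ 0.885 -0.791  0.446]
185 190 [1.06  0.411 0.09 ]
50 25 [0.925 0.72  0.844]
360 5 [ 0.88  -0.372  0.789]
242 190 [0.926 0.197 0.089]
243 155 [1.047 0.131 0.19 ]
```

```bash
python3 - <<'E'
from h import *
from plan import *
path(arm.sense()["joint_pos"],[("hi",*place(RA,.285,105,34.5,(-.0123,.0037,0))),("lo",*place(RA,.148,105,34.5,(-.0123,.0037,0)))])
import pickle
f=pickle.load(open("w35.pkl","rb"));print("ring A",px2z(f,339,125,.126),"D",px2z(f,183,123.5,.126))
p,M=place(RA,.285,105,34.5,(-.0123,.0037,0));print(p,rowto(p,R.from_matrix(M)))
E
```

```text
hi [ 0.56  1.04 -1.37  1.48  0.08  1.03 -0.24] margin 0.1 err 0.0 0.0
lo [ 0.54  1.19 -1.28  1.55  0.16  0.89 -0.14] margin 0.19 err 0.0 0.0
ring A [0.61085827 0.34146839 0.126     ] D [0.41490991 0.36594823 0.126     ]
[0.60791882 0.34876706 0.27498394] [-16.9  13.4  29.6 102.3 119.4  23.6]
```

Call:
{"api": "step_arm", "payload": {
  "deltas": [
    [-3,2,5,8,20,4,0.5],
    [-6,4,10,22,40,8,0.5],
    [-9,7,15,40,62,12,0.5],
    [-12,9,20,60,82,16,0.5],
    [-15,11,25,82,102,20,0.5],
    [-17,13.4,29.6,102,119,23.6,0.5],
    [-17,13.4,29.6,102,119,23.6,0.5],
    [-17,13.4,29.6,102,119,23.6,0.5]
  ]
}}

```text
time: 34.2
position: [0.6081, 0.3488, 0.272]
orientation: [0.576, 1.556, 0.958]
ft_force: [-0.0, -0.2, -0.7]
width: 0.425
```

Call:
{"api": "step_arm", "payload": {
  "deltas": [
    [0,0,0,0,0,0,0.5]
  ]
}}

```text
time: 34.28
position: [0.6084, 0.3485, 0.2766]
orientation: [0.572, 1.55, 0.957]
ft_force: [-0.2, 0.2, -0.4]
width: 0.423
```

```bash
cat > chk.py <<'E'
from h import *
from plan import *
import sys
k=sys.argv[1]
st()
for z in (.285,.23,.16,.149):
    p,M=place(RA,z,105,34.5,(-.0123,.0037,0));print(z,rowto(p,R.from_matrix(M)))
s=arm.sense();M=R.from_rotvec(s["orientation"]).as_matrix();hd=s["position"]+M@np.array([-.0123,.0037,0]);u=M@np.array([-.567,.824,0])
print("axis",u.round(3),"head",hd.round(4))
f=grab("wrist");crop(f,230,180,420,400,2.7,"wk%s.png"%k)
for n,o in(("scene",(200,180)),):
    f=grab(n);crop(f,200,180,290,280,6,"sk%s.png"%k);c=lambda p:((w2px(f,p)-o)*6).round(0)
    print(c(hd),c(hd-.123*u),c([.6105,.341,.126]))
E
python3 chk.py 1
```

```text
t 34.28 p [0.6084 0.3485 0.2766] F [-0.2  0.2 -0.4] w 37.2 q [ 0.54  1.04 -1.36  1.48  0.07  1.02 -0.23]
[[-0.212, -0.149, 0.966], [0.797, 0.546, 0.26], [-0.566, 0.825, 0.003]]
0.285 [ 0.2  0.1 -0.1  1.2 -1.1 -0.4]
0.23 [  0.2   0.1  -0.1  32.3 -46.5  -0.5]
0.16 [ 2.000e-01  1.000e-01 -1.000e-01  7.190e+01 -1.042e+02 -7.000e-01]
0.149 [ 2.000e-01  1.000e-01 -1.000e-01  7.820e+01 -1.133e+02 -8.000e-01]
axis [-0.002 -0.002  1.   ] head [0.6104 0.3407 0.2866]
[188.  83.] [213. 254.] [221. 304.]
```

View pics/wk1.png

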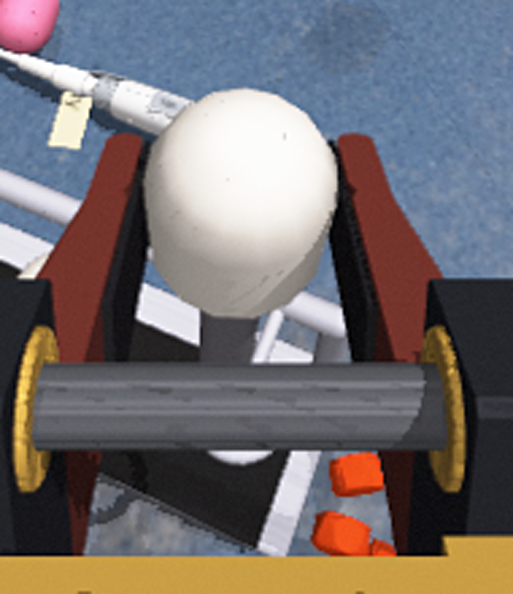

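View pics/sk1.png

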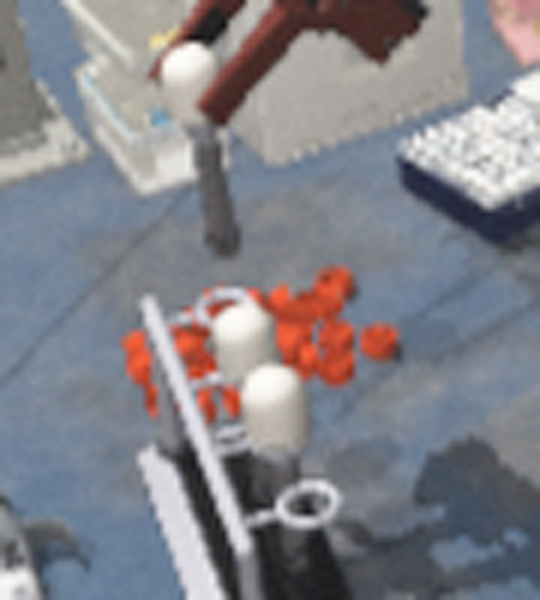

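Call:
{"api": "step_arm", "payload": {
  "deltas": [
    [0,0,1,0,0,-0.4,0.5],
    [0,0,2,0,0,-0.4,0.5],
    [0,0,2,8,-11,-0.5,0.5],
    [0,0,2,16,-23,-0.5,0.5],
    [0,0,2,22,-32,-0.5,0.5],
    [0,0,2,23,-34,-0.5,0.5],
    [0,0,2,23,-34,-0.5,0.5]
  ]
}}

```text
time: 34.97
position: [0.6094, 0.3461, 0.232]
orientation: [0.604, 1.545, 0.981]
ft_force: [1.7, 1.2, -2.7]
width: 0.426
```

```bash
python3 chk.py 2
```

```text
t 34.97 p [0.6094 0.3461 0.232 ] F [ 1.7  1.2 -2.7] w 37.4 q [ 0.55  1.11 -1.34  1.51  0.08  0.97 -0.18]
[[-0.216, -0.138, 0.967], [0.816, 0.518, 0.256], [-0.536, 0.844, 0.001]]
0.285 [ -0.    0.1  -2.1 -20.5  37.8  -0.7]
0.23 [-0.   0.1 -2.1  9.  -8.6 -0.8]
0.16 [ -0.    0.1  -2.1  46.5 -67.7  -0.8]
0.149 [ -0.    0.1  -2.1  52.4 -77.   -0.8]
axis [ 0.009 -0.036  1.   ] head [0.6116 0.338  0.2418]
[201. 145.] [220. 314.] [221. 304.]
```

View pics/wk2.png

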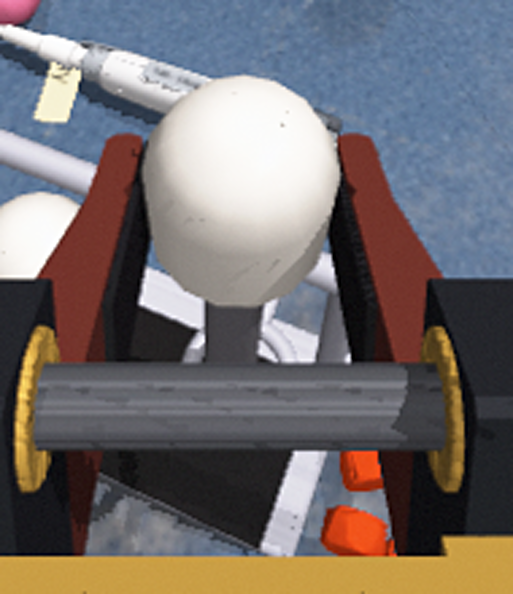

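View pics/sk2.png

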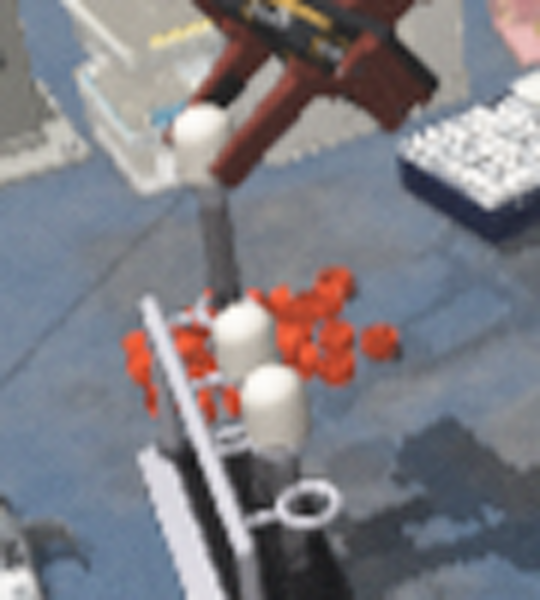

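Call:
{"api": "step_arm", "payload": {
  "deltas": [
    [0,0,0,2.5,1.6,-0.5,0.5],
    [0,0,0,5,-2,-0.5,0.5],
    [0,0,0,10,-10,-0.5,0.5],
    [0,0,0,16,-20,-0.5,0.5],
    [0,0,0,21,-28,-0.5,0.5],
    [0,0,0,24,-32,-0.5,0.5],
    [0,0,0,24,-32,-0.5,0.5]
  ]
}}

```text
time: 35.65
position: [0.6078, 0.3486, 0.1911]
orientation: [0.604, 1.546, 0.98]
ft_force: [2.7, -1.2, -3.4]
width: 0.427
```

```bash
python3 chk.py 3
```

```text
t 35.65 p [0.6078 0.3486 0.1911] F [ 2.7 -1.2 -3.4] w 37.5 q [ 0.54  1.15 -1.31  1.53  0.11  0.93 -0.15]
[[-0.217, -0.138, 0.966], [0.815, 0.519, 0.257], [-0.537, 0.844, -0.0]]
0.285 [ -0.1   0.1  -2.  -44.9  70.8   0.1]
0.23 [ -0.1   0.1  -2.  -15.4  24.4   0.1]
0.16 [ -0.1   0.1  -2.   22.2 -34.6   0.1]
0.149 [ -0.1   0.1  -2.   28.1 -43.9   0.1]
axis [ 0.01  -0.035  1.   ] head [0.61   0.3405 0.2008]
[207. 204.] [225. 369.] [221. 304.]
```

View pics/wk3.png

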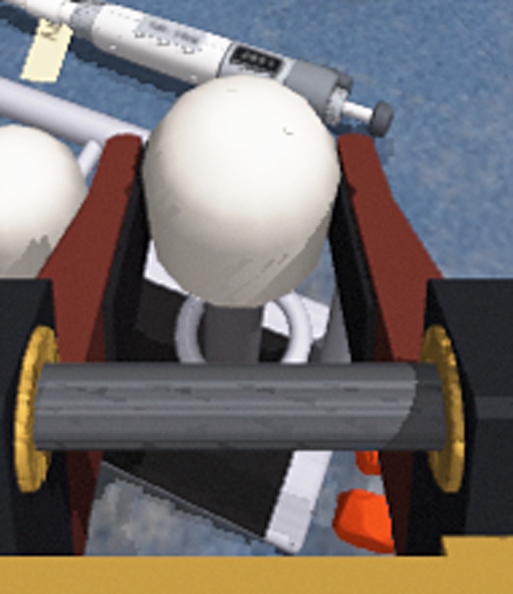

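View pics/sk3.png

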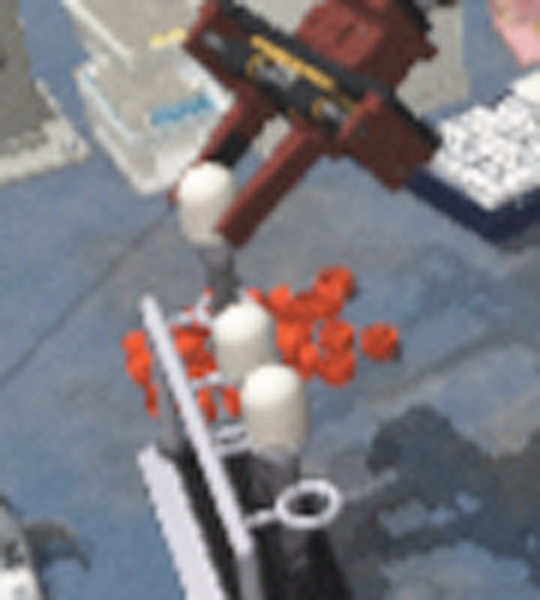

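Call:
{"api": "step_arm", "payload": {
  "deltas": [
    [0,0,0,6,-9,0,0.5],
    [0,0,0,12,-18,0,0.5],
    [0,0,0,18,-27,0,0.5],
    [0,0,0,22,-34,0,0.5],
    [0,0,0,24,-37,0,0.5],
    [0,0,0,24,-37,0,0.5]
  ]
}}

```text
time: 36.25
position: [0.6073, 0.3493, 0.1475]
orientation: [0.603, 1.546, 0.981]
ft_force: [2.3, -1.8, -4.2]
width: 0.423
```

```bash
python3 chk.py 4
```

```text
t 36.25 p [0.6073 0.3493 0.1475] F [ 2.3 -1.8 -4.2] w 37.2 q [ 0.54  1.2  -1.28  1.55  0.13  0.89 -0.12]
[[-0.218, -0.138, 0.966], [0.815, 0.519, 0.258], [-0.537, 0.844, -0.0]]
0.285 [-1.000e-01  0.000e+00 -2.000e+00 -6.900e+01  1.072e+02  4.000e-01]
0.23 [ -0.1   0.   -2.  -39.4  60.8   0.4]
0.16 [-0.1  0.  -2.  -1.9  1.7  0.4]
0.149 [-0.1  0.  -2.   4.  -7.5  0.4]
axis [ 0.01  -0.035  1.   ] head [0.6095 0.3412 0.1572]
[215. 264.] [233. 425.] [221. 304.]
```

View pics/wk4.png

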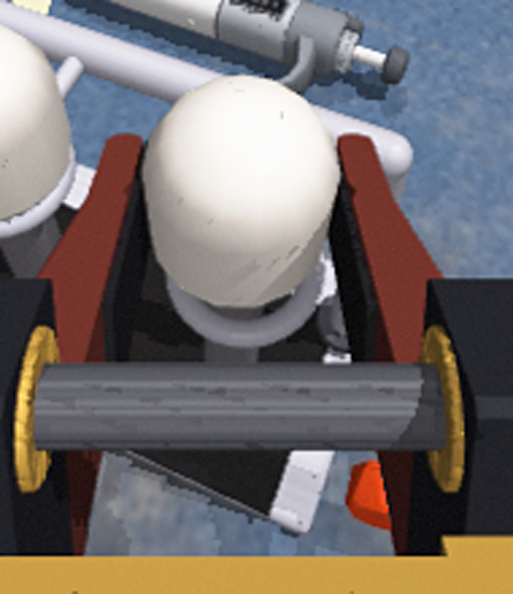

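Lower ~10 mm more, then release.

Call:
{"api": "step_arm", "payload": {
  "deltas": [
    [0,0,0,3,-4,0,0.5],
    [0,0,0,6,-8,0,0.5],
    [0,0,0,6,-9,0,0.5],
    [0,0,0,6,-9,0,0.5],
    [0,0,0,6,-9,0,0.1],
    [0,0,0,6,-9,0,-0.05],
    [0,0,0,6,-9,0,-0.05],
    [0,0,0,6,-9,0,-0.05]
  ]
}}

```text
time: 37.02
position: [0.6071, 0.3508, 0.1397]
orientation: [0.603, 1.545, 0.984]
ft_force: [-0.2, 0.5, -0.9]
width: 0.528
```

```bash
python3 chk.py 5
```

```text
t 37.02 p [0.6071 0.3508 0.1397] F [-0.2  0.5 -0.9] w 46.5 q [ 0.53  1.21 -1.27  1.55  0.14  0.88 -0.11]
[[-0.218, -0.14, 0.966], [0.816, 0.516, 0.259], [-0.535, 0.845, 0.002]]
0.285 [ 1.000e-01  1.000e-01 -2.100e+00 -7.420e+01  1.131e+02  6.000e-01]
0.23 [  0.1   0.1  -2.1 -44.8  66.6   0.5]
0.16 [ 0.1  0.1 -2.1 -7.3  7.5  0.3]
0.149 [ 0.1  0.1 -2.1 -1.5 -1.8  0.3]
axis [ 0.008 -0.037  1.   ] head [0.6092 0.3427 0.1494]
[214. 275.] [232. 435.] [221. 304.]
```

View pics/wk5.png

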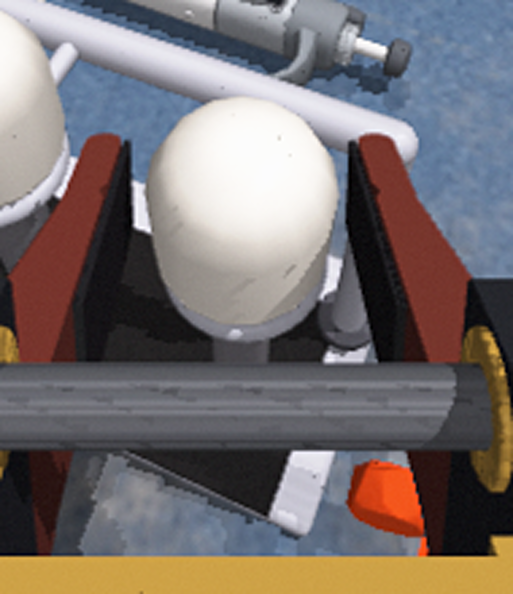

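View pics/sk5.png

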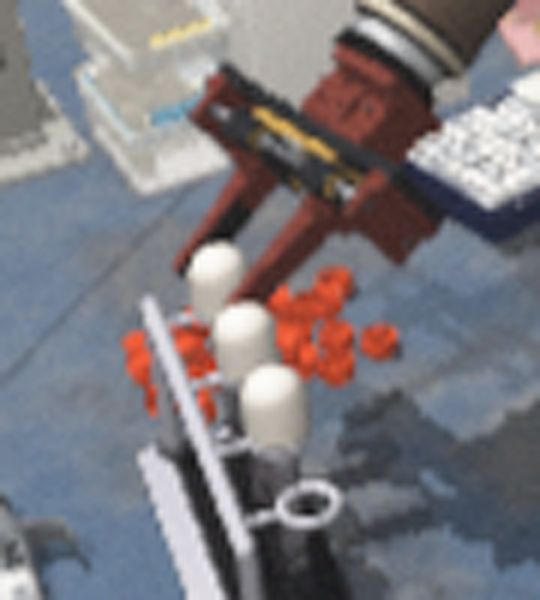

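Seated. Back out along the fingers.

Call:
{"api": "step_arm", "payload": {
  "deltas": [
    [0,0,0,-12,0,0,-0.05],
    [0,0,0,-35,0,0,-0.05],
    [0,0,0,-70,0,0,-0.05],
    [0,0,0,-105,0,0,-0.05],
    [0,0,-5,-140,10,-10,-0.05],
    [0,0,-10,-160,30,-30,-0.05],
    [0,0,-15,-170,50,-50,-0.05]
  ]
}}

```text
time: 37.7
position: [0.592, 0.2203, 0.2741]
orientation: [0.393, 1.574, 0.775]
ft_force: [0.1, 0.4, 0.6]
width: 0.525
```

Call:
{"api": "step_arm", "payload": {
  "deltas": [
    [0,0,0,0,0,0,-0.05],
    [0,0,0,0,0,0,-0.05]
  ]
}}

```text
time: 37.87
position: [0.5887, 0.2252, 0.2761]
orientation: [0.383, 1.572, 0.783]
ft_force: [0.8, -0.9, -0.5]
width: 0.525
```

```bash
python3 - <<'E'
from h import *
import pickle
st()
f=grab("wrist");cv2.imwrite("pics/w40.png",f["img"]);pickle.dump(f,open("w40.pkl","wb"))
f=grab("scene");crop(f,190,130,420,300,3.4,"s40.png")
f=grab("top");crop(f,180,120,430,290,3.1,"t40.png")
E
```

```text
t 37.87 p [0.5887 0.2252 0.2761] F [ 0.8 -0.9 -0.5] w 46.2 q [ 0.69  0.88 -1.33  1.52  0.13  1.17 -0.22]
[[-0.17, -0.196, 0.966], [0.653, 0.712, 0.259], [-0.738, 0.674, 0.007]]
```

View pics/w40.png

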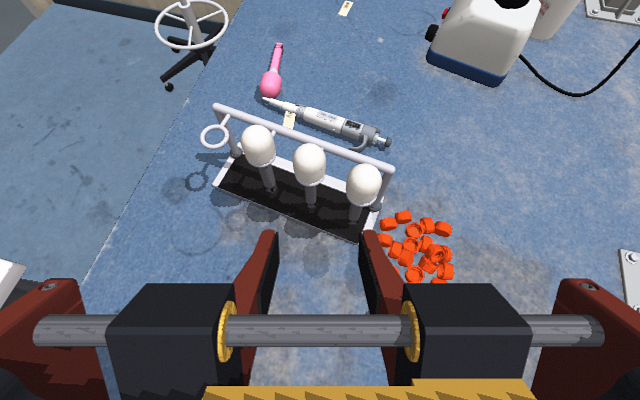

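View pics/s40.png

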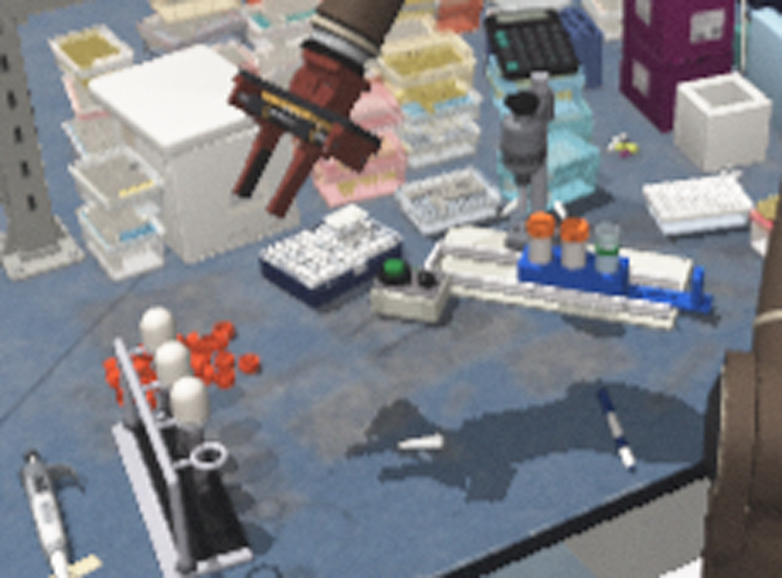

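View pics/t40.png

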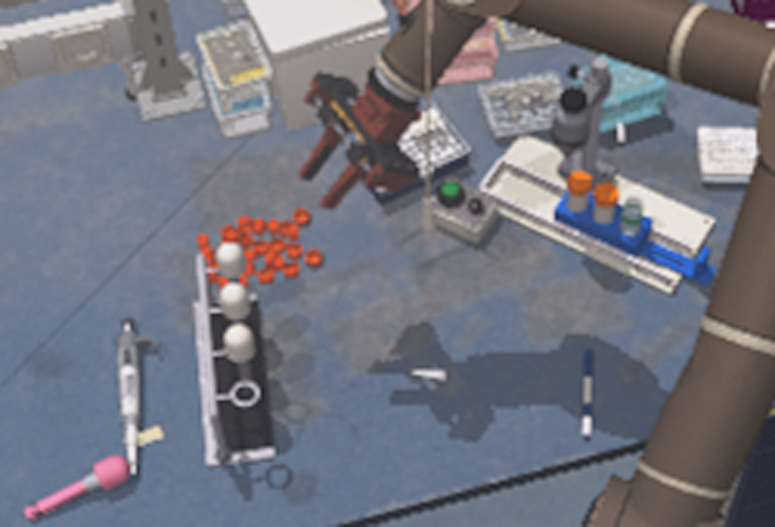

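```bash
python3 - <<'E'
from h import *
import pickle
f=pickle.load(open("w40.pkl","rb"))
for (u,v) in [(258,128),(309,148),(364,167)]:
    q=[px2w(f,u+a,v+b) for a in range(-12,13,2) for b in range(-14,12,2)];q=np.array(q);q=q[(q[:,2]>.12)&(q[:,2]<.19)];i=q[:,2].argsort()[-5:];print("top",q[i].mean(0).round(4))
g=grab("top");
p=np.array([px2w(g,u,v) for u in range(358,372) for v in range(146,158)]);m=(abs(p[:,0]-.646)<.03)&(abs(p[:,1]+.146)<.03);print("knob z",np.sort(p[m][:,2])[-8:].round(3))
st()
print(arm.close_job())
E
```

```text
top [0.4788 0.3587 0.1703]
top [0.5416 0.353  0.17  ]
top [0.6077 0.3428 0.1703]
knob z [0.278 0.279 0.279 0.28  0.28  0.281 0.281 0.287]
t 38.07 p [0.5898 0.2233 0.2707] F [-0.4 -0.3 -0.6] w 46.3 q [ 0.69  0.89 -1.33  1.52  0.14  1.16 -0.22]
[[-0.174, -0.188, 0.967], [0.655, 0.711, 0.256], [-0.735, 0.678, -0.0]]
the job is handed in; nothing more can be done
None
```

I handed the job in at about 38 s of robot time, well inside the 210 s limit. It reports no verdict, so the checks below are my own.

- **Homogeniser pulse:**
  - I slid the rack by its tab until the open tube stood under the probe. They agreed to about 2 mm in the wrist and scene views.
  - I pushed the drive head to its lower stop (tool at 224 mm, 30 N) and pressed the green button fully (20 N).
  - I then raised the head to its upper stop by the knob (50 mm of travel, 30 N pull), and drew the rack back about 107 mm.
- **Pestles:** Only two white pestles lay on the bench. One had been knocked about 7 cm aside, so I measured it again before gripping. They now hang in the first and second rings, and the one that was already there stays in the third. I left the pink look-alike alone.
- **Last checks:**
  - All three pestle heads top out at 170 mm and sit upright at about 66 mm spacing.
  - The tubes stand upright in the rack, and the arm was clear of everything.
  - The pipette, tip box and plate showed no sign of movement in the pictures. I did not measure them.
- **A disagreement:** During the slide, the distance the arm moved read about 6 mm longer than the cameras showed, probably because the tab slipped in the grip. I followed the cameras.
- **Knob height:** The top camera's last reading was 278–287 mm against the stated 274 mm. I put that down to calibration and coarse depth, since the head was at its stop.

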